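Pack the microscopy carrier

TASK

Get the microscopy carrier ready to go: fold its handle all the way down to the far side, take the used red-lidded jar out and stand it upright in the middle of the white dish, and pack whatever jars, cases and slide boxes are out: jars and cases standing upright side by side in the long bay, each slide box stood on its short thin edge in a slot of its own, everything down on the carrier's floor. Only then swing the handle fully upright again, and leave the other things on the bench where they are.

Things in the scene. Friction and masses are not known exactly. Their poses are not given: they have to be found in the camera images.
- carrier: long grey open carrier box, fixed; outside 70 mm along its x, 268 mm along its y; origin at the centre of its underside, z up. Inside width 60 mm (x -30 to 30), floor 5 mm above the origin. Long walls 25 mm high; -y end wall 36 mm; two dividers and +y end 50 mm high, 40 mm wide (x -20 to 20). Inside along y: bay -129 to 65 mm, slots 69 to 96 and 102 to 129 mm
- bay (a point): middle of the floor of the carrier's long bay, which is for jars and cases (194 mm long, 60 mm wide); the used jar stands in the bay at the start; axes as the carrier's
- slot_1 (a point): middle of the floor of the inner slide-box slot, 27 mm wide along the carrier's y, 60 mm along its x; the slots are at the carrier's +y end (robot's left)
- slot_2 (a point): middle of the floor of the outer slide-box slot, same size as slot_1
- handle (a joint): angle of the carrier's bail handle (steel arms outside both ends, blue grip across), rad: 0 upright (a stop), 1.5 folded down to the carrier's +x side, away from the robot (a stop); starts between 0 and 0.4. Hinge axis along the carrier's y, 25 mm above its origin; the grip's axis is 115 mm from it. Friction (0.22 N m, 2 N at the grip) holds it where it is left
- handle_grip (a point): middle of the handle's blue round grip, 18 mm diameter, 100 mm long along the carrier's y, on its axis; moves with the handle
- tray: shallow steel tray fixed to the bench at the robot's right, 240 by 210 mm, rim 12 mm high, floor 3 mm; the jars and cases start on it; origin at the centre of its underside
- dish: round white ceramic dish fixed at the robot's left, 130 mm across the rim, rim 18 mm high, low flat floor about 5 mm above the bench; origin at the centre of its underside
- jar_a: squat round amber-brown jar with a black lid and a paper label band, standing upright on the steel tray; 50 mm diameter all the way up, 66 mm high; origin at the centre of its underside, z up. May be absent (None).
- jar_b: squat round pale green jar with a white lid and a paper label band, standing upright on the steel tray; 50 mm diameter all the way up, 66 mm high; origin at the centre of its underside, z up. May be absent (None).
- case_a: yellow upright plastic case with a thin black seam, standing on the steel tray; 52 mm along its x, 40 mm along its y, 60 mm high; origin at the centre of its underside, z up. May be absent (None).
- case_b: orange upright plastic case with a thin black seam, standing on the steel tray; 52 mm along its x, 40 mm along its y, 60 mm high; origin at the centre of its underside, z up. May be absent (None).
- slides_a: blue flat microscope-slide box lying on the bench to the robot's left; 84 mm along its x, 54 mm along its y, 22 mm thick along its z; origin at the centre of the underside as it lies. May be absent (None).
- slides_b: red flat microscope-slide box lying on the bench to the robot's left; 84 mm along its x, 54 mm along its y, 22 mm thick along its z; origin at the centre of the underside as it lies. May be absent (None).
- slides_a_center (a point): centre of the blue slide box's volume, axes as the box's
- slides_b_center (a point): centre of the red slide box's volume, axes as the box's
- used_jar: used clear jar with a red lid and paper label band, standing in the carrier's bay; 44 mm diameter, 62 mm high; origin at the centre of its underside, z up
- petri: glass petri dish, 90 mm across, 14 mm high, beyond the carrier; not to be disturbed; origin at the centre of its underside
- beaker: glass beaker with a rod in it, 70 mm across, 85 mm high, far right of the carrier; not to be disturbed; origin at the centre of its underside
- dropper: small amber bottle, 34 mm across, 70 mm high, far left; not to be disturbed; origin at the centre of its underside
- marker: black marker pen 130 x 14 x 12 mm, lying in front of the carrier; not to be disturbed; origin at the centre of its underside
- forceps: steel forceps, 120 mm long along their x, 10 mm wide, 8 mm high, lying beyond the carrier; not to be disturbed; origin at the centre of its underside
- slide_card: single white slide plate 76 x 26 x 4 mm, lying near the robot; not to be disturbed; origin at the centre of its underside
Not all that is in view belongs to the job. Of the things that look like the case_a, take the one that is nearest to the robot's base at the start. Several things have the shape of the slides_b; the one meant has the colours described above.

How it is judged:
On the way, in this order (a step that is already met when the one before it is completed fails the run):
1. the handle is folded down to the far side (value of joint handle above 1.3 rad), for 0.2 s.
2. the used jar stands in the dish and every jar, case and slide box present is packed upright in the carrier, with the handle still down (horizontal distance between used_jar and dish below 0.045 m and angle between each of used_jar, jar_a, jar_b, case_a, case_b's own z axis and vertical below 0.12 rad and height (world z) of used_jar between -0.005 and 0.02 m and linear speed of each of used_jar, jar_a, jar_b, case_a, case_b, slides_a, slides_b below 0.03 m/s and x of jar_a in the frame of carrier between -0.012 and 0.012 m and y of jar_a in the frame of carrier between -0.108 and 0.044 m and z of jar_a in the frame of carrier between 0.001 and 0.01 m and x of jar_b in the frame of carrier between -0.012 and 0.012 m and y of jar_b in the frame of carrier between -0.108 and 0.044 m and z of jar_b in the frame of carrier between 0.001 and 0.01 m and x of case_a in the frame of carrier between -0.012 and 0.012 m and y of case_a in the frame of carrier between -0.113 and 0.049 m and z of case_a in the frame of carrier between 0.001 and 0.01 m and x of case_b in the frame of carrier between -0.012 and 0.012 m and y of case_b in the frame of carrier between -0.113 and 0.049 m and z of case_b in the frame of carrier between 0.001 and 0.01 m and x of slides_a_center in the frame of carrier between -0.012 and 0.012 m and y of slides_a_center in the frame of carrier between 0.07 and 0.128 m and z of slides_a_center in the frame of carrier between 0.038 and 0.052 m and angle between each of slides_a, slides_b's own z axis and vertical above 1.3 rad and x of slides_b_center in the frame of carrier between -0.012 and 0.012 m and y of slides_b_center in the frame of carrier between 0.07 and 0.128 m and z of slides_b_center in the frame of carrier between 0.038 and 0.052 m and value of joint handle above 0.8 rad), for 0.3 s.
3. the handle is upright again (value of joint handle below 0.15 rad), for 0.2 s.
At the end, for the whole second after the job is handed in: Used jar upright in the dish within 45 mm of its centre; each jar and case upright (7 deg) on the bay floor within 12 mm of its centre line; each slide box on its short thin edge (15 deg) on a slot's floor; handle within 0.15 rad of upright; all at rest (horizontal distance between used_jar and dish below 0.045 m and angle between each of used_jar, jar_a, jar_b, case_a, case_b's own z axis and vertical below 0.12 rad and height (world z) of used_jar between -0.005 and 0.02 m and linear speed of each of used_jar, jar_a, jar_b, case_a, case_b, slides_a, slides_b below 0.03 m/s and x of jar_a in the frame of carrier between -0.012 and 0.012 m and y of jar_a in the frame of carrier between -0.108 and 0.044 m and z of jar_a in the frame of carrier between 0.001 and 0.01 m and x of jar_b in the frame of carrier between -0.012 and 0.012 m and y of jar_b in the frame of carrier between -0.108 and 0.044 m and z of jar_b in the frame of carrier between 0.001 and 0.01 m and x of case_a in the frame of carrier between -0.012 and 0.012 m and y of case_a in the frame of carrier between -0.113 and 0.049 m and z of case_a in the frame of carrier between 0.001 and 0.01 m and x of case_b in the frame of carrier between -0.012 and 0.012 m and y of case_b in the frame of carrier between -0.113 and 0.049 m and z of case_b in the frame of carrier between 0.001 and 0.01 m and x of slides_a_center in the frame of carrier between -0.012 and 0.012 m and y of slides_a_center in the frame of carrier between 0.07 and 0.128 m and z of slides_a_center in the frame of carrier between 0.038 and 0.052 m and angle between each of slides_a, slides_b's own z axis and vertical above 1.3 rad and x of slides_b_center in the frame of carrier between -0.012 and 0.012 m and y of slides_b_center in the frame of carrier between 0.07 and 0.128 m and z of slides_b_center in the frame of carrier between 0.038 and 0.052 m and value of joint handle below 0.15 rad and velocity of joint handle below 0.1 rad/s); the robot touches nothing.
It fails at once if something that does not belong to the job (petri dish, beaker, small bottle, marker, forceps, single slide) is moved more than 40 mm (distance of any of petri, beaker, dropper, marker, forceps, slide_card from where it was at the start of the episode above 0.04 m).
Of jar_a, jar_b, case_a, case_b, slides_a, slides_b only 4 to 6 are there at a start; the rules pass over those that are not, and their reading is None.
At some moment in a run one of case_a, case_b, slides_a, slides_b may be knocked a few centimetres aside while the robot is not near it.
It also fails if it takes over 208 s, if anything falls off the work surface, if the arm or the gripper's body presses on something with over 40 N, if the wrist force passes 120 N, or if a joint passes its speed limit or range.

ROBOT

A 6-joint arm with a two-finger parallel gripper is mounted at the origin on the work surface. World frame = base frame: x ahead of the robot, y to its left, z up, the work surface at z = 0. Lengths are in m, angles in rad, forces in N, time in s.
With the tool pointing down it reaches from about 0.375 to 0.9 m from the base axis. Payload 3.1 kg.
Tool frame: the origin (TCP) lies at the very end of the fingers, on their centre line; the grasp point (between the pads) lies 19 mm behind it; z points along the fingers, y is the direction in which the jaws open and shut (so a half turn about z gives the same grasp; the last joint's range is limited). The gripper opens to 87 mm and grips with 3 to 60 N. Pads are 19 mm wide; open, the fingers measure 117 mm over their backs; the gripper's body (75 mm by 190 mm) begins 51 mm behind the grasp point.
Start: joints at [-1.468, 0.527, 1.433, -0, 1.181, -0.178], TCP at [0.173, -0.6, 0.223] pointing down, gripper open.
Joint ranges: [-3.08, 3.08], [-0.75, 2.2], [0.22, 2.44], [-1.43, 4.57], [0, 2.65], [-2.85, 2.85]. Speed limits (rad/s): [2.79, 2.79, 3.14, 3.14, 3.14, 3.14].

INTERFACE

Orientations are given as a unit quaternion [x, y, z, w].
In Python, from rig import robot, optics gives the robot as it stands.
- The arm moves only by the shell command python3 -m inch 'ROWS' [FORCE]. ROWS is JSON, a list of rows, each an object of numbers: "ax", "ay", "az": the turn, a rotation vector about the tool's x, y, z in rad; "dx", "dy", "dz": the shift along the tool's x, y, z in mm; "gripper": the opening in per cent of the stroke, from 0 (shut) to 100 (fully open). In form: [{"ax": .., "ay": .., "az": .., "dx": .., "dy": .., "dz": .., "gripper": ..}, ...]. A call has 1 to 8 rows; each row shifts and turns the commanded pose from where the row before left it, along the tool's axes as they then stand; what a row does not reach is not made up. A row lasts 1/10 s, in which the tool goes at most 50 mm and 8.59 degrees, less where a joint would pass 70% of its speed; a pose out of reach is approached as far as the arm can. A call with a gripper value outside its range is refused whole. The fingers move at their own pace and stop on an object; FORCE is the grip in N (left out, the last holds). Time passes only in rows, so rows that do not move let the fingers close. It gives the time, the measured TCP pose, the force and the opening at its end, in the units of the state.
- robot.get_obs(): the state, without advancing time (a new reading comes with each control period).
- optics.camera(name): name is "side" or "top" or "wrist"; returns a dict with "img" (400x640x3 uint8, red, green, blue), "depth" (400x640 float32, m along the optical axis (not along the pixel's ray), 0 where there is no reading), "camera_matrix" (3x3 intrinsics, pixels), "position" and "attitude" of the camera in the world. Camera axes: x right, y up, looking along -z (the intrinsics and any distortion apply to the point x, -y, -z); pixel columns grow to the right and rows downward; lengths in m; the calibration is good to about 2 mm. A picture is of the moment at which its call begins.
- robot.hand_in(): hands the job in, once; it reports no verdict.
The state is a dict: "time": time; "q": joint angles; "joint_velocities": joint speeds; "joint_torque": joint torques, N m; "position": TCP position; "tool_rot": TCP orientation; "ft_force": force on the tool from outside, world axes, zero at the start; "moment": the same for the moment, N m; "grip_width": finger opening in m.
Only numpy, scipy, OpenCV 4.12 (cv2) and the standard library are available. Lean on these libraries where they do the work, as an engineer would, in place of code of your own. Each camera call takes 0.05 s, during which the arm holds its last target.

## Working session

There is one attempt and no reset: what is moved stays moved. The work goes in short steps, Python scripts to look and compute and a shell command to move; the robot and the scene stay as the last step left them, time stands still between calls to the robot, and variables do not carry over. Pictures are saved under pics/ and viewed, and the job is handed in when it is done.

```bash
ls; mkdir -p pics; python3 - <<'E'
from rig import robot, optics
import cv2,numpy as np
print(robot.get_obs())
for n in ["side","top","wrist"]:
    c=optics.camera(n)
    cv2.imwrite(f"pics/{n}0.png",c["img"][:,:,::-1])
    print(n,c["camera_matrix"].tolist(),c["position"],c["attitude"],[k for k in c])
E
```

```text
pics
{'time': 0.0, 'q': array([-1.46852447e+00,  5.28460911e-01,  1.43388841e+00, -5.74741581e-05,
        1.18139077e+00, -1.78514714e-01]), 'joint_velocities': array([-3.58116693e-05,  5.08315906e-04,  1.25847929e-03, -4.25238458e-04,
       -7.26963263e-04, -1.95951142e-04]), 'joint_torque': array([-1.75875586e-03, -4.40047324e+01, -1.76593423e+01,  6.29970711e-02,
        5.84542227e-02, -1.75996338e-04]), 'position': array([ 0.17312287, -0.59978757,  0.22157928]), 'tool_rot': array([ 9.90158938e-01,  1.39943289e-01,  1.43670692e-05, -1.07394950e-03]), 'ft_force': array([-0.027316  , -0.35057889,  0.76766581]), 'moment': array([ 0.00237168, -0.04525666, -0.03796336]), 'grip_width': 0.0872481467449563}
side [[365.35499469259787, 0.0, 320.90677776986433], [0.0, 365.35499469259787, 196.51848369813823], [0.0, 0.0, 1.0]] [0.50273517 0.90273408 0.67953122] [-0.013911    0.48795167  0.87186474 -0.03951608] ['img', 'depth', 'camera_matrix', 'position', 'attitude']
top [[380.50026548863764, 0.0, 325.2678249081555], [0.0, 380.50026548863764, 204.6790633916395], [0.0, 0.0, 1.0]] [ 0.49415099 -0.01951986  1.35157168] [-0.01533819  0.01662085  0.71209266 -0.70172112] ['img', 'depth', 'camera_matrix', 'position', 'attitude']
wrist [[290.2267926611956, 0.0, 319.7137162148821], [0.0, 290.2267926611956, 198.50652802084693], [0.0, 0.0, 1.0]] [ 0.25039646 -0.57869334  0.38323394] [-0.11613309  0.08856168 -0.59455552  0.79067924] ['img', 'depth', 'camera_matrix', 'position', 'attitude']
```

View pics/top0.png

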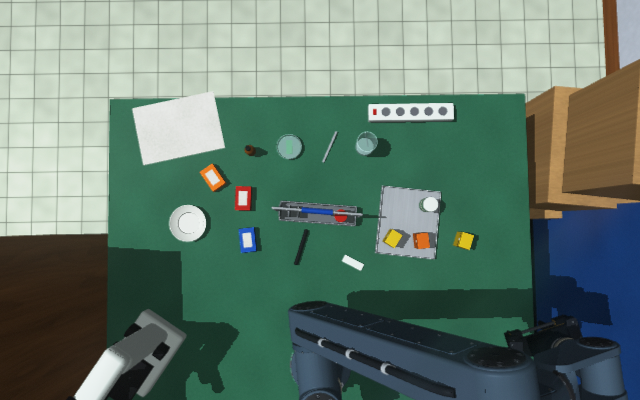

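View pics/side0.png

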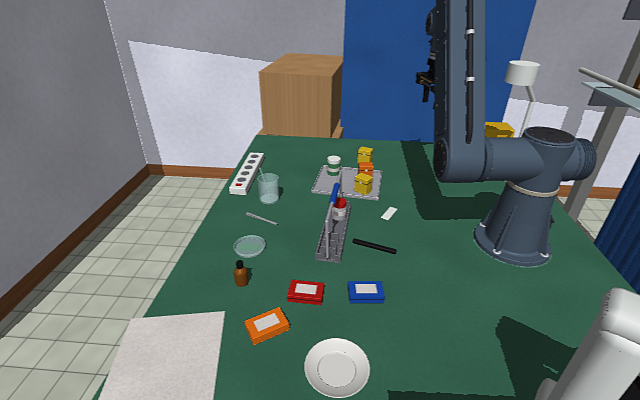

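View pics/wrist0.png

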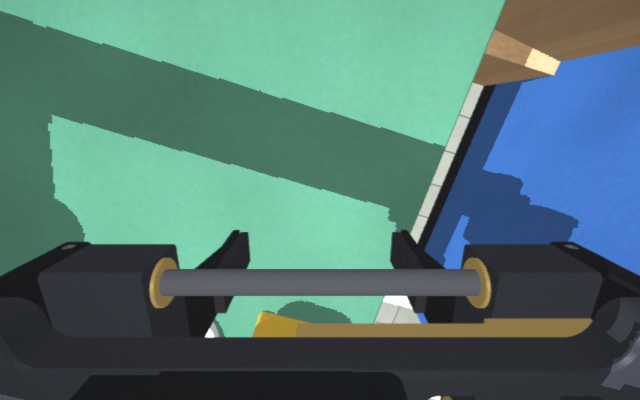

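```bash
cat > h.py <<'E'
import numpy as np,cv2
from scipy.spatial.transform import Rotation as R
from rig import robot,optics
def cam(n):
    c=optics.camera(n); c["R"]=R.from_quat(c["attitude"]).as_matrix(); c["K"]=c["camera_matrix"]; return c
def ray(c,u,v):
    K=c["K"]; d=np.stack([(np.asarray(u,float)-K[0,2])/K[0,0],-(np.asarray(v,float)-K[1,2])/K[1,1],-np.ones(np.shape(u))],-1)
    return d@c["R"].T
def onplane(c,u,v,z):
    d=ray(c,u,v); s=(z-c["position"][2])/d[...,2]
    return c["position"]+d*s[...,None]
def cloud(c):
    v,u=np.mgrid[0:400,0:640]; return c["position"]+ray(c,u,v)*c["depth"][...,None]
def proj(c,P):
    p=(np.asarray(P,float)-c["position"])@c["R"]; K=c["K"]
    return np.stack([K[0,0]*p[...,0]/-p[...,2]+K[0,2],K[1,1]*-p[...,1]/-p[...,2]+K[1,2]],-1)
def save(img,name,box=None,s=1):
    if box: img=img[box[1]:box[3],box[0]:box[2]]
    cv2.imwrite("pics/"+name,cv2.resize(img,None,fx=s,fy=s,interpolation=cv2.INTER_CUBIC)[:,:,::-1])
def hsv(c): return cv2.cvtColor(c["img"],cv2.COLOR_RGB2HSV)
E
python3 - <<'E'
from h import *
c=cam("top"); save(c["img"],"t1.png",(160,120,500,280),2.3)
P=cloud(c)
for n,(u,v) in dict(jarb=(430,205),y1=(394,238),o=(422,240),y2=(465,241),red=(243,198),blue=(248,240),dish=(188,223),bench=(300,280),tray=(405,205),usedlid=(341,215),ob=(212,178),trayc=(407,222)).items(): print(n,P[v,u].round(3),"base dist",np.hypot(*P[v,u,:2]).round(3))
E
```

```text
jarb [ 0.546 -0.376  0.067] base dist 0.663
y1 [ 0.436 -0.252  0.065] base dist 0.504
o [ 0.428 -0.348  0.06 ] base dist 0.552
y2 [ 0.423 -0.492  0.063] base dist 0.649
red [0.582 0.265 0.023] base dist 0.639
blue [0.435 0.249 0.022] base dist 0.501
dish [0.497 0.463 0.005] base dist 0.68
bench [0.291 0.07  0.001] base dist 0.299
tray [ 0.55  -0.306 -0.003] base dist 0.63
usedlid [ 0.517 -0.075  0.069] base dist 0.522
ob [0.653 0.372 0.028] base dist 0.752
trayc [ 0.489 -0.311  0.001] base dist 0.58
```

View pics/t1.png

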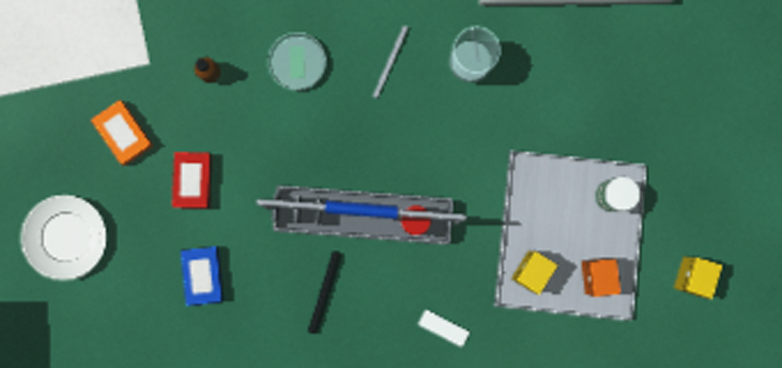

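```bash
python3 - <<'E'
from h import *
c=cam("top"); P=cloud(c); H=hsv(c)
def rect(pts,n):
    r=cv2.minAreaRect((pts[:,:2]*1000).astype(np.float32)); print(n,len(pts),"c",np.round(r[0],1),"size",np.round(r[1],1),"ang",round(r[2],1),"z",np.round(np.percentile(pts[:,2],[5,50,95]),3))
# carrier : low walls
reg=(P[...,0]>.42)&(P[...,0]<.62)&(P[...,1]>-.2)&(P[...,1]<.2)
hm=reg&(H[...,1]<90)&(P[...,2]<.06)&(P[...,2]>.012)
ys,xs=np.nonzero(hm); q=onplane(c,xs,ys,.025); rect(np.c_[q[:,:2],P[hm][:,2]],"carrier")
# colour tops on known planes
def col(n,lo,hi,box,z,smin=120):
    m=cv2.inRange(H,(lo,smin,60),(hi,255,255)); mm=np.zeros_like(m); mm[box[1]:box[3],box[0]:box[2]]=m[box[1]:box[3],box[0]:box[2]]
    f=(mm>0)&(P[...,2]>z-.012)
    mm=(f*255).astype(np.uint8); cs,_=cv2.findContours(mm,cv2.RETR_EXTERNAL,cv2.CHAIN_APPROX_NONE); k=max(cs,key=cv2.contourArea)[:,0]
    q=onplane(c,k[:,0],k[:,1],z); rect(q,n)
col("case_a",20,34,(370,220,410,260),.063)
col("case_b",4,18,(405,225,440,260),.063)
col("decoy",20,34,(450,225,490,260),.06)
col("blue",105,130,(230,220,265,260),.022)
red=cv2.inRange(H,(0,150,60),(5,255,255))|cv2.inRange(H,(170,150,60),(180,255,255))
for n,b,z in(("red",(228,180,260,215),.022),("usedlid",(325,200,360,230),.067)):
    mm=np.zeros_like(red); mm[b[1]:b[3],b[0]:b[2]]=red[b[1]:b[3],b[0]:b[2]]
    v,u=np.nonzero(mm); rect(onplane(c,u,v,z),n)
g=(P[...,0]>.6)
m=(H[...,1]<60)&(H[...,2]>170)
for n,b,z in (("jarb",(418,193,445,215),.069),("dish",(165,200,212,246),.018)):
    mm=np.zeros_like(m); mm[b[1]:b[3],b[0]:b[2]]=m[b[1]:b[3],b[0]:b[2]]
    v,u=np.nonzero(mm);q=onplane(c,u,v,z); rect(q,n); print(P[v,u,2].max())
m=cv2.inRange(H,(105,120,40),(130,255,255))>0
m[:, :290]=0;m[:,370:]=0; m[:190]=0;m[230:]=0
q=P[m]; print("grip",len(q),q.mean(0),np.percentile(q[:,2],[50,95]), q[:,1].min(),q[:,1].max())
save(c["img"],"c1.png",(260,190,380,235),6)
E
```

```text
carrier 380 c [489.2   8.4] size [283.7 143.6] ang 84.9 z [0.014 0.026 0.052]
case_a 43 c [ 437.1 -249.3] size [42.  51.6] ang 55.4 z [0.063 0.063 0.063]
case_b 50 c [ 427.5 -348.7] size [51.6 41.6] ang 5.6 z [0.063 0.063 0.063]
decoy 50 c [ 425.2 -494.2] size [45.  52.6] ang 70.7 z [0.06 0.06 0.06]
blue 73 c [436.8 251.6] size [82.9 53.7] ang 5.5 z [0.022 0.022 0.022]
red 230 c [582.  266.9] size [52.5 84.5] ang 89.7 z [0.022 0.022 0.022]
usedlid 84 c [514.9 -73.1] size [37.1 37.1] ang 89.2 z [0.067 0.067 0.067]
jarb 359 c [ 551.  -372.5] size [75.1 71. ] ang 89.2 z [0.069 0.069 0.069]
1.351571680744778
dish 1041 c [498.4 461.4] size [124.7 125.1] ang 44.7 z [0.018 0.018 0.018]
1.351571680744778
grip 178 [0.52989706 0.00490905 0.14972449] [0.14764479 0.15251131] -0.04314113397613717 0.06364087551558764
```

View pics/c1.png

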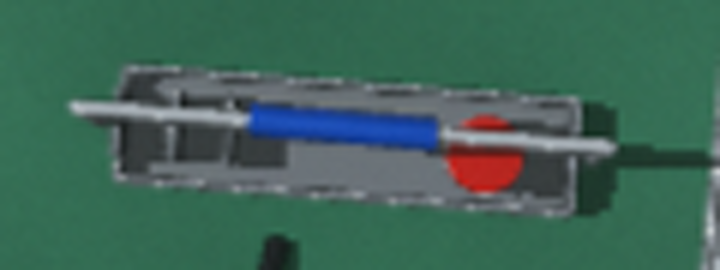

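```bash
python3 - <<'E'
from h import *
c=cam("top")
cr=np.array([(120,66),(580,98),(576,215),(114,181)])/6+[260,190]
q=onplane(c,cr[:,0]-.4,cr[:,1]-.4,.025)[:,:2]*1000
print(q.round(1),q.mean(0)); print([np.linalg.norm(q[i]-q[(i+1)%4]).round(1) for i in range(4)])
d=(q[0]-q[1])+(q[3]-q[2]); print("yaw of y axis from world y, deg",np.degrees(np.arctan2(-d[0],d[1])))
s=cam("side"); P=cloud(s); H=hsv(s)
save(s["img"],"s1.png",(290,130,400,280),4)
m=cv2.inRange(H,(105,120,40),(130,255,255))>0
m[:,:300]=0;m[:,360:]=0;m[:175]=0;m[220:]=0
p=P[m];print(len(p),p.mean(0),p.min(0),p.max(0))
E
```

```text
[[ 570.7  136.8]
 [ 548.2 -130.5]
 [ 480.3 -126.9]
 [ 503.9  140.9]] [525.76676138   5.09793484]
[np.float64(268.3), np.float64(68.0), np.float64(268.9), np.float64(66.9)]
yaw of y axis from world y, deg -4.934749611260889
111 [0.53069012 0.00917991 0.14389656] [ 0.51925669 -0.20173964  0.00069779] [0.54319763 0.05635845 0.15089092]
```

View pics/s1.png

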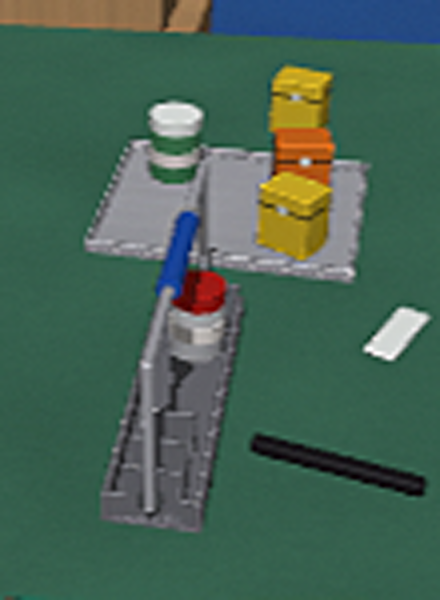

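```bash
cat > go.py <<'E'
import sys
from h import *
# go.py x y z phi tilt(deg) (mm)
x,y,z,phi,tilt=map(float,sys.argv[1:6])
o=robot.get_obs(); Rc=R.from_quat(o["tool_rot"])
Rt=R.from_euler("z",phi,degrees=True)*R.from_euler("x",180,degrees=True)*R.from_euler("y",tilt,degrees=True)
rv=(Rc.inv()*Rt).as_rotvec(); d=np.array([x,y,z])-o["position"]*1000
print("t",round(o["time"],2),"pos",(o["position"]*1000).round(1),"q",o["q"].round(2),"F",o["ft_force"].round(1),"w",round(o["grip_width"]*1000,1))
a=Rc.as_matrix()[:,0]; print("phi now",np.degrees(np.arctan2(a[1],a[0])).round(1),"tiltz",Rc.as_matrix()[:,2].round(3))
print("rotvec tool",rv.round(3),"rows>=",np.ceil(np.linalg.norm(rv)/.149))
print("shift in current axes",Rc.inv().apply(d).round(1)," in target axes",Rt.inv().apply(d).round(1),"len",np.linalg.norm(d).round(0))
E
python3 go.py 450 10 220 85 0; python3 -m inch '[{"dz":-20,"gripper":0},{"az":-0.14},{"az":-0.14},{"az":-0.14},{"az":-0.14},{"az":-0.14},{"az":-0.14},{"az":-0.14}]' 30; python3 go.py 470 20 240 85 0
```

```text
t 0.35 pos [ 173.2 -600.3  222.3] q [-1.47  0.53  1.43 -0.    1.18 -0.18] F [ 0.2 -0.6 -0.5] w 87.1
phi now 16.1 tiltz [-0.     0.001 -1.   ]
rotvec tool [-0.    -0.    -1.203] rows>= 9.0
shift in current axes [ 435.1 -509.7    2.6]  in target axes [632.1 222.5   2.3] len 670.0
t 0.35 pos [ 173.2 -600.3  222.3] q [-1.47  0.53  1.43 -0.    1.18 -0.18] F [ 0.2 -0.6 -0.5] w 87.1
phi now 16.1 tiltz [-0.     0.001 -1.   ]
rotvec tool [-0.    -0.    -1.203] rows>= 9.0
shift in current axes [ 457.1 -513.8  -17.4]  in target axes [643.8 241.6 -17.7] len 688.0invalid input
```

```bash
python3 -m inch '[{"ax":0,"ay":0,"az":0,"dx":0,"dy":0,"dz":-20,"gripper":0}]' 30
```

```text
time: 0.45
position: [0.1729, -0.5984, 0.2398]
tool_rot: [0.99, 0.14, 0.0, -0.004]
ft_force: [-0.0, 0.2, -1.4]
grip_width: 0.0838
```

```bash
python3 -m inch '[{"az":-0.14,"ax":0,"ay":0,"dx":0,"dy":0,"dz":0,"gripper":0},{"az":-0.14,"ax":0,"ay":0,"dx":0,"dy":0,"dz":0},{"az":-0.14}]' 30; python3 go.py 470 20 240 85 0
```

```text
t 0.45 pos [ 172.9 -598.4  239.8] q [-1.47  0.51  1.41 -0.    1.23 -0.18] F [-0.   0.2 -1.4] w 83.8
phi now 16.1 tiltz [-0.001  0.007 -1.   ]
rotvec tool [-0.005 -0.005 -1.203] rows>= 9.0
shift in current axes [ 456.8 -511.8    3.9]  in target axes [ 6.419e+02  2.421e+02 -2.000e-01] len 686.0invalid input
```

```bash
python3 -m inch '[{"ax":0,"ay":0,"az":-0.149,"dx":0,"dy":0,"dz":0,"gripper":0},{"ax":0,"ay":0,"az":-0.149,"dx":0,"dy":0,"dz":0,"gripper":0},{"ax":0,"ay":0,"az":-0.149,"dx":0,"dy":0,"dz":0,"gripper":0},{"ax":0,"ay":0,"az":-0.149,"dx":0,"dy":0,"dz":0,"gripper":0},{"ax":0,"ay":0,"az":-0.149,"dx":0,"dy":0,"dz":0,"gripper":0},{"ax":0,"ay":0,"az":-0.149,"dx":0,"dy":0,"dz":0,"gripper":0},{"ax":0,"ay":0,"az":-0.149,"dx":0,"dy":0,"dz":0,"gripper":0},{"ax":0,"ay":0,"az":-0.149,"dx":0,"dy":0,"dz":0,"gripper":0}]' 30; python3 go.py 470 20 240 85 0
```

```text
time: 1.25
position: [0.1732, -0.6004, 0.2425]
tool_rot: [0.739, 0.674, 0.0, -0.0]
ft_force: [-0.1, 0.1, 0.1]
grip_width: 0.0225
t 1.25 pos [ 173.2 -600.4  242.5] q [-1.47  0.51  1.41 -0.    1.22 -1.38] F [-0.1  0.1  0.1] w 22.5
phi now 84.7 tiltz [-0.  0. -1.]
rotvec tool [-0.    -0.    -0.005] rows>= 1.0
shift in current axes [645.  238.6   2.6]  in target axes [643.9 241.6   2.5] len 688.0
```

```bash
python3 -m inch '[{"ax":0,"ay":0,"az":0,"dx":45,"dy":17,"dz":0,"gripper":0},{"ax":0,"ay":0,"az":0,"dx":45,"dy":17,"dz":0,"gripper":0},{"ax":0,"ay":0,"az":0,"dx":45,"dy":17,"dz":0,"gripper":0},{"ax":0,"ay":0,"az":0,"dx":45,"dy":17,"dz":0,"gripper":0},{"ax":0,"ay":0,"az":0,"dx":45,"dy":17,"dz":0,"gripper":0},{"ax":0,"ay":0,"az":0,"dx":45,"dy":17,"dz":0,"gripper":0},{"ax":0,"ay":0,"az":0,"dx":45,"dy":17,"dz":0,"gripper":0},{"ax":0,"ay":0,"az":0,"dx":45,"dy":17,"dz":0,"gripper":0}]'; python3 go.py 470 20 240 85 0;python3 -m inch '[{"ax":0,"ay":0,"az":0,"dx":45,"dy":17,"dz":0,"gripper":0},{"ax":0,"ay":0,"az":0,"dx":45,"dy":17,"dz":0,"gripper":0},{"ax":0,"ay":0,"az":0,"dx":45,"dy":17,"dz":0,"gripper":0},{"ax":0,"ay":0,"az":0,"dx":45,"dy":17,"dz":0,"gripper":0},{"ax":0,"ay":0,"az":0,"dx":45,"dy":15,"dz":0,"gripper":0},{"ax":0,"ay":0,"az":0,"dx":45,"dy":10,"dz":0,"gripper":0},{"ax":0,"ay":0,"az":0,"dx":0,"dy":0,"dz":0,"gripper":0}]'; python3 go.py 470 20 110 85 0
```

```text
time: 2.05
position: [0.3444, -0.2539, 0.2428]
tool_rot: [0.741, 0.671, 0.0, 0.0]
ft_force: [-0.1, 0.7, -0.5]
grip_width: 0.0004
t 2.05 pos [ 344.4 -253.9  242.8] q [-0.9   0.23  1.88  0.    1.03 -0.8 ] F [-0.1  0.7 -0.5] w 0.4
phi now 84.3 tiltz [ 0.001 -0.001 -1.   ]
rotvec tool [ 0.001  0.001 -0.011] rows>= 1.0
shift in current axes [285.   98.    2.8]  in target axes [283.8 101.3   2.8] len 301.0
time: 2.75
position: [0.4638, 0.0089, 0.2428]
tool_rot: [0.738, 0.674, 0.001, -0.0]
ft_force: [-0.6, -0.6, 0.5]
grip_width: 0.0002
t 2.75 pos [463.8   8.9 242.8] q [-0.22  0.28  1.8   0.    1.06 -0.13] F [-0.6 -0.6  0.5] w 0.2
phi now 84.8 tiltz [ 0.001  0.002 -1.   ]
rotvec tool [ 0.001 -0.002 -0.003] rows>= 1.0
shift in current axes [ 11.4   5.  132.8]  in target axes [ 11.6   5.2 132.8] len 133.0
```

```bash
python3 -m inch '[{"ax":0,"ay":0,"az":0,"dx":5,"dy":0,"dz":45,"gripper":0},{"ax":0,"ay":0,"az":0,"dx":5,"dy":0,"dz":45,"gripper":0},{"ax":0,"ay":0,"az":0,"dx":0,"dy":0,"dz":38,"gripper":0},{"ax":0,"ay":0,"az":0,"dx":0,"dy":15,"dz":0,"gripper":0},{"ax":0,"ay":0,"az":0,"dx":0,"dy":15,"dz":0,"gripper":0},{"ax":0,"ay":0,"az":0,"dx":0,"dy":15,"dz":0,"gripper":0},{"ax":0,"ay":0,"az":0,"dx":0,"dy":15,"dz":0,"gripper":0},{"ax":0,"ay":0,"az":0,"dx":0,"dy":0,"dz":0,"gripper":0}]'; python3 go.py 560 20 95 85 0
python3 - <<'E'
from h import *
c=cam("side"); save(c["img"],"s2.png",(260,100,460,280),3.5)
E
```

```text
time: 3.55
position: [0.5252, 0.007, 0.1146]
tool_rot: [0.741, 0.671, 0.001, 0.001]
ft_force: [0.8, -0.4, -0.0]
grip_width: 0.0003
t 3.55 pos [525.2   7.  114.6] q [-0.2   0.56  1.78 -0.    0.8  -0.1 ] F [ 0.8 -0.4 -0. ] w 0.3
phi now 84.3 tiltz [ 0.002 -0.001 -1.   ]
rotvec tool [ 0.002  0.    -0.011] rows>= 1.0
shift in current axes [16.4 33.3 19.6]  in target axes [16.  33.5 19.6] len 42.0
```

View pics/s2.png

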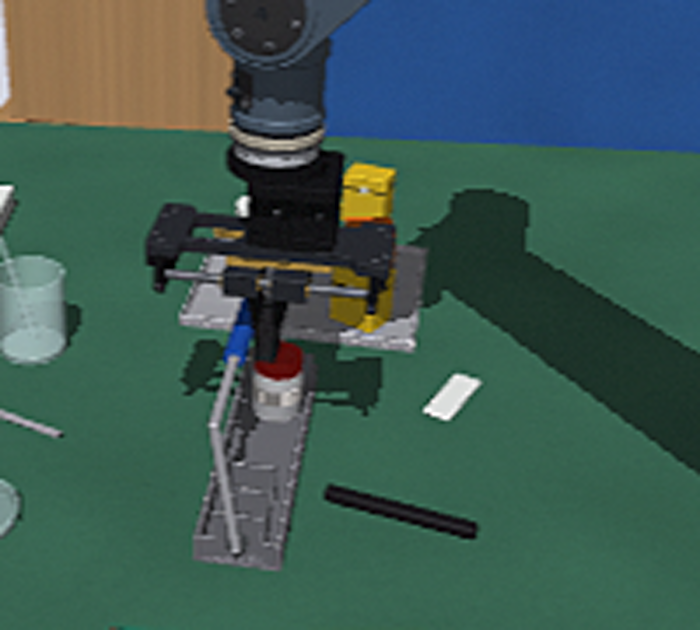

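```bash
python3 -m inch '[{"ax":0,"ay":0,"az":0,"dx":0,"dy":11,"dz":3,"gripper":0},{"ax":0,"ay":0,"az":0,"dx":0,"dy":11,"dz":3,"gripper":0},{"ax":0,"ay":0,"az":0,"dx":0,"dy":10,"dz":5,"gripper":0},{"ax":0,"ay":0,"az":0,"dx":0,"dy":10,"dz":5,"gripper":0},{"ax":0,"ay":0,"az":0,"dx":0,"dy":9,"dz":7,"gripper":0},{"ax":0,"ay":0,"az":0,"dx":0,"dy":8,"dz":8,"gripper":0},{"ax":0,"ay":0,"az":0,"dx":0,"dy":8,"dz":9,"gripper":0},{"ax":0,"ay":0,"az":0,"dx":0,"dy":8,"dz":9,"gripper":0}]'; python3 go.py 605 20 65 85 0
python3 - <<'E'
from h import *
c=cam("side"); save(c["img"],"s3.png",(260,100,460,280),3.5)
E
```

```text
time: 4.4
position: [0.5985, 0.0009, 0.0645]
tool_rot: [0.741, 0.672, -0.0, -0.0]
ft_force: [-0.5, 0.5, 0.7]
grip_width: 0.0003
t 4.4 pos [598.5   0.9  64.5] q [-0.19  0.71  1.62  0.    0.82 -0.09] F [-0.5  0.5  0.7] w 0.3
phi now 84.4 tiltz [-0.001  0.    -1.   ]
rotvec tool [-0.001 -0.    -0.011] rows>= 1.0
shift in current axes [19.7  4.6 -0.5]  in target axes [19.6  4.8 -0.5] len 20.0
```

View pics/s3.png

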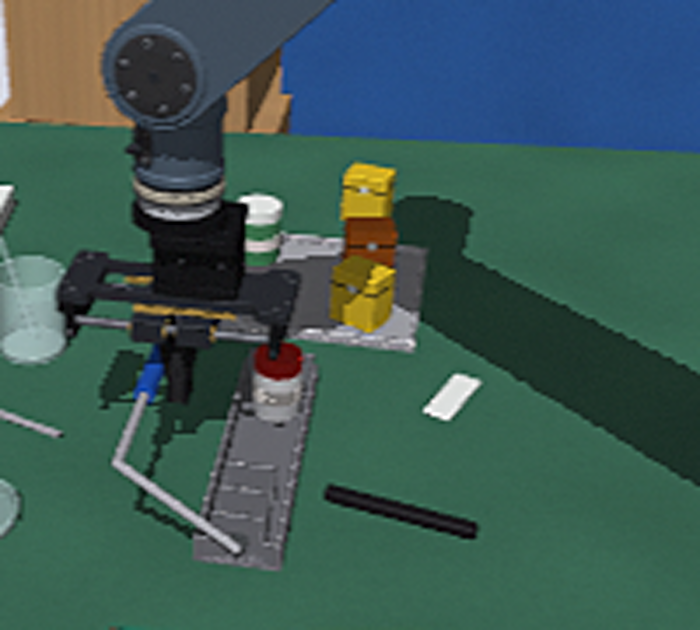

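```bash
python3 -m inch '[{"ax":0,"ay":0,"az":0,"dx":0,"dy":-6,"dz":-30,"gripper":0},{"ax":0,"ay":0,"az":0,"dx":10,"dy":0,"dz":-25,"gripper":0},{"ax":0,"ay":0,"az":0,"dx":5,"dy":36,"dz":0,"gripper":0},{"ax":0,"ay":0,"az":0,"dx":0,"dy":5,"dz":15,"gripper":0},{"ax":0,"ay":0,"az":0,"dx":0,"dy":2,"dz":15,"gripper":0},{"ax":0,"ay":0,"az":0,"dx":0,"dy":2,"dz":15,"gripper":0},{"ax":0,"ay":0,"az":0,"dx":0,"dy":2,"dz":15,"gripper":0},{"ax":0,"ay":0,"az":0,"dx":0,"dy":2,"dz":10,"gripper":0}]'; python3 go.py 640 20 43 85 0
python3 - <<'E'
from h import *
c=cam("side"); save(c["img"],"s4.png",(260,100,460,280),3.5)
E
```

```text
time: 5.25
position: [0.6563, 0.01, 0.0536]
tool_rot: [0.742, 0.671, 0.011, 0.012]
ft_force: [18.0, 2.4, 5.4]
grip_width: 0.0006
t 5.25 pos [656.3  10.   53.6] q [-0.16  0.77  1.5   0.    0.85 -0.06] F [18.   2.4  5.4] w 0.6
phi now 84.3 tiltz [ 0.032 -0.003 -0.999]
rotvec tool [ 0.032 -0.    -0.013] rows>= 1.0
shift in current axes [  8.3 -17.5  10. ]  in target axes [  8.5 -17.1  10.6] len 22.0
```

View pics/s4.png

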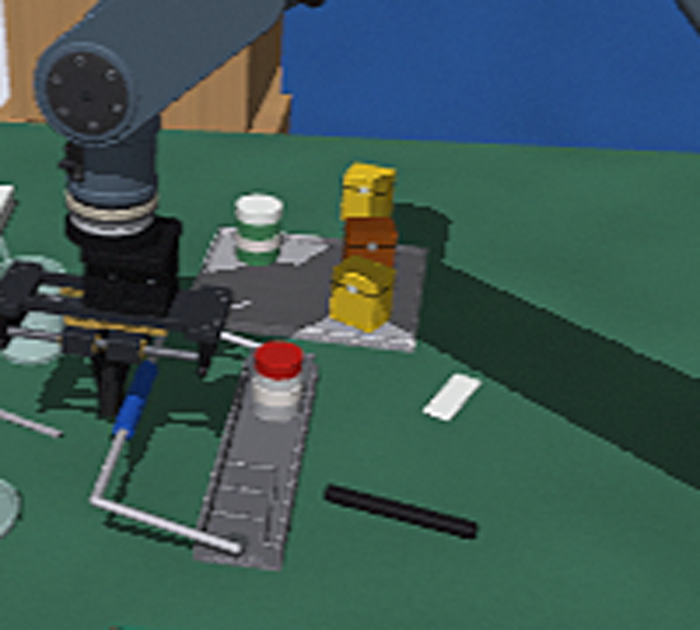

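```bash
python3 -m inch '[{"ax":0,"ay":0,"az":0,"dx":0,"dy":0,"dz":-20,"gripper":0},{"ax":0,"ay":0,"az":0,"dx":0,"dy":0,"dz":-35,"gripper":0},{"ax":0,"ay":0,"az":0,"dx":8,"dy":-20,"dz":0,"gripper":0},{"ax":0,"ay":0,"az":0,"dx":0,"dy":0,"dz":0,"gripper":0}]'; python3 go.py 636 20 43 85 0
```

```text
time: 5.7
position: [0.6191, 0.0226, 0.1043]
tool_rot: [0.741, 0.672, -0.002, -0.003]
ft_force: [-0.3, -0.1, -0.4]
grip_width: 0.0002
t 5.7 pos [619.1  22.6 104.3] q [-0.14  0.67  1.54  0.    0.94 -0.05] F [-0.3 -0.1 -0.4] w 0.2
phi now 84.4 tiltz [-0.007  0.001 -1.   ]
rotvec tool [-0.007 -0.001 -0.01 ] rows>= 1.0
shift in current axes [-0.9 17.5 61.2]  in target axes [-1.1 17.1 61.3] len 64.0
```

```bash
python3 -m inch '[{"ax":0,"ay":0,"az":0,"dx":0,"dy":16,"dz":0,"gripper":0},{"ax":0,"ay":0,"az":0,"dx":0,"dy":0,"dz":15,"gripper":0},{"ax":0,"ay":0,"az":0,"dx":0,"dy":2,"dz":15,"gripper":0},{"ax":0,"ay":0,"az":0,"dx":0,"dy":2,"dz":13,"gripper":0},{"ax":0,"ay":0,"az":0,"dx":0,"dy":0,"dz":10,"gripper":0},{"ax":0,"ay":0,"az":0,"dx":0,"dy":0,"dz":8,"gripper":0},{"ax":0,"ay":0,"az":0,"dx":0,"dy":0,"dz":2,"gripper":0},{"ax":0,"ay":0,"az":0,"dx":0,"dy":0,"dz":0,"gripper":0}]'; python3 go.py 636 20 43 85 0
python3 - <<'E'
from h import *
c=cam("side"); save(c["img"],"s5.png",(260,100,460,280),3.5)
E
```

```text
time: 6.5
position: [0.6413, 0.0195, 0.0424]
tool_rot: [0.741, 0.672, -0.001, -0.001]
ft_force: [-0.3, -0.7, 9.7]
grip_width: 0.0002
t 6.5 pos [641.3  19.5  42.4] q [-0.14  0.78  1.51 -0.    0.85 -0.05] F [-0.3 -0.7  9.7] w 0.2
phi now 84.4 tiltz [-0.004  0.    -1.   ]
rotvec tool [-0.004  0.    -0.01 ] rows>= 1.0
shift in current axes [ 0.  -5.3 -0.6]  in target axes [ 0.1 -5.3 -0.6] len 5.0
```

View pics/s5.png

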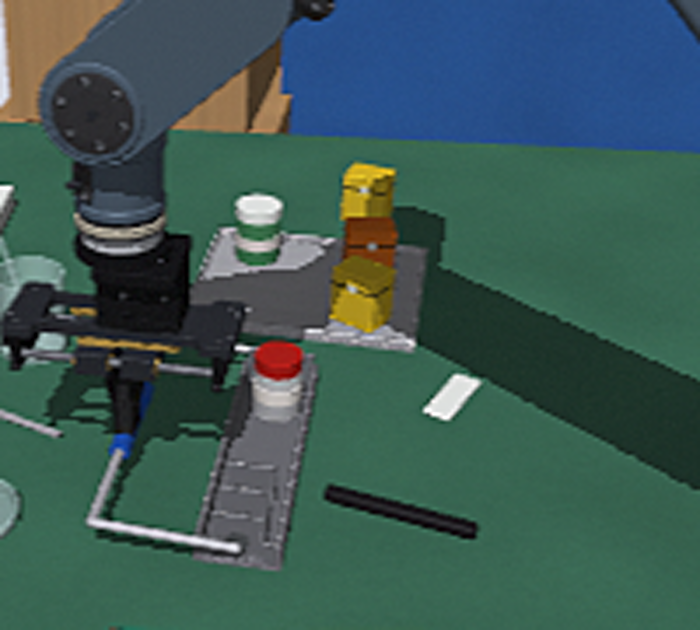

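```bash
python3 -m inch '[{"ax":0,"ay":0,"az":0,"dx":0,"dy":0,"dz":-45,"gripper":80},{"ax":0,"ay":0,"az":0,"dx":0,"dy":0,"dz":-45,"gripper":80},{"ax":0,"ay":0,"az":0,"dx":0,"dy":-45,"dz":-45,"gripper":80},{"ax":0,"ay":0,"az":0,"dx":0,"dy":-45,"dz":0,"gripper":80},{"ax":0,"ay":0,"az":0,"dx":0,"dy":-45,"dz":0,"gripper":80},{"ax":0,"ay":0,"az":0,"dx":0,"dy":-45,"dz":0,"gripper":80},{"ax":0,"ay":0,"az":0,"dx":0,"dy":0,"dz":0,"gripper":80},{"ax":0,"ay":0,"az":0,"dx":0,"dy":0,"dz":0,"gripper":80}]'; python3 go.py 514 -73 110 85 0
python3 - <<'E'
from h import *
c=cam("top"); save(c["img"],"t2.png",(160,120,500,280),2.3)
c=cam("wrist"); save(c["img"],"w2.png")
E
```

```text
time: 7.35
position: [0.4706, 0.0367, 0.1667]
tool_rot: [0.741, 0.672, -0.001, -0.002]
ft_force: [1.0, -0.1, 0.2]
grip_width: 0.0566
t 7.35 pos [470.6  36.7 166.7] q [-0.16  0.41  1.86 -0.    0.87 -0.06] F [ 1.  -0.1  0.2] w 56.6
phi now 84.4 tiltz [-0.005  0.001 -1.   ]
rotvec tool [-0.005 -0.    -0.011] rows>= 1.0
shift in current axes [-104.9   54.2   56.5]  in target axes [-105.5   52.8   56.7] len 131.0
```

View pics/t2.png

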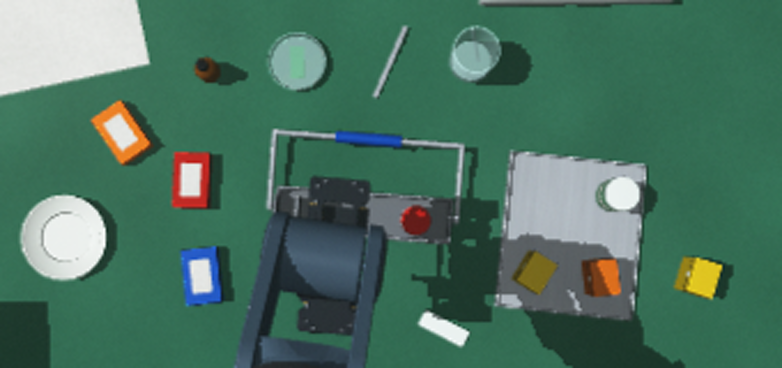

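View pics/w2.png

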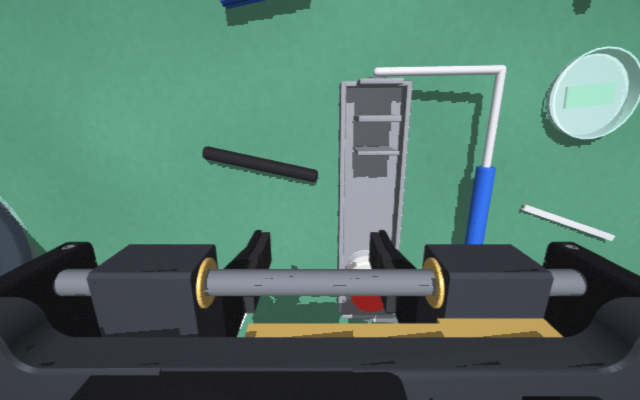

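```bash
cat > meas.py <<'E'
from h import *
def cen(c,m,z,n):
    cs,_=cv2.findContours((m*255).astype(np.uint8),cv2.RETR_EXTERNAL,cv2.CHAIN_APPROX_NONE); k=max(cs,key=cv2.contourArea)[:,0].astype(float)
    q=onplane(c,k[:,0],k[:,1],z)[:,:2]*1000
    (e,r)=cv2.minEnclosingCircle(q.astype(np.float32)); r2=cv2.minAreaRect(q.astype(np.float32))
    print(n,"circle",np.round(e,1),"d",round(2*r,1),"rect",np.round(r2[0],1),np.round(r2[1],1),round(r2[2],1))
def red(H): return (cv2.inRange(H,(0,130,50),(6,255,255))|cv2.inRange(H,(168,130,50),(180,255,255)))>0
def box(m,b):
    o=np.zeros_like(m); o[b[1]:b[3],b[0]:b[2]]=m[b[1]:b[3],b[0]:b[2]]; return o
E
python3 - <<'E'
from meas import *
c=cam("top");H=hsv(c)
cen(c,box(red(H),(325,200,360,235)),.067,"used lid")
m=box((H[...,1]<70)&(H[...,2]>205),(418,193,442,215)); cen(c,m,.069,"jarb lid")
c=cam("wrist"); 
q=onplane(c,np.array([341.,411]),np.array([82.,82]),.025); print("carrier +y outer corners",q.round(4))
E
```

```text
used lid circle [515.  -72.3] d 42.3 rect [514.9 -73.2] [38.2 38.2] 44.1
jarb lid circle [ 550.6 -376.7] d 48.7 rect [ 550.9 -377.5] [44.1 43.9] 89.2
carrier +y outer corners [[0.5067 0.1393 0.025 ]
 [0.5747 0.1326 0.025 ]]
```

```bash
python3 -m inch '[{"ax":0,"ay":0,"az":0,"dx":-40,"dy":20,"dz":0,"gripper":80},{"ax":0,"ay":0,"az":0,"dx":-40,"dy":20,"dz":0,"gripper":80},{"ax":0,"ay":0,"az":0,"dx":-26,"dy":13,"dz":0,"gripper":80},{"ax":0,"ay":0,"az":0,"dx":0,"dy":0,"dz":40,"gripper":80},{"ax":0,"ay":0,"az":0,"dx":0,"dy":0,"dz":0,"gripper":80}]'; python3 go.py 515 -73 34 85 0
```

```text
time: 8.05
position: [0.514, -0.0749, 0.1241]
tool_rot: [0.742, 0.671, -0.002, -0.004]
ft_force: [-1.1, 0.1, 0.3]
grip_width: 0.0695
t 8.05 pos [514.  -74.9 124.1] q [-0.36  0.54  1.78  0.    0.83 -0.26] F [-1.1  0.1  0.3] w 69.5
phi now 84.3 tiltz [-0.008  0.003 -1.   ]
rotvec tool [-0.009 -0.002 -0.013] rows>= 1.0
shift in current axes [ 1.7  1.6 90.1]  in target axes [ 1.9  0.8 90.1] len 90.0
```

```bash
python3 -m inch '[{"ax":0,"ay":0,"az":0,"dx":2,"dy":1,"dz":30,"gripper":80},{"ax":0,"ay":0,"az":0,"dx":0,"dy":0,"dz":30,"gripper":80},{"ax":0,"ay":0,"az":0,"dx":0,"dy":0,"dz":29,"gripper":80},{"ax":0,"ay":0,"az":0,"dx":0,"dy":0,"dz":0,"gripper":80},{"ax":0,"ay":0,"az":0,"dx":0,"dy":0,"dz":0,"gripper":20},{"ax":0,"ay":0,"az":0,"dx":0,"dy":0,"dz":0,"gripper":20},{"ax":0,"ay":0,"az":0,"dx":0,"dy":0,"dz":0,"gripper":20},{"ax":0,"ay":0,"az":0,"dx":0,"dy":0,"dz":0,"gripper":20}]' 25; python3 -m inch '[{"ax":0,"ay":0,"az":0,"dx":0,"dy":0,"dz":0,"gripper":20},{"ax":0,"ay":0,"az":0,"dx":0,"dy":0,"dz":-30,"gripper":20},{"ax":0,"ay":0,"az":0,"dx":0,"dy":0,"dz":-45,"gripper":20},{"ax":0,"ay":0,"az":0,"dx":0,"dy":0,"dz":-45,"gripper":20}]'
python3 go.py 498 461 100 85 0
```

```text
time: 8.85
position: [0.5178, -0.0728, 0.0403]
tool_rot: [0.741, 0.672, 0.0, 0.001]
ft_force: [-0.8, 0.3, 1.3]
grip_width: 0.0454
time: 9.25
position: [0.5162, -0.0723, 0.1596]
tool_rot: [0.741, 0.672, -0.001, -0.001]
ft_force: [0.5, -0.6, -2.7]
grip_width: 0.0435
t 9.25 pos [516.2 -72.3 159.6] q [-0.35  0.48  1.75  0.    0.91 -0.26] F [ 0.5 -0.6 -2.7] w 43.5
phi now 84.4 tiltz [-0.002  0.001 -1.   ]
rotvec tool [-0.002 -0.001 -0.011] rows>= 1.0
shift in current axes [528.9 -70.3  60.2]  in target axes [529.7 -64.7  59.6] len 537.0
```

```bash
python3 -m inch '[{"ax":0,"ay":0,"az":0,"dx":44,"dy":-6,"dz":0,"gripper":20},{"ax":0,"ay":0,"az":0,"dx":44,"dy":-6,"dz":0,"gripper":20},{"ax":0,"ay":0,"az":0,"dx":44,"dy":-6,"dz":0,"gripper":20},{"ax":0,"ay":0,"az":0,"dx":44,"dy":-6,"dz":0,"gripper":20},{"ax":0,"ay":0,"az":0,"dx":44,"dy":-6,"dz":0,"gripper":20},{"ax":0,"ay":0,"az":0,"dx":44,"dy":-6,"dz":0,"gripper":20},{"ax":0,"ay":0,"az":0,"dx":44,"dy":-6,"dz":0,"gripper":20},{"ax":0,"ay":0,"az":0,"dx":44,"dy":-6,"dz":0,"gripper":20}]';python3 -m inch '[{"ax":0,"ay":0,"az":0,"dx":44,"dy":-6,"dz":0,"gripper":20},{"ax":0,"ay":0,"az":0,"dx":44,"dy":-6,"dz":0,"gripper":20},{"ax":0,"ay":0,"az":0,"dx":44,"dy":-5,"dz":0,"gripper":20},{"ax":0,"ay":0,"az":0,"dx":44,"dy":-5,"dz":0,"gripper":20},{"ax":0,"ay":0,"az":0,"dx":0,"dy":0,"dz":0,"gripper":20},{"ax":0,"ay":0,"az":0,"dx":0,"dy":0,"dz":0,"gripper":20}]'
python3 go.py 498 461 40 85 0
```

```text
time: 10.05
position: [0.5031, 0.2841, 0.1588]
tool_rot: [0.741, 0.672, -0.0, -0.0]
ft_force: [0.8, -0.4, -1.6]
grip_width: 0.043
time: 10.65
position: [0.498, 0.4602, 0.1581]
tool_rot: [0.74, 0.673, -0.001, 0.0]
ft_force: [-0.7, -0.6, -2.2]
grip_width: 0.0434
t 10.65 pos [498.  460.2 158.1] q [ 0.58  0.67  1.35 -0.    1.13  0.68] F [-0.7 -0.6 -2.2] w 43.4
phi now 84.5 tiltz [-0.001 -0.001 -1.   ]
rotvec tool [-0.001  0.001 -0.008] rows>= 1.0
shift in current axes [  0.9   0.  118.1]  in target axes [ 8.000e-01 -1.000e-01  1.181e+02] len 118.0
```

```bash
python3 -m inch '[{"ax":0,"ay":0,"az":0,"dx":0,"dy":0,"dz":35,"gripper":20},{"ax":0,"ay":0,"az":0,"dx":0,"dy":0,"dz":35,"gripper":20},{"ax":0,"ay":0,"az":0,"dx":0,"dy":0,"dz":30,"gripper":20},{"ax":0,"ay":0,"az":0,"dx":0,"dy":0,"dz":12,"gripper":20},{"ax":0,"ay":0,"az":0,"dx":0,"dy":0,"dz":5,"gripper":20},{"ax":0,"ay":0,"az":0,"dx":0,"dy":0,"dz":1,"gripper":20},{"ax":0,"ay":0,"az":0,"dx":0,"dy":0,"dz":0,"gripper":20},{"ax":0,"ay":0,"az":0,"dx":0,"dy":0,"dz":0,"gripper":20}]';python3 go.py 498 461 40 85 0
```

```text
time: 11.45
position: [0.5003, 0.4603, 0.0427]
tool_rot: [0.741, 0.672, 0.002, 0.0]
ft_force: [0.2, -0.3, -3.2]
grip_width: 0.0432
t 11.45 pos [500.3 460.3  42.7] q [ 0.58  0.82  1.41 -0.    0.91  0.68] F [ 0.2 -0.3 -3.2] w 43.2
phi now 84.4 tiltz [ 0.003  0.002 -1.   ]
rotvec tool [ 0.003 -0.002 -0.011] rows>= 1.0
shift in current axes [ 0.4 -2.3  2.7]  in target axes [ 0.5 -2.3  2.7] len 4.0
```

```bash
python3 -m inch '[{"ax":0,"ay":0,"az":0,"dx":0,"dy":0,"dz":2,"gripper":20},{"ax":0,"ay":0,"az":0,"dx":0,"dy":0,"dz":0,"gripper":20},{"ax":0,"ay":0,"az":0,"dx":0,"dy":0,"dz":0,"gripper":20}]';python3 go.py 498 461 40 85 0
```

```text
time: 11.75
position: [0.5001, 0.4605, 0.0402]
tool_rot: [0.741, 0.672, 0.001, 0.0]
ft_force: [0.7, 0.1, 3.1]
grip_width: 0.0439
t 11.75 pos [500.1 460.5  40.2] q [0.58 0.82 1.41 0.   0.91 0.68] F [0.7 0.1 3.1] w 43.9
phi now 84.4 tiltz [ 0.002  0.002 -1.   ]
rotvec tool [ 0.002 -0.002 -0.011] rows>= 1.0
shift in current axes [ 0.3 -2.1  0.2]  in target axes [ 0.4 -2.1  0.2] len 2.0
```

Touching down. Release, rise, and look.

```bash
python3 -m inch '[{"ax":0,"ay":0,"az":0,"dx":0,"dy":0,"dz":0,"gripper":80},{"ax":0,"ay":0,"az":0,"dx":0,"dy":0,"dz":0,"gripper":80},{"ax":0,"ay":0,"az":0,"dx":0,"dy":0,"dz":0,"gripper":80},{"ax":0,"ay":0,"az":0,"dx":0,"dy":0,"dz":-30,"gripper":80},{"ax":0,"ay":0,"az":0,"dx":0,"dy":0,"dz":-40,"gripper":80},{"ax":0,"ay":0,"az":0,"dx":0,"dy":0,"dz":-45,"gripper":80},{"ax":0,"ay":0,"az":0,"dx":-45,"dy":0,"dz":-10,"gripper":80},{"ax":0,"ay":0,"az":0,"dx":-45,"dy":0,"dz":0,"gripper":80}]'
python3 -m inch '[{"ax":0,"ay":0,"az":0,"dx":-45,"dy":0,"dz":0,"gripper":80},{"ax":0,"ay":0,"az":0,"dx":-45,"dy":0,"dz":0,"gripper":80},{"ax":0,"ay":0,"az":0,"dx":-45,"dy":0,"dz":0,"gripper":80},{"ax":0,"ay":0,"az":0,"dx":-45,"dy":0,"dz":0,"gripper":80},{"ax":0,"ay":0,"az":0,"dx":-45,"dy":0,"dz":0,"gripper":80},{"ax":0,"ay":0,"az":0,"dx":-45,"dy":0,"dz":0,"gripper":80},{"ax":0,"ay":0,"az":0,"dx":-45,"dy":0,"dz":0,"gripper":80}]'
python3 - <<'E'
from meas import *
c=cam("top"); save(c["img"],"t3.png",(160,120,500,280),2.3)
H=hsv(c); cen(c,box(red(H),(165,200,212,246)),.067,"used lid")
m=box((H[...,1]<70)&(H[...,2]>120),(160,195,215,250)); cen(c,m,.018,"dish")
c=cam("side"); save(c["img"],"s6.png",(200,250,460,400),3)
E
```

```text
time: 12.55
position: [0.4919, 0.371, 0.1668]
tool_rot: [0.74, 0.673, 0.003, 0.001]
ft_force: [1.1, -1.0, -0.2]
grip_width: 0.0694
time: 13.25
position: [0.459, 0.055, 0.1639]
tool_rot: [0.741, 0.672, -0.0, 0.0]
ft_force: [0.4, -1.0, -0.3]
grip_width: 0.0697
used lid circle [498.4 458.9] d 43.1 rect [499.1 458.1] [40.7 37. ] 89.2
dish circle [497.5 462.3] d 131.2 rect [497.5 462.3] [126.3 125.8] 89.2
```

View pics/t3.png

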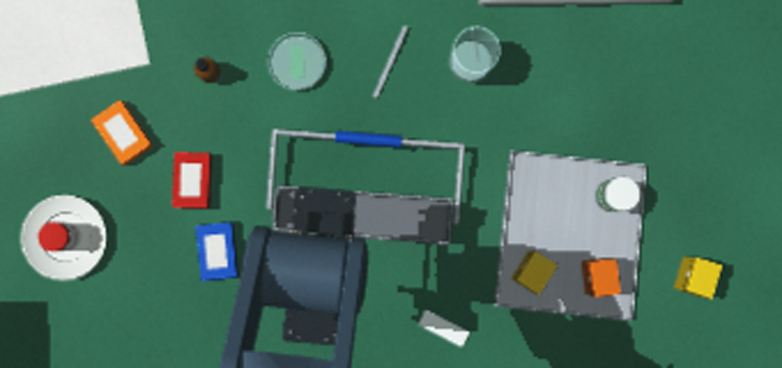

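View pics/s6.png

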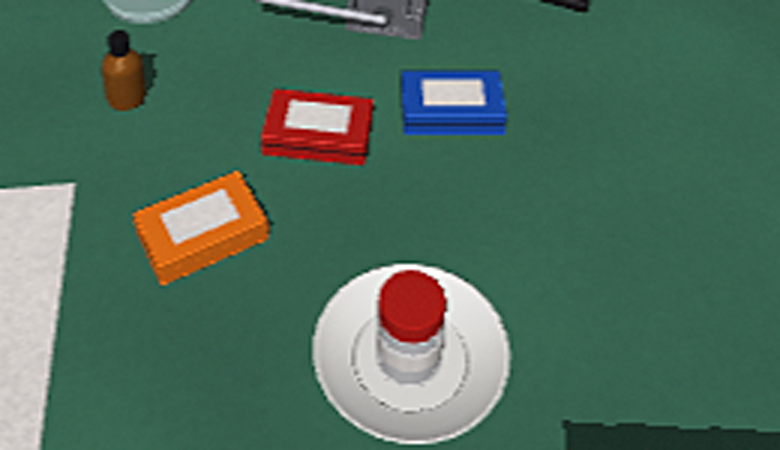

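```bash
python3 - <<'E'
from h import *
c=cam("side"); save(c["img"],"cand.png",(340,140,390,205),9)
E
```

```text
(no output)
```

View pics/cand.png

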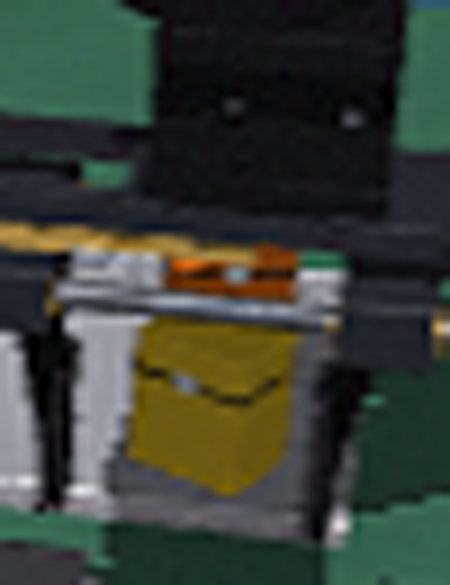

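```bash
python3 go.py 437 -249 165 145.4 0;  python3 -m inch '[{"ax":0,"ay":0,"az":0,"dx":-44,"dy":0,"dz":0,"gripper":75},{"ax":0,"ay":0,"az":0,"dx":-44,"dy":0,"dz":0,"gripper":75},{"ax":0,"ay":0,"az":0,"dx":-44,"dy":0,"dz":0,"gripper":75},{"ax":0,"ay":0,"az":0,"dx":-44,"dy":0,"dz":0,"gripper":75},{"ax":0,"ay":0,"az":0,"dx":-44,"dy":0,"dz":0,"gripper":75},{"ax":0,"ay":0,"az":0,"dx":-44,"dy":0,"dz":0,"gripper":75},{"ax":0,"ay":0,"az":-0.1,"dx":-30,"dy":0,"dz":0,"gripper":75}]';  python3 -m inch '[{"ax":0,"ay":0,"az":-0.14,"dx":0,"dy":0,"dz":0,"gripper":75},{"ax":0,"ay":0,"az":-0.14,"dx":0,"dy":0,"dz":0,"gripper":75},{"ax":0,"ay":0,"az":-0.14,"dx":0,"dy":0,"dz":0,"gripper":75},{"ax":0,"ay":0,"az":-0.14,"dx":0,"dy":0,"dz":0,"gripper":75},{"ax":0,"ay":0,"az":-0.14,"dx":0,"dy":0,"dz":0,"gripper":75},{"ax":0,"ay":0,"az":-0.14,"dx":0,"dy":0,"dz":0,"gripper":75},{"ax":0,"ay":0,"az":-0.12,"dx":0,"dy":0,"dz":0,"gripper":75},{"ax":0,"ay":0,"az":0,"dx":0,"dy":0,"dz":0,"gripper":75}]';python3 go.py 437 -249 31 145.4 0
```

```text
t 13.4 pos [459.4  54.4 163.9] q [-0.12  0.41  1.89  0.    0.85 -0.02] F [-0.7  0.2 -0.4] w 69.9
phi now 84.1 tiltz [-0.  0. -1.]
rotvec tool [-0.    -0.    -1.071] rows>= 8.0
shift in current axes [-304.1    9.1   -1.1]  in target axes [-153.8 -262.4   -1.1] len 304.0
time: 14.1
position: [0.4317, -0.2377, 0.164]
tool_rot: [0.705, 0.709, 0.0, 0.001]
ft_force: [1.2, 0.8, -0.3]
grip_width: 0.0653
time: 14.9
position: [0.4316, -0.2346, 0.1638]
tool_rot: [0.299, 0.954, 0.0, -0.0]
ft_force: [0.4, 0.2, -0.4]
grip_width: 0.0653
t 14.9 pos [ 431.6 -234.6  163.8] q [-0.73  0.44  1.82  0.    0.88 -1.69] F [ 0.4  0.2 -0.4] w 65.3
phi now 145.2 tiltz [ 0.     0.001 -1.   ]
rotvec tool [ 0.    -0.    -0.003] rows>= 1.0
shift in current axes [-12.7  -8.8 132.8]  in target axes [-12.6  -8.8 132.8] len 134.0
```

```bash
python3 -m inch '[{"ax":0,"ay":0,"az":0,"dx":-12.6,"dy":-8.8,"dz":0,"gripper":75},{"ax":0,"ay":0,"az":0,"dx":0,"dy":0,"dz":40,"gripper":75},{"ax":0,"ay":0,"az":0,"dx":0,"dy":0,"dz":40,"gripper":75},{"ax":0,"ay":0,"az":0,"dx":0,"dy":0,"dz":35,"gripper":75},{"ax":0,"ay":0,"az":0,"dx":0,"dy":0,"dz":17,"gripper":75},{"ax":0,"ay":0,"az":0,"dx":0,"dy":0,"dz":0,"gripper":75},{"ax":0,"ay":0,"az":0,"dx":0,"dy":0,"dz":0,"gripper":20},{"ax":0,"ay":0,"az":0,"dx":0,"dy":0,"dz":0,"gripper":20}]' 30; python3 go.py 437 -249 31 145.4 0; python3 -m inch '[{"ax":0,"ay":0,"az":0,"dx":0,"dy":0,"dz":0,"gripper":20},{"ax":0,"ay":0,"az":0,"dx":0,"dy":0,"dz":0,"gripper":20},{"ax":0,"ay":0,"az":0,"dx":0,"dy":0,"dz":0,"gripper":20},{"ax":0,"ay":0,"az":0,"dx":0,"dy":0,"dz":0,"gripper":20}]'; python3 go.py 437 -249 31 145.4 0;python3 - <<'E'
from h import *
c=cam("side"); save(c["img"],"s7.png",(300,100,440,240),5)
E
```

```text
time: 15.7
position: [0.4371, -0.2513, 0.0329]
tool_rot: [0.3, 0.954, -0.001, 0.001]
ft_force: [0.7, -0.8, -0.1]
grip_width: 0.056
t 15.7 pos [ 437.1 -251.3   32.9] q [-0.74  0.69  1.88  0.    0.57 -1.71] F [ 0.7 -0.8 -0.1] w 56.0
phi now 145.1 tiltz [ 0.002 -0.002 -1.   ]
rotvec tool [-0.     0.003 -0.005] rows>= 1.0
shift in current axes [1.4 1.8 1.9]  in target axes [1.4 1.8 1.9] len 3.0
time: 16.1
position: [0.4367, -0.2509, 0.0329]
tool_rot: [0.3, 0.954, -0.0, 0.001]
ft_force: [-0.3, 0.8, 8.0]
grip_width: 0.0399
t 16.1 pos [ 436.7 -250.9   32.9] q [-0.74  0.69  1.88  0.    0.57 -1.71] F [-0.3  0.8  8. ] w 39.9
phi now 145.1 tiltz [ 0.002 -0.001 -1.   ]
rotvec tool [-0.     0.002 -0.005] rows>= 1.0
shift in current axes [0.8 1.7 1.9]  in target axes [0.8 1.7 1.9] len 3.0
```

View pics/s7.png

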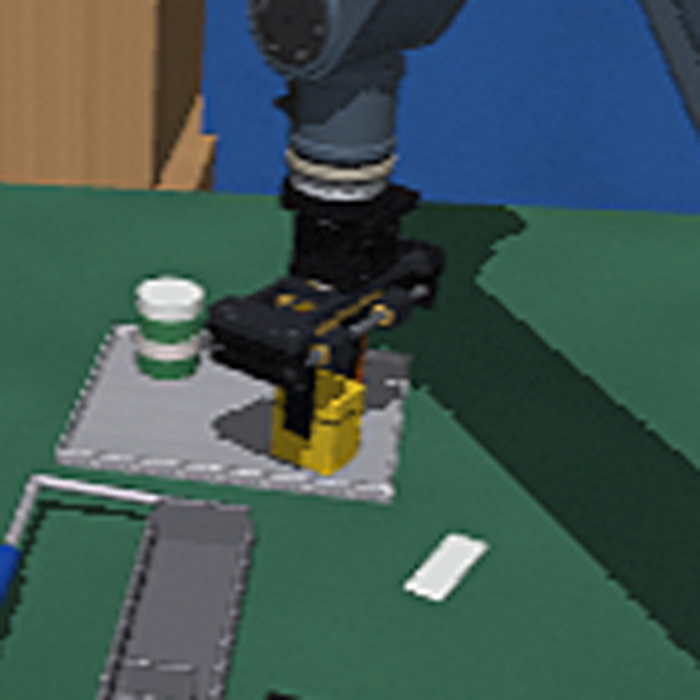

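```bash
python3 -m inch '[{"ax":0,"ay":0,"az":0,"dx":0,"dy":0,"dz":-30,"gripper":20},{"ax":0,"ay":0,"az":0,"dx":0,"dy":0,"dz":-45,"gripper":20},{"ax":0,"ay":0,"az":0,"dx":0,"dy":0,"dz":-45,"gripper":20},{"ax":0,"ay":0,"az":0.149,"dx":0,"dy":0,"dz":-10,"gripper":20},{"ax":0,"ay":0,"az":0.149,"dx":0,"dy":0,"dz":0,"gripper":20},{"ax":0,"ay":0,"az":0.149,"dx":0,"dy":0,"dz":0,"gripper":20},{"ax":0,"ay":0,"az":0.149,"dx":0,"dy":0,"dz":0,"gripper":20},{"ax":0,"ay":0,"az":0.149,"dx":0,"dy":0,"dz":0,"gripper":20}]'; python3 -m inch '[{"ax":0,"ay":0,"az":0.149,"dx":0,"dy":0,"dz":0,"gripper":20},{"ax":0,"ay":0,"az":0.149,"dx":0,"dy":0,"dz":0,"gripper":20},{"ax":0,"ay":0,"az":0,"dx":0,"dy":0,"dz":0,"gripper":20}]';python3 go.py 529 34 165 85 0
```

```text
time: 16.95
position: [0.4356, -0.2499, 0.1619]
tool_rot: [0.629, 0.778, 0.0, -0.0]
ft_force: [-0.3, 0.0, -1.2]
grip_width: 0.0396
time: 17.25
position: [0.4357, -0.25, 0.1618]
tool_rot: [0.735, 0.678, -0.0, -0.0]
ft_force: [0.1, 0.1, -0.8]
grip_width: 0.0398
t 17.25 pos [ 435.7 -250.   161.8] q [-0.74  0.45  1.8   0.    0.89 -0.66] F [ 0.1  0.1 -0.8] w 39.8
phi now 85.4 tiltz [-0.001  0.001 -1.   ]
rotvec tool [-0.001 -0.001  0.006] rows>= 1.0
shift in current axes [290.6  70.1  -3.1]  in target axes [291.   68.2  -3.2] len 299.0
```

```bash
python3 -m inch '[{"ax":0,"ay":0,"az":0.006,"dx":0,"dy":0,"dz":0,"gripper":20},{"ax":0,"ay":0,"az":0,"dx":42,"dy":10,"dz":0,"gripper":20},{"ax":0,"ay":0,"az":0,"dx":42,"dy":10,"dz":0,"gripper":20},{"ax":0,"ay":0,"az":0,"dx":42,"dy":10,"dz":0,"gripper":20},{"ax":0,"ay":0,"az":0,"dx":42,"dy":10,"dz":0,"gripper":20},{"ax":0,"ay":0,"az":0,"dx":42,"dy":10,"dz":0,"gripper":20},{"ax":0,"ay":0,"az":0,"dx":42,"dy":10,"dz":0,"gripper":20},{"ax":0,"ay":0,"az":0,"dx":39,"dy":8,"dz":0,"gripper":20}]'; python3 -m inch '[{"ax":0,"ay":0,"az":0,"dx":0,"dy":0,"dz":30,"gripper":20},{"ax":0,"ay":0,"az":0,"dx":0,"dy":0,"dz":30,"gripper":20},{"ax":0,"ay":0,"az":0,"dx":0,"dy":0,"dz":0,"gripper":20},{"ax":0,"ay":0,"az":0,"dx":0,"dy":0,"dz":0,"gripper":20}]';python3 go.py 529 34 36 85 0
python3 - <<'E'
from h import *
c=cam("side"); save(c["img"],"s8.png",(260,130,420,270),4.5)
c=cam("wrist"); save(c["img"],"w8.png")
E
```

```text
time: 18.05
position: [0.5295, 0.0356, 0.1619]
tool_rot: [0.736, 0.677, 0.0, 0.0]
ft_force: [0.6, -1.2, -0.7]
grip_width: 0.0401
time: 18.45
position: [0.5288, 0.0336, 0.1018]
tool_rot: [0.737, 0.676, -0.0, -0.001]
ft_force: [-0.1, 0.5, -0.7]
grip_width: 0.0394
t 18.45 pos [528.8  33.6 101.8] q [-0.15  0.58  1.78  0.    0.78 -0.06] F [-0.1  0.5 -0.7] w 39.4
phi now 85.1 tiltz [-0.002  0.    -1.   ]
rotvec tool [-0.002 -0.     0.001] rows>= 1.0
shift in current axes [ 0.4  0.3 65.8]  in target axes [ 0.4  0.2 65.8] len 66.0
```

View pics/s8.png

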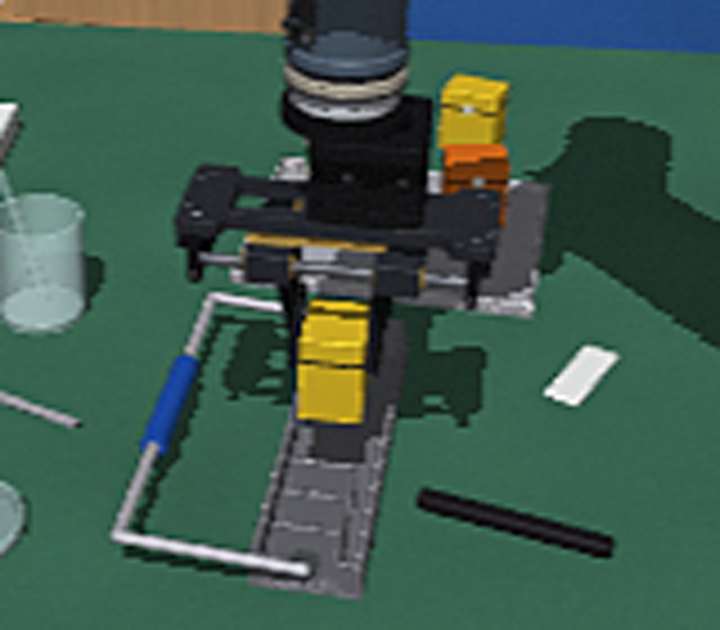

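View pics/w8.png

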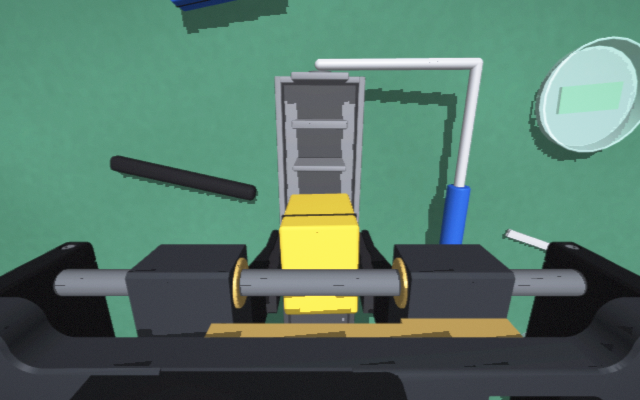

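```bash
python3 -m inch '[{"ax":0,"ay":0,"az":0,"dx":0,"dy":0,"dz":25,"gripper":20},{"ax":0,"ay":0,"az":0,"dx":0,"dy":0,"dz":20,"gripper":20},{"ax":0,"ay":0,"az":0,"dx":0,"dy":0,"dz":12,"gripper":20},{"ax":0,"ay":0,"az":0,"dx":0,"dy":0,"dz":5,"gripper":20},{"ax":0,"ay":0,"az":0,"dx":0,"dy":0,"dz":2,"gripper":20},{"ax":0,"ay":0,"az":0,"dx":0,"dy":0,"dz":0,"gripper":20},{"ax":0,"ay":0,"az":0,"dx":0,"dy":0,"dz":0,"gripper":20}]';python3 go.py 529 34 36 85 0
python3 - <<'E'
from h import *
c=cam("wrist"); q=onplane(c,np.array([276.,364]),np.array([78.,78]),.025); 
save(c["img"],"w9.png")
E
```

```text
time: 19.25
position: [0.5297, 0.0335, 0.0386]
tool_rot: [0.737, 0.676, 0.0, 0.001]
ft_force: [-0.1, 0.8, -1.7]
grip_width: 0.0398
t 19.25 pos [529.7  33.5  38.6] q [-0.15  0.69  1.81  0.    0.64 -0.06] F [-0.1  0.8 -1.7] w 39.8
phi now 85.0 tiltz [ 0.002 -0.    -1.   ]
rotvec tool [0.002 0.    0.   ] rows>= 1.0
shift in current axes [ 0.4 -0.8  2.6]  in target axes [ 0.4 -0.8  2.6] len 3.0
```

View pics/w9.png

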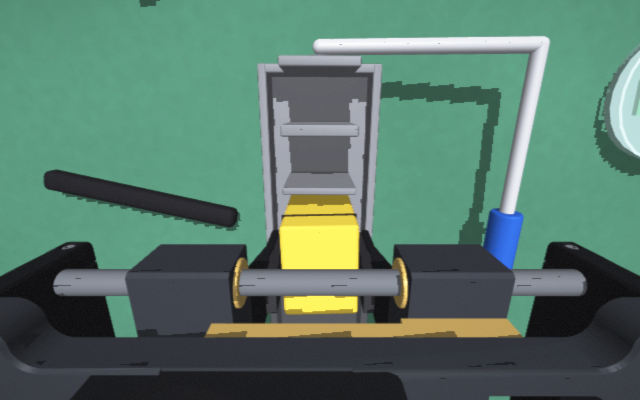

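```bash
python3 -m inch '[{"ax":0,"ay":0,"az":0,"dx":0,"dy":0,"dz":3,"gripper":20},{"ax":0,"ay":0,"az":0,"dx":0,"dy":0,"dz":0,"gripper":20},{"ax":0,"ay":0,"az":0,"dx":0,"dy":0,"dz":0,"gripper":20}]';python3 go.py 529 34 36 85 0
```

```text
time: 19.6
position: [0.5293, 0.0336, 0.035]
tool_rot: [0.737, 0.676, 0.0, 0.0]
ft_force: [0.6, -0.2, 0.1]
grip_width: 0.0396
t 19.6 pos [529.3  33.6  35. ] q [-0.15  0.7   1.81 -0.    0.63 -0.06] F [ 0.6 -0.2  0.1] w 39.6
phi now 85.0 tiltz [ 0. -0. -1.]
rotvec tool [0. 0. 0.] rows>= 1.0
shift in current axes [ 0.4 -0.3 -1. ]  in target axes [ 0.4 -0.3 -1. ] len 1.0
```

```bash
python3 -m inch '[{"ax":0,"ay":0,"az":0,"dx":0,"dy":0,"dz":0.5,"gripper":20},{"ax":0,"ay":0,"az":0,"dx":0,"dy":0,"dz":0,"gripper":70},{"ax":0,"ay":0,"az":0,"dx":0,"dy":0,"dz":0,"gripper":70},{"ax":0,"ay":0,"az":0,"dx":0,"dy":0,"dz":0,"gripper":70},{"ax":0,"ay":0,"az":0,"dx":0,"dy":0,"dz":-30,"gripper":70},{"ax":0,"ay":0,"az":0,"dx":0,"dy":0,"dz":-45,"gripper":70},{"ax":0,"ay":0,"az":0,"dx":0,"dy":0,"dz":-45,"gripper":70},{"ax":0,"ay":0,"az":0,"dx":-40,"dy":0,"dz":0,"gripper":70}]';python3 -m inch '[{"ax":0,"ay":0,"az":0,"dx":-44,"dy":-15,"dz":0,"gripper":75},{"ax":0,"ay":0,"az":0,"dx":-44,"dy":-15,"dz":0,"gripper":75},{"ax":0,"ay":0,"az":0,"dx":-44,"dy":-15,"dz":0,"gripper":75},{"ax":0,"ay":0,"az":0,"dx":-44,"dy":-15,"dz":0,"gripper":75},{"ax":0,"ay":0,"az":0,"dx":-44,"dy":-15,"dz":0,"gripper":75},{"ax":0,"ay":0,"az":0,"dx":0,"dy":0,"dz":0,"gripper":75}]';python3 go.py 428 -349 165 5.6 0
python3 - <<'E'
from meas import *
c=cam("top"); save(c["img"],"t4.png",(160,120,500,280),2.3)
H=hsv(c)
cen(c,box(cv2.inRange(H,(3,120,150),(18,255,255))>0,(405,225,440,260)),.063,"case_b top")
c=cam("wrist"); save(c["img"],"w10.png")
E
```

```text
time: 20.4
position: [0.5297, -0.0041, 0.16]
tool_rot: [0.735, 0.678, 0.004, 0.005]
ft_force: [0.5, -0.7, -0.3]
grip_width: 0.0607
time: 21.0
position: [0.4307, -0.2243, 0.1546]
tool_rot: [0.74, 0.673, -0.001, 0.001]
ft_force: [0.8, -0.3, -0.7]
grip_width: 0.0652
t 21.0 pos [ 430.7 -224.3  154.6] q [-0.71  0.45  1.85 -0.    0.85 -0.61] F [ 0.8 -0.3 -0.7] w 65.2
phi now 84.6 tiltz [ 0.001 -0.003 -1.   ]
rotvec tool [3.000e-03 1.000e-03 1.379e+00] rows>= 10.0
shift in current axes [-124.4    9.   -10.1]  in target axes [-14.9 123.9 -10.4] len 125.0
case_b top circle [ 444.9 -359.4] d 18.1 rect [ 446.6 -359.5] [16.9 10.1] 89.2
```

View pics/t4.png

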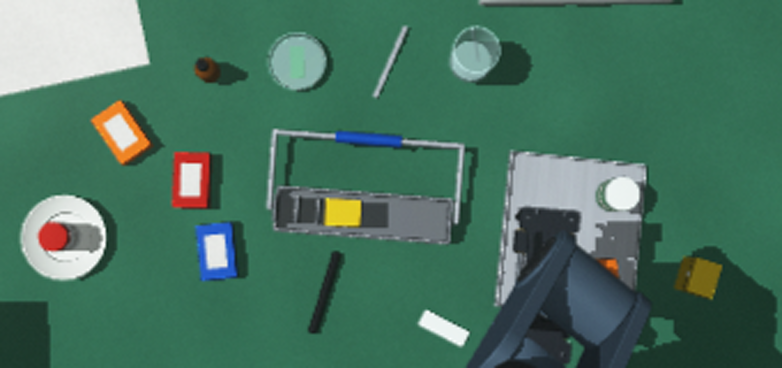

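View pics/w10.png

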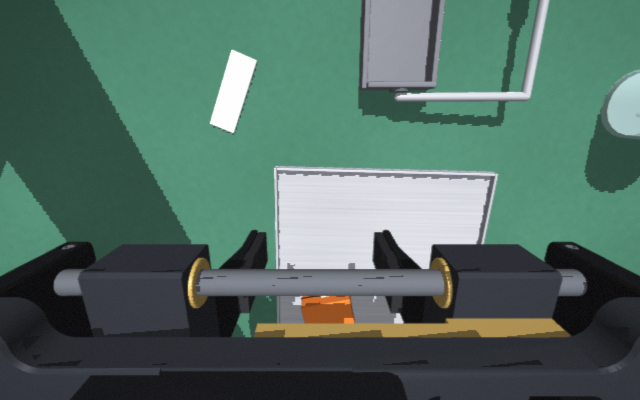

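```bash
python3 -m inch '[{"ax":0,"ay":0,"az":0.149,"dx":0,"dy":0,"dz":0,"gripper":75},{"ax":0,"ay":0,"az":0.149,"dx":0,"dy":0,"dz":0,"gripper":75},{"ax":0,"ay":0,"az":0.149,"dx":0,"dy":0,"dz":0,"gripper":75},{"ax":0,"ay":0,"az":0.149,"dx":0,"dy":0,"dz":0,"gripper":75},{"ax":0,"ay":0,"az":0.149,"dx":0,"dy":0,"dz":0,"gripper":75},{"ax":0,"ay":0,"az":0.149,"dx":0,"dy":0,"dz":0,"gripper":75},{"ax":0,"ay":0,"az":0.149,"dx":0,"dy":0,"dz":0,"gripper":75},{"ax":0,"ay":0,"az":0.149,"dx":0,"dy":0,"dz":0,"gripper":75}]'; python3 -m inch '[{"ax":0,"ay":0,"az":0.149,"dx":0,"dy":0,"dz":0,"gripper":75},{"ax":0,"ay":0,"az":0.038,"dx":0,"dy":0,"dz":0,"gripper":75},{"ax":0,"ay":0,"az":0,"dx":-5,"dy":41,"dz":0,"gripper":75},{"ax":0,"ay":0,"az":0,"dx":-5,"dy":41,"dz":0,"gripper":75},{"ax":0,"ay":0,"az":0,"dx":-5,"dy":42,"dz":0,"gripper":75},{"ax":0,"ay":0,"az":0,"dx":0,"dy":0,"dz":30,"gripper":75},{"ax":0,"ay":0,"az":0,"dx":0,"dy":0,"dz":0,"gripper":75}]';python3 go.py 428 -349 33 5.6 0
```

```text
time: 21.9
position: [0.4322, -0.2167, 0.1543]
tool_rot: [0.99, 0.144, -0.0, -0.001]
ft_force: [0.0, 0.1, -0.5]
grip_width: 0.0651
time: 22.6
position: [0.4287, -0.341, 0.1216]
tool_rot: [0.999, 0.053, -0.002, -0.003]
ft_force: [-0.0, 0.3, -0.5]
grip_width: 0.0652
t 22.6 pos [ 428.7 -341.   121.6] q [-0.88  0.57  1.71  0.    0.87  0.59] F [-0.   0.3 -0.5] w 65.2
phi now 6.0 tiltz [-0.005  0.006 -1.   ]
rotvec tool [-0.007  0.004  0.008] rows>= 1.0
shift in current axes [-1.2  8.5 88.5]  in target axes [-1.5  7.9 88.6] len 89.0
```

```bash
python3 -m inch '[{"ax":0,"ay":0,"az":0.007,"dx":-1.5,"dy":8,"dz":0,"gripper":75},{"ax":0,"ay":0,"az":0,"dx":0,"dy":0,"dz":40,"gripper":75},{"ax":0,"ay":0,"az":0,"dx":0,"dy":0,"dz":33,"gripper":75},{"ax":0,"ay":0,"az":0,"dx":0,"dy":0,"dz":16,"gripper":75},{"ax":0,"ay":0,"az":0,"dx":0,"dy":0,"dz":0,"gripper":75},{"ax":0,"ay":0,"az":0,"dx":0,"dy":0,"dz":0,"gripper":20},{"ax":0,"ay":0,"az":0,"dx":0,"dy":0,"dz":0,"gripper":20},{"ax":0,"ay":0,"az":0,"dx":0,"dy":0,"dz":0,"gripper":20}]';python3 -m inch '[{"ax":0,"ay":0,"az":0,"dx":0,"dy":0,"dz":0,"gripper":20},{"ax":0,"ay":0,"az":0,"dx":0,"dy":0,"dz":0,"gripper":20},{"ax":0,"ay":0,"az":0,"dx":0,"dy":0,"dz":0,"gripper":20}]'; python3 go.py 428 -349 33 5.6 0
```

```text
time: 23.4
position: [0.4301, -0.3525, 0.037]
tool_rot: [0.999, 0.049, 0.001, 0.001]
ft_force: [-0.5, -0.1, -0.7]
grip_width: 0.049
time: 23.7
position: [0.4296, -0.3521, 0.0364]
tool_rot: [0.999, 0.049, 0.0, 0.0]
ft_force: [0.4, 1.3, 6.9]
grip_width: 0.04
t 23.7 pos [ 429.6 -352.1   36.4] q [-0.89  0.72  1.74  0.    0.68  0.58] F [0.4 1.3 6.9] w 40.0
phi now 5.6 tiltz [ 0.001 -0.001 -1.   ]
rotvec tool [ 0.001 -0.001 -0.   ] rows>= 1.0
shift in current axes [-1.3 -3.2  3.4]  in target axes [-1.3 -3.2  3.4] len 5.0
```

```bash
python3 -m inch '[{"ax":0,"ay":0,"az":0,"dx":0,"dy":0,"dz":-30,"gripper":20},{"ax":0,"ay":0,"az":0,"dx":0,"dy":0,"dz":-45,"gripper":20},{"ax":0,"ay":0,"az":0,"dx":0,"dy":0,"dz":-45,"gripper":20},{"ax":0,"ay":0,"az":-0.149,"dx":0,"dy":0,"dz":-5,"gripper":20},{"ax":0,"ay":0,"az":-0.149,"dx":0,"dy":0,"dz":0,"gripper":20},{"ax":0,"ay":0,"az":-0.149,"dx":0,"dy":0,"dz":0,"gripper":20},{"ax":0,"ay":0,"az":-0.149,"dx":0,"dy":0,"dz":0,"gripper":20},{"ax":0,"ay":0,"az":-0.149,"dx":0,"dy":0,"dz":0,"gripper":20}]'; python3 -m inch '[{"ax":0,"ay":0,"az":-0.149,"dx":0,"dy":0,"dz":0,"gripper":20},{"ax":0,"ay":0,"az":-0.149,"dx":0,"dy":0,"dz":0,"gripper":20},{"ax":0,"ay":0,"az":-0.149,"dx":0,"dy":0,"dz":0,"gripper":20},{"ax":0,"ay":0,"az":-0.149,"dx":0,"dy":0,"dz":0,"gripper":20},{"ax":0,"ay":0,"az":-0.045,"dx":0,"dy":0,"dz":0,"gripper":20},{"ax":0,"ay":0,"az":0,"dx":0,"dy":0,"dz":0,"gripper":20}]';python3 go.py 523.5 -31 165 85 0
```

```text
time: 24.5
position: [0.4288, -0.3516, 0.1602]
tool_rot: [0.911, 0.412, -0.0, -0.0]
ft_force: [0.3, -0.3, -1.5]
grip_width: 0.0398
time: 25.1
position: [0.4289, -0.3516, 0.1601]
tool_rot: [0.737, 0.676, -0.0, -0.0]
ft_force: [0.2, 0.4, -1.7]
grip_width: 0.0396
t 25.1 pos [ 428.9 -351.6  160.1] q [-0.89  0.52  1.67 -0.    0.95 -0.8 ] F [ 0.2  0.4 -1.7] w 39.6
phi now 85.0 tiltz [-0.001  0.001 -1.   ]
rotvec tool [-0.001 -0.     0.   ] rows>= 1.0
shift in current axes [327.7  66.3  -4.8]  in target axes [327.7  66.3  -4.9] len 334.0
```

```bash
python3 -m inch '[{"ax":0,"ay":0,"az":0,"dx":42,"dy":9,"dz":0,"gripper":20},{"ax":0,"ay":0,"az":0,"dx":42,"dy":9,"dz":0,"gripper":20},{"ax":0,"ay":0,"az":0,"dx":42,"dy":9,"dz":0,"gripper":20},{"ax":0,"ay":0,"az":0,"dx":42,"dy":8,"dz":0,"gripper":20},{"ax":0,"ay":0,"az":0,"dx":42,"dy":8,"dz":0,"gripper":20},{"ax":0,"ay":0,"az":0,"dx":42,"dy":8,"dz":0,"gripper":20},{"ax":0,"ay":0,"az":0,"dx":42,"dy":8,"dz":0,"gripper":20},{"ax":0,"ay":0,"az":0,"dx":34,"dy":8,"dz":0,"gripper":20}]'; python3 -m inch '[{"ax":0,"ay":0,"az":0,"dx":0,"dy":0,"dz":30,"gripper":20},{"ax":0,"ay":0,"az":0,"dx":0,"dy":0,"dz":25,"gripper":20},{"ax":0,"ay":0,"az":0,"dx":0,"dy":0,"dz":0,"gripper":20},{"ax":0,"ay":0,"az":0,"dx":0,"dy":0,"dz":0,"gripper":20}]';python3 go.py 523.5 -31 39 85 0
python3 - <<'E'
from h import *
c=cam("side"); save(c["img"],"s11.png",(260,130,420,270),4.5)
c=cam("wrist"); save(c["img"],"w11.png")
E
```

```text
time: 25.9
position: [0.5242, -0.0286, 0.1603]
tool_rot: [0.737, 0.675, -0.0, -0.0]
ft_force: [-0.0, -0.9, -1.3]
grip_width: 0.0399
time: 26.3
position: [0.5242, -0.031, 0.1053]
tool_rot: [0.737, 0.675, -0.0, -0.0]
ft_force: [1.0, -0.1, -1.1]
grip_width: 0.0395
t 26.3 pos [524.2 -31.  105.3] q [-0.27  0.57  1.79 -0.    0.78 -0.18] F [ 1.  -0.1 -1.1] w 39.5
phi now 85.0 tiltz [-0.001  0.    -1.   ]
rotvec tool [-0.001 -0.    -0.001] rows>= 1.0
shift in current axes [-0.1 -0.7 66.3]  in target axes [-0.1 -0.7 66.3] len 66.0
```

View pics/s11.png

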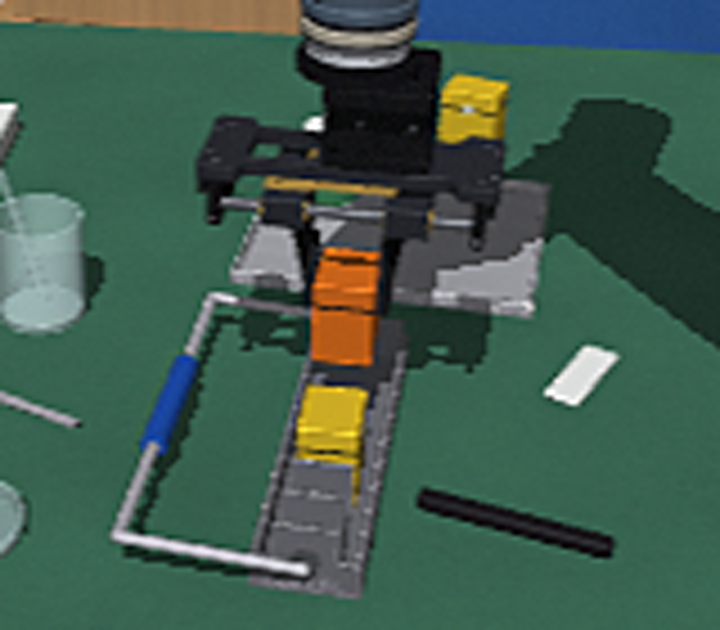

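View pics/w11.png

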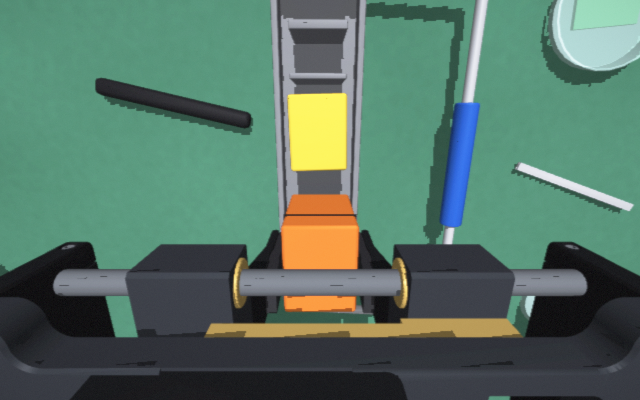

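```bash
python3 -m inch '[{"ax":0,"ay":0,"az":0,"dx":-2,"dy":0,"dz":25,"gripper":20},{"ax":0,"ay":0,"az":0,"dx":0,"dy":0,"dz":20,"gripper":20},{"ax":0,"ay":0,"az":0,"dx":0,"dy":0,"dz":12,"gripper":20},{"ax":0,"ay":0,"az":0,"dx":0,"dy":0,"dz":7,"gripper":20},{"ax":0,"ay":0,"az":0,"dx":0,"dy":0,"dz":2,"gripper":20},{"ax":0,"ay":0,"az":0,"dx":0,"dy":0,"dz":0,"gripper":20},{"ax":0,"ay":0,"az":0,"dx":0,"dy":0,"dz":0,"gripper":20}]';python3 go.py 523.5 -31 38.4 85 0
python3 -m inch '[{"ax":0,"ay":0,"az":0,"dx":0,"dy":0,"dz":1,"gripper":20},{"ax":0,"ay":0,"az":0,"dx":0,"dy":0,"dz":0,"gripper":20},{"ax":0,"ay":0,"az":0,"dx":0,"dy":0,"dz":0,"gripper":20}]';python3 go.py 523.5 -31 38.4 85 0
```

```text
time: 27.1
position: [0.5249, -0.0331, 0.0401]
tool_rot: [0.737, 0.676, 0.0, 0.001]
ft_force: [-0.2, 0.6, -1.7]
grip_width: 0.0397
t 27.1 pos [524.9 -33.1  40.1] q [-0.28  0.69  1.82  0.    0.63 -0.19] F [-0.2  0.6 -1.7] w 39.7
phi now 85.0 tiltz [ 0.001 -0.    -1.   ]
rotvec tool [0.001 0.    0.   ] rows>= 1.0
shift in current axes [ 1.9 -1.6  1.7]  in target axes [ 1.9 -1.6  1.7] len 3.0
time: 27.4
position: [0.5244, -0.0329, 0.0386]
tool_rot: [0.737, 0.676, 0.0, 0.0]
ft_force: [0.2, -0.2, -1.5]
grip_width: 0.0395
t 27.4 pos [524.4 -32.9  38.6] q [-0.28  0.69  1.82  0.    0.63 -0.19] F [ 0.2 -0.2 -1.5] w 39.5
phi now 85.0 tiltz [ 0. -0. -1.]
rotvec tool [0. 0. 0.] rows>= 1.0
shift in current axes [ 1.8 -1.   0.2]  in target axes [ 1.8 -1.   0.2] len 2.0
```

```bash
python3 -m inch '[{"ax":0,"ay":0,"az":0,"dx":0,"dy":0,"dz":1,"gripper":20},{"ax":0,"ay":0,"az":0,"dx":0,"dy":0,"dz":0.5,"gripper":20},{"ax":0,"ay":0,"az":0,"dx":0,"dy":0,"dz":0,"gripper":20},{"ax":0,"ay":0,"az":0,"dx":0,"dy":0,"dz":0,"gripper":20}]';python3 go.py 523.5 -31 38.4 85 0
```

```text
time: 27.8
position: [0.5244, -0.033, 0.0384]
tool_rot: [0.737, 0.676, 0.0, 0.0]
ft_force: [-2.2, 0.3, 10.0]
grip_width: 0.0395
t 27.8 pos [524.4 -33.   38.4] q [-0.28  0.69  1.82 -0.    0.63 -0.19] F [-2.2  0.3 10. ] w 39.5
phi now 85.0 tiltz [ 0.001 -0.    -1.   ]
rotvec tool [0.001 0.    0.   ] rows>= 1.0
shift in current axes [ 1.9 -1.1  0. ]  in target axes [ 1.9 -1.1  0. ] len 2.0
```

```bash
python3 -m inch '[{"ax":0,"ay":0,"az":0,"dx":0,"dy":0,"dz":-1,"gripper":70},{"ax":0,"ay":0,"az":0,"dx":0,"dy":0,"dz":0,"gripper":70},{"ax":0,"ay":0,"az":0,"dx":0,"dy":0,"dz":0,"gripper":70},{"ax":0,"ay":0,"az":0,"dx":0,"dy":0,"dz":-30,"gripper":80},{"ax":0,"ay":0,"az":0,"dx":0,"dy":0,"dz":-45,"gripper":80},{"ax":0,"ay":0,"az":0,"dx":0,"dy":0,"dz":-45,"gripper":80},{"ax":0,"ay":0,"az":0,"dx":-40,"dy":0,"dz":0,"gripper":80}]';python3 -m inch '[{"ax":0,"ay":0,"az":0,"dx":-44,"dy":-1,"dz":0,"gripper":80},{"ax":0,"ay":0,"az":0,"dx":-44,"dy":-1,"dz":0,"gripper":80},{"ax":0,"ay":0,"az":0,"dx":-44,"dy":-1,"dz":0,"gripper":80},{"ax":0,"ay":0,"az":0,"dx":-44,"dy":-1,"dz":0,"gripper":80},{"ax":0,"ay":0,"az":0,"dx":-44,"dy":0,"dz":0,"gripper":80},{"ax":0,"ay":0,"az":0,"dx":0,"dy":0,"dz":0,"gripper":80}]';python3 go.py 551 -377 34 85 0
python3 - <<'E'
from h import *
c=cam("side"); save(c["img"],"s12.png",(260,100,460,280),3.5)
c=cam("wrist"); save(c["img"],"w12.png")
E
```

```text
time: 28.5
position: [0.5245, -0.0709, 0.1632]
tool_rot: [0.735, 0.678, 0.003, 0.004]
ft_force: [1.1, -1.3, -1.1]
grip_width: 0.069
time: 29.1
position: [0.4981, -0.2981, 0.1579]
tool_rot: [0.739, 0.674, -0.0, 0.003]
ft_force: [0.2, 0.1, 0.1]
grip_width: 0.0699
t 29.1 pos [ 498.1 -298.1  157.9] q [-0.73  0.55  1.61 -0.    0.98 -0.64] F [0.2 0.1 0.1] w 69.9
phi now 84.7 tiltz [ 0.003 -0.004 -1.   ]
rotvec tool [ 0.003  0.004 -0.005] rows>= 1.0
shift in current axes [-73.1  59.6 124.4]  in target axes [-73.9  59.6 123.9] len 156.0
```

View pics/s12.png

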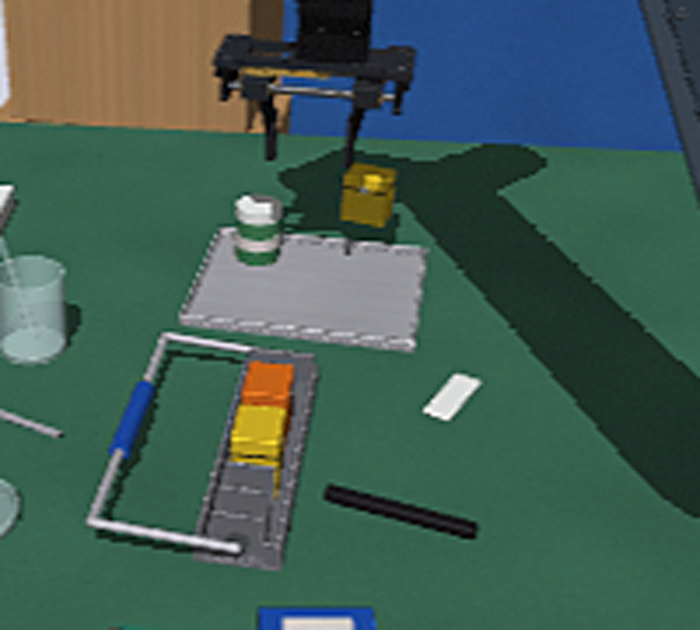

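```bash
python3 -m inch '[{"ax":0,"ay":0,"az":0,"dx":-37,"dy":30,"dz":0,"gripper":82},{"ax":0,"ay":0,"az":0,"dx":-37,"dy":29,"dz":0,"gripper":82},{"ax":0,"ay":0,"az":0,"dx":0,"dy":0,"dz":25,"gripper":82},{"ax":0,"ay":0,"az":0,"dx":0,"dy":0,"dz":0,"gripper":82}]';python3 go.py 551 -377 34 85 0
python3 - <<'E'
from h import *
c=cam("side"); save(c["img"],"s13.png",(290,100,420,220),5)
E
```

```text
time: 29.6
position: [0.5486, -0.3674, 0.1294]
tool_rot: [0.737, 0.676, -0.0, -0.004]
ft_force: [-0.0, 1.0, -0.5]
grip_width: 0.0715
t 29.6 pos [ 548.6 -367.4  129.4] q [-0.76  0.68  1.41  0.    1.05 -0.67] F [-0.   1.  -0.5] w 71.5
phi now 85.1 tiltz [-0.006  0.006 -1.   ]
rotvec tool [-0.006 -0.006  0.001] rows>= 1.0
shift in current axes [-9.9  3.8 95.3]  in target axes [-9.3  3.2 95.4] len 96.0
```

View pics/s13.png

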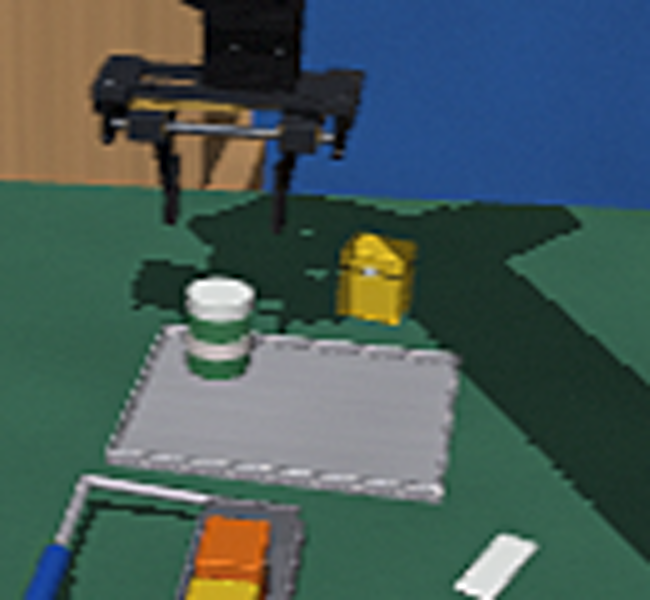

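```bash
python3 -m inch '[{"ax":0,"ay":0,"az":0,"dx":-6,"dy":0,"dz":0,"gripper":82},{"ax":0,"ay":0,"az":0,"dx":0,"dy":0,"dz":0,"gripper":82},{"ax":0,"ay":0,"az":0,"dx":0,"dy":0,"dz":0,"gripper":82}]';python3 go.py 551 -377 34 85 0
python3 - <<'E'
from h import *
s=cam("side"); H=hsv(s); m=np.zeros((400,640),bool); m[150:180,320:345]=((H[...,1]<70)&(H[...,2]>190))[150:180,320:345]
v,u=np.nonzero(m); P=cloud(s)[m]; P=P[P[:,2]>.06]; print(len(P),P.mean(0),P.min(0),P.max(0))
E
```

```text
time: 29.95
position: [0.5497, -0.3761, 0.134]
tool_rot: [0.737, 0.676, 0.0, 0.001]
ft_force: [0.5, 0.5, -0.6]
grip_width: 0.0715
t 29.95 pos [ 549.7 -376.1  134. ] q [-0.77  0.68  1.4   0.    1.06 -0.68] F [ 0.5  0.5 -0.6] w 71.5
phi now 85.0 tiltz [ 0.001 -0.001 -1.   ]
rotvec tool [0.001 0.001 0.001] rows>= 1.0
shift in current axes [ -0.7   1.3 100. ]  in target axes [ -0.8   1.4 100. ] len 100.0
69 [ 0.55161763 -0.37051414  0.06844322] [ 0.52952818 -0.39438141  0.0600712 ] [ 0.57293487 -0.34837301  0.07227602]
```

```bash
python3 -m inch '[{"ax":0,"ay":0,"az":0,"dx":2,"dy":1,"dz":35,"gripper":82},{"ax":0,"ay":0,"az":0,"dx":0,"dy":0,"dz":35,"gripper":82},{"ax":0,"ay":0,"az":0,"dx":0,"dy":0,"dz":25,"gripper":82},{"ax":0,"ay":0,"az":0,"dx":0,"dy":0,"dz":4,"gripper":82},{"ax":0,"ay":0,"az":0,"dx":0,"dy":0,"dz":0,"gripper":20},{"ax":0,"ay":0,"az":0,"dx":0,"dy":0,"dz":0,"gripper":20},{"ax":0,"ay":0,"az":0,"dx":0,"dy":0,"dz":0,"gripper":20},{"ax":0,"ay":0,"az":0,"dx":0,"dy":0,"dz":0,"gripper":20}]'; python3 -m inch '[{"ax":0,"ay":0,"az":0,"dx":0,"dy":0,"dz":0,"gripper":20},{"ax":0,"ay":0,"az":0,"dx":0,"dy":0,"dz":0,"gripper":20},{"ax":0,"ay":0,"az":0,"dx":0,"dy":0,"dz":0,"gripper":20}]';python3 go.py 551 -377 34 85 0
```

```text
time: 30.8
position: [0.5515, -0.3753, 0.0357]
tool_rot: [0.737, 0.676, 0.0, 0.002]
ft_force: [-1.4, 0.5, 2.8]
grip_width: 0.0495
time: 31.1
position: [0.5515, -0.3753, 0.0357]
tool_rot: [0.737, 0.676, 0.0, 0.001]
ft_force: [-0.6, 0.3, 6.4]
grip_width: 0.0493
t 31.1 pos [ 551.5 -375.3   35.7] q [-0.76  0.81  1.45 -0.    0.88 -0.68] F [-0.6  0.3  6.4] w 49.3
phi now 85.0 tiltz [ 0.002 -0.002 -1.   ]
rotvec tool [0.002 0.002 0.   ] rows>= 1.0
shift in current axes [-1.7 -0.4  1.7]  in target axes [-1.7 -0.4  1.7] len 2.0
```

```bash
python3 -m inch '[{"ax":0,"ay":0,"az":0,"dx":0,"dy":0,"dz":-30,"gripper":20},{"ax":0,"ay":0,"az":0,"dx":0,"dy":0,"dz":-45,"gripper":20},{"ax":0,"ay":0,"az":0,"dx":0,"dy":0,"dz":-50,"gripper":20},{"ax":0,"ay":0,"az":0,"dx":40,"dy":-8,"dz":0,"gripper":20},{"ax":0,"ay":0,"az":0,"dx":40,"dy":-8,"dz":0,"gripper":20},{"ax":0,"ay":0,"az":0,"dx":40,"dy":-8,"dz":0,"gripper":20},{"ax":0,"ay":0,"az":0,"dx":40,"dy":-8,"dz":0,"gripper":20},{"ax":0,"ay":0,"az":0,"dx":40,"dy":-8,"dz":0,"gripper":20}]'; python3 -m inch '[{"ax":0,"ay":0,"az":0,"dx":40,"dy":-9,"dz":0,"gripper":20},{"ax":0,"ay":0,"az":0,"dx":39,"dy":-9,"dz":0,"gripper":20},{"ax":0,"ay":0,"az":0,"dx":0,"dy":0,"dz":0,"gripper":20},{"ax":0,"ay":0,"az":0,"dx":0,"dy":0,"dz":25,"gripper":20},{"ax":0,"ay":0,"az":0,"dx":0,"dy":0,"dz":25,"gripper":20},{"ax":0,"ay":0,"az":0,"dx":0,"dy":0,"dz":0,"gripper":20},{"ax":0,"ay":0,"az":0,"dx":0,"dy":0,"dz":0,"gripper":20}]';python3 go.py 518 -92.5 38 85 0
python3 - <<'E'
from h import *
c=cam("wrist"); save(c["img"],"w14.png")
c=cam("side"); save(c["img"],"s14.png",(260,130,420,270),4.5)
E
```

```text
time: 31.9
position: [0.5276, -0.1702, 0.159]
tool_rot: [0.737, 0.675, 0.0, -0.0]
ft_force: [0.2, -0.2, -1.3]
grip_width: 0.0491
time: 32.6
position: [0.5171, -0.092, 0.1089]
tool_rot: [0.737, 0.676, -0.0, -0.0]
ft_force: [-0.1, 0.4, -0.2]
grip_width: 0.0493
t 32.6 pos [517.1 -92.  108.9] q [-0.39  0.57  1.78 -0.    0.79 -0.3 ] F [-0.1  0.4 -0.2] w 49.3
phi now 85.0 tiltz [-0.001  0.    -1.   ]
rotvec tool [-0.001 -0.    -0.   ] rows>= 1.0
shift in current axes [-0.5  1.  70.9]  in target axes [-0.4  0.9 70.9] len 71.0
```

View pics/w14.png

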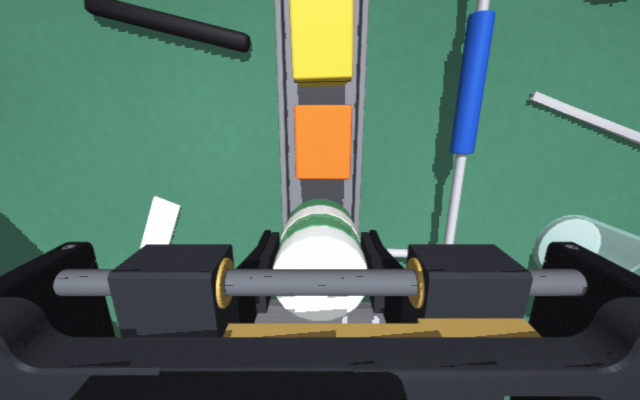

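View pics/s14.png

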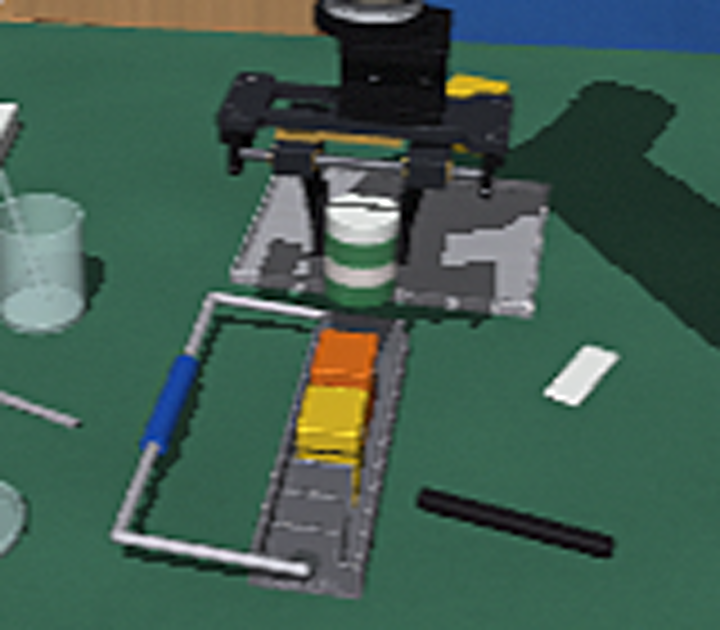

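```bash
python3 -m inch '[{"ax":0,"ay":0,"az":0,"dx":0,"dy":0.5,"dz":25,"gripper":20},{"ax":0,"ay":0,"az":0,"dx":0,"dy":0,"dz":20,"gripper":20},{"ax":0,"ay":0,"az":0,"dx":0,"dy":0,"dz":14,"gripper":20},{"ax":0,"ay":0,"az":0,"dx":0,"dy":0,"dz":7,"gripper":20},{"ax":0,"ay":0,"az":0,"dx":0,"dy":0,"dz":4,"gripper":20},{"ax":0,"ay":0,"az":0,"dx":0,"dy":0,"dz":0,"gripper":20},{"ax":0,"ay":0,"az":0,"dx":0,"dy":0,"dz":0,"gripper":20}]';python3 go.py 518 -92.5 38 85 0
```

```text
time: 33.4
position: [0.5183, -0.0918, 0.0396]
tool_rot: [0.737, 0.676, 0.0, 0.001]
ft_force: [0.2, -1.2, -1.0]
grip_width: 0.0494
t 33.4 pos [518.3 -91.8  39.6] q [-0.39  0.69  1.82 -0.    0.63 -0.3 ] F [ 0.2 -1.2 -1. ] w 49.4
phi now 85.0 tiltz [ 0.001 -0.001 -1.   ]
rotvec tool [0.001 0.    0.   ] rows>= 1.0
shift in current axes [-0.7 -0.2  1.6]  in target axes [-0.7 -0.2  1.6] len 2.0
```

```bash
python3 -m inch '[{"ax":0,"ay":0,"az":0,"dx":0,"dy":0,"dz":1.5,"gripper":20},{"ax":0,"ay":0,"az":0,"dx":0,"dy":0,"dz":1,"gripper":20},{"ax":0,"ay":0,"az":0,"dx":0,"dy":0,"dz":0,"gripper":20}]';python3 go.py 518 -92.5 38 85 0
```

```text
time: 33.7
position: [0.5182, -0.0917, 0.0377]
tool_rot: [0.737, 0.676, 0.0, 0.001]
ft_force: [-2.1, 1.4, 6.8]
grip_width: 0.0494
t 33.7 pos [518.2 -91.7  37.7] q [-0.39  0.69  1.82  0.    0.63 -0.3 ] F [-2.1  1.4  6.8] w 49.4
phi now 85.0 tiltz [ 0.002 -0.001 -1.   ]
rotvec tool [0.002 0.001 0.   ] rows>= 1.0
shift in current axes [-0.8 -0.2 -0.3]  in target axes [-0.8 -0.2 -0.3] len 1.0
```

```bash
python3 -m inch '[{"ax":0,"ay":0,"az":0,"dx":0,"dy":0,"dz":-0.5,"gripper":75},{"ax":0,"ay":0,"az":0,"dx":0,"dy":0,"dz":0,"gripper":75},{"ax":0,"ay":0,"az":0,"dx":0,"dy":0,"dz":0,"gripper":75},{"ax":0,"ay":0,"az":0,"dx":0,"dy":0,"dz":-30,"gripper":80},{"ax":0,"ay":0,"az":0,"dx":0,"dy":0,"dz":-45,"gripper":80},{"ax":0,"ay":0,"az":0,"dx":0,"dy":0,"dz":-45,"gripper":80},{"ax":0,"ay":0,"az":0,"dx":0,"dy":-30,"dz":-40,"gripper":80},{"ax":0,"ay":0,"az":0,"dx":0,"dy":-30,"dz":0,"gripper":80}]'
python3 - <<'E'
from meas import *
c=cam("top"); save(c["img"],"t15.png",(160,120,500,280),2.3)
H=hsv(c); 
cen(c,box(cv2.inRange(H,(105,120,60),(130,255,255))>0,(230,200,275,260)),.022,"blue")
cen(c,box(red(H),(228,180,260,215)),.022,"red")
cen(c,box(cv2.inRange(H,(8,150,100),(18,255,255))>0,(190,150,230,200)),.022,"orangebox")
cen(c,box(cv2.inRange(H,(22,120,60),(34,255,255))>0,(290,190,330,230)),.065,"case_a")
s=cam("side"); save(s["img"],"s15.png",(220,160,420,340),4)
E
```

```text
time: 34.5
position: [0.4613, -0.0879, 0.2016]
tool_rot: [0.737, 0.676, 0.002, 0.006]
ft_force: [-0.1, 0.3, -0.2]
grip_width: 0.0694
blue circle [473.1 229.1] d 97.2 rect [473.1 228.7] [84.2 54.1] 5.4
red circle [582.  266.9] d 96.0 rect [582.3 266.2] [54.8 85.1] 86.9
orangebox circle [655.6 375. ] d 95.8 rect [656.5 373. ] [86.4 54.2] 33.3
case_a circle [526.7  34.8] d 63.0 rect [528.4  34.8] [50.8 40.6] 89.2
```

View pics/t15.png

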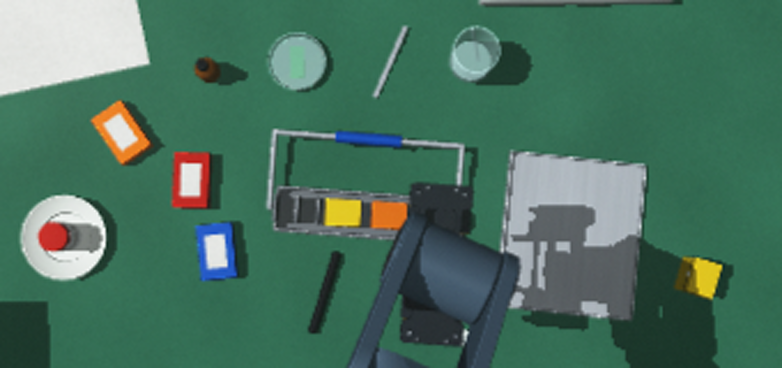

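View pics/s15.png

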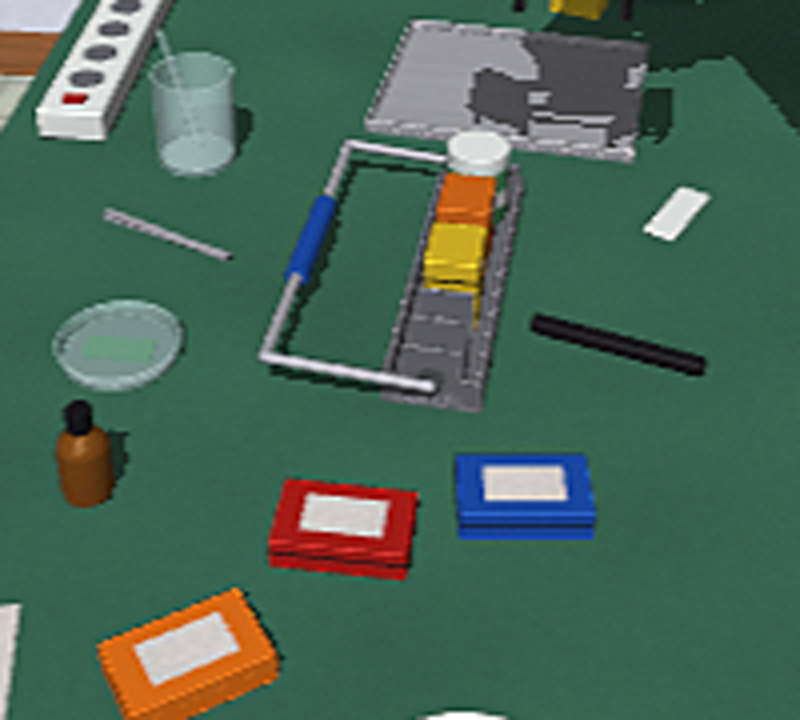

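```bash
python3 - <<'E'
from meas import *
c=cam("top"); im=c["img"]; save(im,"c16.png",(270,190,330,235),12)
A=np.array([526.5,4]); ya=np.radians(-5)
def W(x,y,z): 
    X=np.array([np.cos(ya),np.sin(ya)]);Y=np.array([-np.sin(ya),np.cos(ya)])
    p=A+x*X+y*Y; return np.array([p[0],p[1],z])/1000
g=cv2.resize(im[190:235,270:330],None,fx=12,fy=12,interpolation=cv2.INTER_CUBIC)
for y0,y1,h in((65,69,50),(96,102,50),(129,134,50)):
    q=np.array([W(-20,y0,h),W(20,y0,h),W(20,y1,h),W(-20,y1,h)]); p=((proj(c,q)-[270,190]+.5)*12).astype(int)
    cv2.polylines(g,[p],True,(255,0,255),1)
q=np.array([W(-35,134,25),W(35,134,25),W(35,-134,25),W(-35,-134,25)]);p=((proj(c,q)-[270,190]+.5)*12).astype(int);cv2.polylines(g,[p],True,(0,255,0),1)
cv2.imwrite("pics/c16.png",g[:,:,::-1])
E
```

```text
(no output)
```

View pics/c16.png

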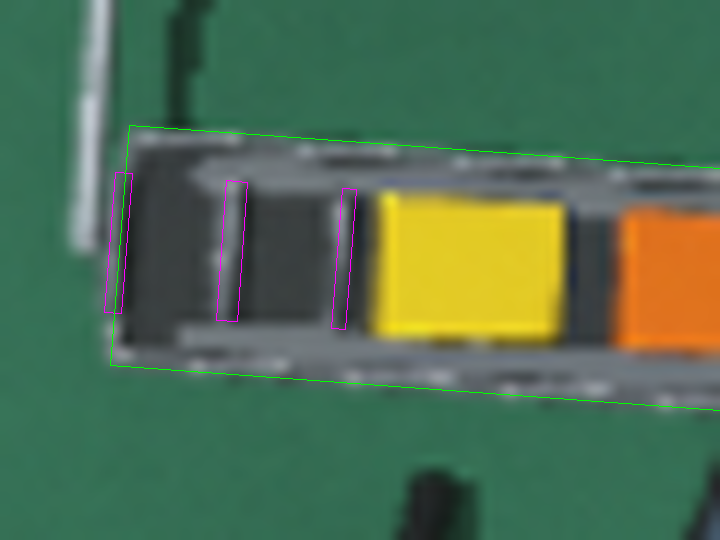

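```bash
python3 go.py 463 228 110 5.4 0; python3 -m inch '[{"ax":0,"ay":0,"az":0.149,"dx":0,"dy":0,"dz":0,"gripper":85},{"ax":0,"ay":0,"az":0.149,"dx":0,"dy":0,"dz":0,"gripper":85},{"ax":0,"ay":0,"az":0.149,"dx":0,"dy":0,"dz":0,"gripper":85},{"ax":0,"ay":0,"az":0.149,"dx":0,"dy":0,"dz":0,"gripper":85},{"ax":0,"ay":0,"az":0.149,"dx":0,"dy":0,"dz":0,"gripper":85},{"ax":0,"ay":0,"az":0.149,"dx":0,"dy":0,"dz":0,"gripper":85},{"ax":0,"ay":0,"az":0.149,"dx":0,"dy":0,"dz":0,"gripper":85},{"ax":0,"ay":0,"az":0.149,"dx":0,"dy":0,"dz":0,"gripper":85}]';python3 -m inch '[{"ax":0,"ay":0,"az":0.149,"dx":0,"dy":0,"dz":0,"gripper":85},{"ax":0,"ay":0,"az":0.049,"dx":0,"dy":0,"dz":0,"gripper":85},{"ax":0,"ay":0,"az":0,"dx":0,"dy":0,"dz":0,"gripper":85}]';python3 go.py 463 228 160 5.4 0
```

```text
t 34.65 pos [456.1 -85.7 197.3] q [-0.43  0.35  1.85 -0.    0.94 -0.34] F [ 0.4 -0.   0.3] w 69.7
phi now 85.0 tiltz [-0.001  0.    -1.   ]
rotvec tool [-1.000e-03  0.000e+00  1.389e+00] rows>= 10.0
shift in current axes [313.1 -20.4  87.4]  in target axes [  36.4 -311.7   87.3] len 326.0
time: 35.45
position: [0.4588, -0.0866, 0.1962]
tool_rot: [0.99, 0.142, -0.0, -0.0]
ft_force: [0.2, -0.7, -0.8]
grip_width: 0.0736
time: 35.75
position: [0.4587, -0.0866, 0.1962]
tool_rot: [0.999, 0.047, -0.0, -0.0]
ft_force: [-0.2, -0.8, 0.5]
grip_width: 0.0741
t 35.75 pos [458.7 -86.6 196.2] q [-0.43  0.36  1.85  0.    0.94  1.05] F [-0.2 -0.8  0.5] w 74.1
phi now 5.4 tiltz [-0.  0. -1.]
rotvec tool [-0.  0. -0.] rows>= 1.0
shift in current axes [  33.8 -312.8   36.3]  in target axes [  33.9 -312.8   36.2] len 317.0
```

```bash
python3 -m inch '[{"ax":0,"ay":0,"az":0,"dx":4,"dy":-39,"dz":0,"gripper":85},{"ax":0,"ay":0,"az":0,"dx":4,"dy":-39,"dz":0,"gripper":85},{"ax":0,"ay":0,"az":0,"dx":4,"dy":-39,"dz":0,"gripper":85},{"ax":0,"ay":0,"az":0,"dx":4,"dy":-39,"dz":0,"gripper":85},{"ax":0,"ay":0,"az":0,"dx":4,"dy":-39,"dz":0,"gripper":85},{"ax":0,"ay":0,"az":0,"dx":4,"dy":-39,"dz":0,"gripper":85},{"ax":0,"ay":0,"az":0,"dx":4,"dy":-39,"dz":0,"gripper":85},{"ax":0,"ay":0,"az":0,"dx":4,"dy":-40,"dz":0,"gripper":85}]'; python3 -m inch '[{"ax":0,"ay":0.14,"az":0,"dx":0,"dy":0,"dz":0,"gripper":85},{"ax":0,"ay":0.14,"az":0,"dx":0,"dy":0,"dz":0,"gripper":85},{"ax":0,"ay":0.14,"az":0,"dx":0,"dy":0,"dz":0,"gripper":85},{"ax":0,"ay":0.14,"az":0,"dx":0,"dy":0,"dz":0,"gripper":85},{"ax":0,"ay":0.14,"az":0,"dx":0,"dy":0,"dz":0,"gripper":85},{"ax":0,"ay":0.085,"az":0,"dx":0,"dy":0,"dz":0,"gripper":85},{"ax":0,"ay":0,"az":0,"dx":0,"dy":0,"dz":0,"gripper":85}]';python3 go.py 463 228 110 5.4 45
```

```text
time: 36.55
position: [0.4608, 0.2301, 0.1964]
tool_rot: [0.999, 0.048, -0.0, 0.0]
ft_force: [-0.1, -0.4, -0.7]
grip_width: 0.0741
time: 37.25
position: [0.4686, 0.2122, 0.2024]
tool_rot: [0.958, 0.037, 0.284, 0.013]
ft_force: [-0.6, -0.6, 0.2]
grip_width: 0.0741
t 37.25 pos [468.6 212.2 202.4] q [ 0.31  0.32  2.12 -0.87  0.22  2.61] F [-0.6 -0.6  0.2] w 74.1
phi now 5.4 tiltz [ 0.545 -0.003 -0.838]
rotvec tool [0.054 0.211 0.005] rows>= 2.0
shift in current axes [-53.6 -20.3  74.4]  in target axes [-68.2 -16.2  62.5] len 94.0
```

```bash
python3 -m inch '[{"ax":0,"ay":-0.14,"az":0,"dx":0,"dy":0,"dz":0,"gripper":85},{"ax":0,"ay":-0.14,"az":0,"dx":0,"dy":0,"dz":0,"gripper":85},{"ax":0,"ay":-0.14,"az":0,"dx":0,"dy":0,"dz":0,"gripper":85},{"ax":0,"ay":-0.14,"az":0,"dx":0,"dy":0,"dz":0,"gripper":85},{"ax":0,"ay":0,"az":0,"dx":0,"dy":0,"dz":0,"gripper":85}]';python3 go.py 480 230 220 5.4 0
```

```text
time: 37.75
position: [0.4805, 0.2025, 0.2054]
tool_rot: [0.995, 0.021, 0.087, 0.033]
ft_force: [0.9, 0.3, 1.1]
grip_width: 0.0736
t 37.75 pos [480.5 202.5 205.4] q [ 0.25  0.37  1.81 -0.14  0.81  1.86] F [0.9 0.3 1.1] w 73.6
phi now 2.8 tiltz [ 0.175 -0.063 -0.983]
rotvec tool [ 0.075 -0.171 -0.052] rows>= 2.0
shift in current axes [  3.3 -26.4 -16.2]  in target axes [  2.1 -27.4 -14.6] len 31.0
```

```bash
python3 -m inch '[{"ax":0.04,"ay":-0.09,"az":-0.03,"dx":0,"dy":-14,"dz":-8,"gripper":85},{"ax":0.035,"ay":-0.08,"az":-0.02,"dx":0,"dy":-14,"dz":-8,"gripper":85},{"ax":0,"ay":0,"az":-0.149,"dx":0,"dy":0,"dz":0,"gripper":85},{"ax":0,"ay":0,"az":-0.149,"dx":0,"dy":0,"dz":0,"gripper":85},{"ax":0,"ay":0,"az":-0.149,"dx":0,"dy":0,"dz":0,"gripper":85},{"ax":0,"ay":0,"az":-0.149,"dx":0,"dy":0,"dz":0,"gripper":85},{"ax":0,"ay":0,"az":-0.149,"dx":0,"dy":0,"dz":0,"gripper":85},{"ax":0,"ay":0,"az":-0.149,"dx":0,"dy":0,"dz":0,"gripper":85}]';python3 -m inch '[{"ax":0,"ay":0,"az":-0.149,"dx":0,"dy":0,"dz":0,"gripper":85},{"ax":0,"ay":0,"az":-0.149,"dx":0,"dy":0,"dz":0,"gripper":85},{"ax":0,"ay":0,"az":-0.149,"dx":0,"dy":0,"dz":0,"gripper":85},{"ax":0,"ay":0,"az":-0.049,"dx":0,"dy":0,"dz":0,"gripper":85},{"ax":0,"ay":0,"az":0,"dx":0,"dy":0,"dz":0,"gripper":85}]';python3 go.py 535 100 220 85 -60
```

```text
time: 38.55
position: [0.4697, 0.23, 0.2169]
tool_rot: [0.879, 0.477, -0.003, 0.0]
ft_force: [0.7, 0.3, 0.1]
grip_width: 0.0738
time: 39.05
position: [0.4698, 0.2299, 0.2171]
tool_rot: [0.737, 0.676, -0.003, -0.0]
ft_force: [-0.3, -0.1, -0.9]
grip_width: 0.0739
t 39.05 pos [469.8 229.9 217.1] q [ 0.24  0.4   1.69 -0.    1.06  0.33] F [-0.3 -0.1 -0.9] w 73.9
phi now 85.0 tiltz [-0.006 -0.004 -1.   ]
rotvec tool [-0.005 -1.043  0.003] rows>= 7.0
shift in current axes [-123.8   76.3   -2.8]  in target axes [-64.4  76.3 105.7] len 145.0
```

Test the placing attitude high above the slots.

```bash
python3 -m inch '[{"ax":0,"ay":0,"az":0,"dx":-40,"dy":25,"dz":0,"gripper":85},{"ax":0,"ay":0,"az":0,"dx":-40,"dy":25,"dz":0,"gripper":85},{"ax":0,"ay":0,"az":0,"dx":-40,"dy":25,"dz":-5,"gripper":85},{"ax":0,"ay":-0.14,"az":0,"dx":0,"dy":0,"dz":0,"gripper":85},{"ax":0,"ay":-0.14,"az":0,"dx":0,"dy":0,"dz":0,"gripper":85},{"ax":0,"ay":-0.14,"az":0,"dx":0,"dy":0,"dz":0,"gripper":85},{"ax":0,"ay":-0.14,"az":0,"dx":0,"dy":0,"dz":0,"gripper":85},{"ax":0,"ay":-0.14,"az":0,"dx":0,"dy":0,"dz":0,"gripper":85}]';python3 go.py 535 100 220 85 -60; python3 -m inch '[{"ax":0,"ay":-0.14,"az":0,"dx":0,"dy":0,"dz":0,"gripper":85},{"ax":0,"ay":-0.14,"az":0,"dx":0,"dy":0,"dz":0,"gripper":85},{"ax":0,"ay":-0.07,"az":0,"dx":0,"dy":0,"dz":0,"gripper":85},{"ax":0,"ay":0,"az":0,"dx":0,"dy":0,"dz":0,"gripper":85}]';python3 go.py 535 100 120 85 -60
```

```text
time: 39.85
position: [0.5351, 0.1041, 0.2233]
tool_rot: [0.691, 0.634, -0.257, 0.234]
ft_force: [0.2, -0.7, 0.6]
grip_width: 0.0737
t 39.85 pos [535.1 104.1 223.3] q [ 0.32  0.62  1.49 -0.65  1.41  0.64] F [ 0.2 -0.7  0.6] w 73.7
phi now 85.1 tiltz [-0.059 -0.648 -0.759]
rotvec tool [-0.001 -0.339  0.002] rows>= 3.0
shift in current axes [-1.   0.2  5.1]  in target axes [0.8 0.2 5.2] len 5.0
time: 40.25
position: [0.5338, 0.1047, 0.2197]
tool_rot: [0.634, 0.586, -0.374, 0.337]
ft_force: [-0.9, -0.7, 0.1]
grip_width: 0.0742
t 40.25 pos [533.8 104.7 219.7] q [ 0.42  0.78  1.43 -0.86  1.62  0.78] F [-0.9 -0.7  0.1] w 74.2
phi now 86.2 tiltz [-0.079 -0.867 -0.492]
rotvec tool [-0.003  0.009  0.01 ] rows>= 1.0
shift in current axes [84.6  2.6 53. ]  in target axes [84.1  1.6 53.8] len 100.0
```

```bash
python3 -m inch '[{"ax":0,"ay":0,"az":0,"dx":28,"dy":0,"dz":18,"gripper":85},{"ax":0,"ay":0,"az":0,"dx":28,"dy":0,"dz":18,"gripper":85},{"ax":0,"ay":0,"az":0,"dx":28,"dy":0,"dz":18,"gripper":85},{"ax":0,"ay":0,"az":0,"dx":0,"dy":0,"dz":0,"gripper":85},{"ax":0,"ay":0,"az":0,"dx":0,"dy":0,"dz":0,"gripper":85}]';python3 go.py 535 100 120 85 -70;python3 -m inch '[{"ax":0,"ay":-0.09,"az":0,"dx":0,"dy":0,"dz":0,"gripper":85},{"ax":0,"ay":-0.09,"az":0,"dx":0,"dy":0,"dz":0,"gripper":85},{"ax":0,"ay":0,"az":0,"dx":0,"dy":0,"dz":0,"gripper":85}]';python3 go.py 535 100 120 85 -70
python3 - <<'E'
from h import *
c=cam("side"); save(c["img"],"s17.png",(150,60,450,300),2.6)
c=cam("wrist"); save(c["img"],"w17.png")
E
```

```text
time: 40.75
position: [0.5342, 0.0975, 0.1243]
tool_rot: [0.637, 0.584, -0.373, 0.338]
ft_force: [-0.0, 0.4, -0.0]
grip_width: 0.0742
t 40.75 pos [534.2  97.5 124.3] q [ 0.41  0.91  1.46 -0.87  1.51  0.9 ] F [-0.   0.4 -0. ] w 74.2
phi now 85.4 tiltz [-0.08  -0.866 -0.493]
rotvec tool [-0.003 -0.167  0.004] rows>= 2.0
shift in current axes [ 5.   0.6 -0.1]  in target axes [ 5.   0.6 -0.9] len 5.0
time: 41.05
position: [0.5344, 0.0986, 0.1237]
tool_rot: [0.6, 0.552, -0.428, 0.39]
ft_force: [-0.2, -0.0, -0.2]
grip_width: 0.074
t 41.05 pos [534.4  98.6 123.7] q [ 0.44  1.    1.41 -0.96  1.64  0.95] F [-0.2 -0.  -0.2] w 74.0
phi now 85.8 tiltz [-0.084 -0.94  -0.33 ]
rotvec tool [-0.002  0.013  0.004] rows>= 1.0
shift in current axes [ 3.9  0.5 -0.1]  in target axes [ 3.9  0.5 -0.1] len 4.0
```

View pics/s17.png

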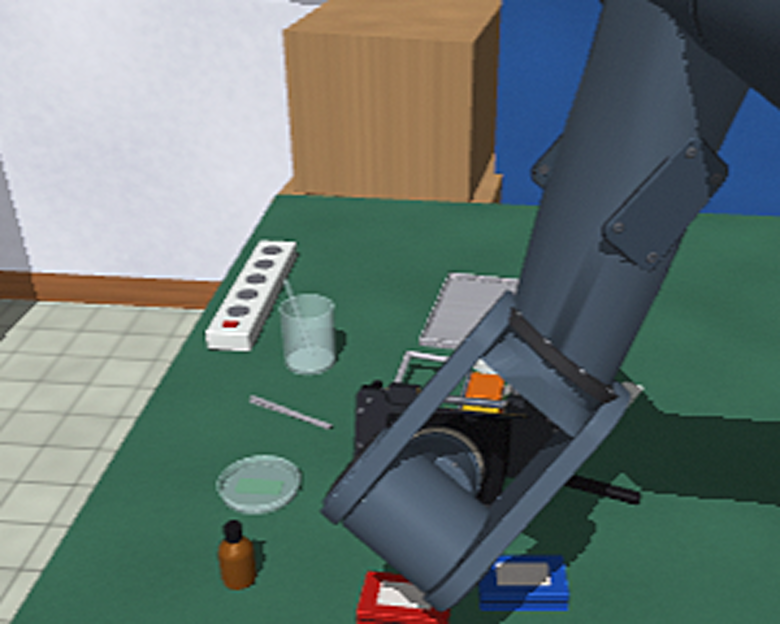

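View pics/w17.png

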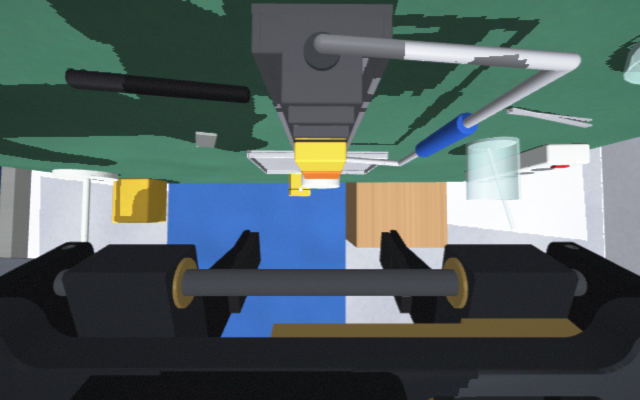

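```bash
python3 -m inch '[{"ax":0,"ay":0,"az":0,"dx":-40,"dy":0,"dz":-20,"gripper":85},{"ax":0,"ay":0,"az":0,"dx":-40,"dy":0,"dz":-20,"gripper":85},{"ax":0,"ay":0.149,"az":0,"dx":0,"dy":0,"dz":0,"gripper":85},{"ax":0,"ay":0.149,"az":0,"dx":0,"dy":0,"dz":0,"gripper":85},{"ax":0,"ay":0.149,"az":0,"dx":0,"dy":0,"dz":0,"gripper":85},{"ax":0,"ay":0.149,"az":0,"dx":0,"dy":0,"dz":0,"gripper":85},{"ax":0,"ay":0.149,"az":0,"dx":0,"dy":0,"dz":0,"gripper":85},{"ax":0,"ay":0.149,"az":0,"dx":0,"dy":0,"dz":0,"gripper":85}]';python3 -m inch '[{"ax":0,"ay":0.149,"az":0,"dx":0,"dy":0,"dz":0,"gripper":85},{"ax":0,"ay":0.149,"az":0,"dx":0,"dy":0,"dz":0,"gripper":85},{"ax":0,"ay":0.025,"az":0,"dx":0,"dy":0,"dz":0,"gripper":85},{"ax":0,"ay":0,"az":-0.149,"dx":0,"dy":0,"dz":0,"gripper":85},{"ax":0,"ay":0,"az":-0.149,"dx":0,"dy":0,"dz":0,"gripper":85},{"ax":0,"ay":0,"az":-0.149,"dx":0,"dy":0,"dz":0,"gripper":85},{"ax":0,"ay":0,"az":-0.149,"dx":0,"dy":0,"dz":0,"gripper":85},{"ax":0,"ay":0,"az":-0.149,"dx":0,"dy":0,"dz":0,"gripper":85}]';python3 -m inch '[{"ax":0,"ay":0,"az":-0.149,"dx":0,"dy":0,"dz":0,"gripper":85},{"ax":0,"ay":0,"az":-0.149,"dx":0,"dy":0,"dz":0,"gripper":85},{"ax":0,"ay":0,"az":-0.149,"dx":0,"dy":0,"dz":0,"gripper":85},{"ax":0,"ay":0,"az":-0.149,"dx":0,"dy":0,"dz":0,"gripper":85},{"ax":0,"ay":0,"az":-0.149,"dx":0,"dy":0,"dz":0,"gripper":85},{"ax":0,"ay":0,"az":-0.149,"dx":0,"dy":0,"dz":0,"gripper":85},{"ax":0,"ay":0,"az":0,"dx":0,"dy":0,"dz":0,"gripper":85}]';python3 go.py 483 230 120 185.4 30
```

```text
time: 41.95
position: [0.5365, 0.1096, 0.2159]
tool_rot: [0.727, 0.666, -0.122, 0.113]
ft_force: [0.2, -0.4, -0.7]
grip_width: 0.0741
time: 42.75
position: [0.5354, 0.1097, 0.2133]
tool_rot: [0.438, 0.899, -0.01, 0.002]
ft_force: [-0.8, 0.1, 0.1]
grip_width: 0.0739
time: 43.45
position: [0.5355, 0.1098, 0.2132]
tool_rot: [0.01, 1.0, -0.01, -0.002]
ft_force: [0.5, 0.3, 0.2]
grip_width: 0.0741
t 43.45 pos [535.5 109.8 213.2] q [ 0.01  0.44  1.63 -0.02  1.08 -1.53] F [0.5 0.3 0.2] w 74.1
phi now 178.9 tiltz [-0.005 -0.019 -1.   ]
rotvec tool [ 0.011  0.517 -0.116] rows>= 4.0
shift in current axes [ 54.4 121.   91.2]  in target axes [-11.1 124.6 101.2] len 161.0
```

```bash
python3 -m inch '[{"ax":0.01,"ay":0,"az":-0.114,"dx":0,"dy":0,"dz":0,"gripper":85},{"ax":0,"ay":0.13,"az":0,"dx":0,"dy":0,"dz":0,"gripper":85},{"ax":0,"ay":0.13,"az":0,"dx":0,"dy":0,"dz":0,"gripper":85},{"ax":0,"ay":0.13,"az":0,"dx":0,"dy":0,"dz":0,"gripper":85},{"ax":0,"ay":0.13,"az":0,"dx":0,"dy":0,"dz":0,"gripper":85},{"ax":0,"ay":0,"az":0,"dx":-4,"dy":42,"dz":30,"gripper":85},{"ax":0,"ay":0,"az":0,"dx":-4,"dy":42,"dz":30,"gripper":85},{"ax":0,"ay":0,"az":0,"dx":-3,"dy":41,"dz":30,"gripper":85}]';python3 -m inch '[{"ax":0,"ay":0,"az":0,"dx":0,"dy":0,"dz":0,"gripper":85},{"ax":0,"ay":0,"az":0,"dx":0,"dy":0,"dz":0,"gripper":85}]';python3 go.py 483 230 8 185.4 30
python3 - <<'E'
from h import *
c=cam("side"); save(c["img"],"s18.png",(250,200,450,380),4)
E
```

```text
time: 44.25
position: [0.4898, 0.2259, 0.1274]
tool_rot: [-0.039, 0.965, -0.026, -0.259]
ft_force: [-0.2, 0.8, -0.2]
grip_width: 0.0738
time: 44.45
position: [0.4889, 0.2254, 0.1279]
tool_rot: [-0.042, 0.964, -0.027, -0.261]
ft_force: [0.3, 0.0, 0.7]
grip_width: 0.074
t 44.45 pos [488.9 225.4 127.9] q [ 0.21  0.77  1.37  0.03  1.54 -1.46] F [0.3 0.  0.7] w 74.0
phi now -175.6 tiltz [-0.5   -0.074 -0.863]
rotvec tool [-0.027 -0.006 -0.014] rows>= 1.0
shift in current axes [-55.8   8.7 106.1]  in target axes [-55.3   5.1 106.6] len 120.0
```

View pics/s18.png

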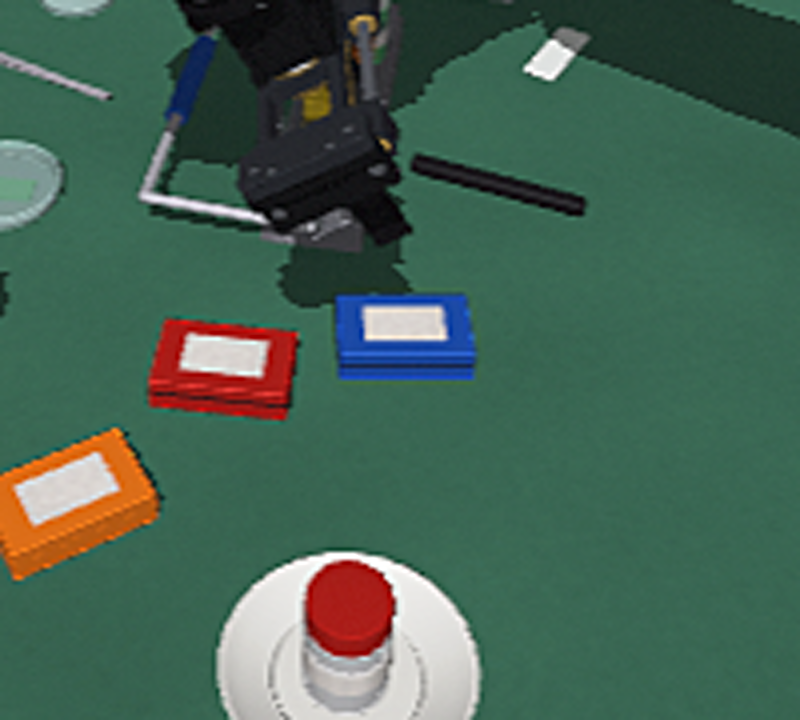

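```bash
python3 -m inch '[{"ax":-0.027,"ay":-0.006,"az":-0.014,"dx":0,"dy":0,"dz":0,"gripper":85},{"ax":0,"ay":0,"az":0,"dx":-14,"dy":5,"dz":26,"gripper":85},{"ax":0,"ay":0,"az":0,"dx":-14,"dy":0,"dz":26,"gripper":85},{"ax":0,"ay":0,"az":0,"dx":-14,"dy":0,"dz":26,"gripper":85},{"ax":0,"ay":0,"az":0,"dx":0,"dy":0,"dz":0,"gripper":85},{"ax":0,"ay":0,"az":0,"dx":0,"dy":0,"dz":0,"gripper":85}]';python3 go.py 483 230 8 185.4 30
python3 - <<'E'
from meas import *
c=cam("side"); save(c["img"],"s19.png",(250,200,450,380),4)
E
```

```text
time: 45.1
position: [0.4876, 0.2287, 0.0405]
tool_rot: [-0.044, 0.965, -0.01, -0.258]
ft_force: [-0.1, 0.2, 0.6]
grip_width: 0.074
t 45.1 pos [487.6 228.7  40.5] q [ 0.2   0.88  1.41  0.06  1.38 -1.49] F [-0.1  0.2  0.6] w 74.0
phi now -174.7 tiltz [-0.497 -0.042 -0.867]
rotvec tool [ 0.005  0.001 -0.002] rows>= 1.0
shift in current axes [-12.4   1.6  30.4]  in target axes [-12.4   1.8  30.4] len 33.0
```

View pics/s19.png

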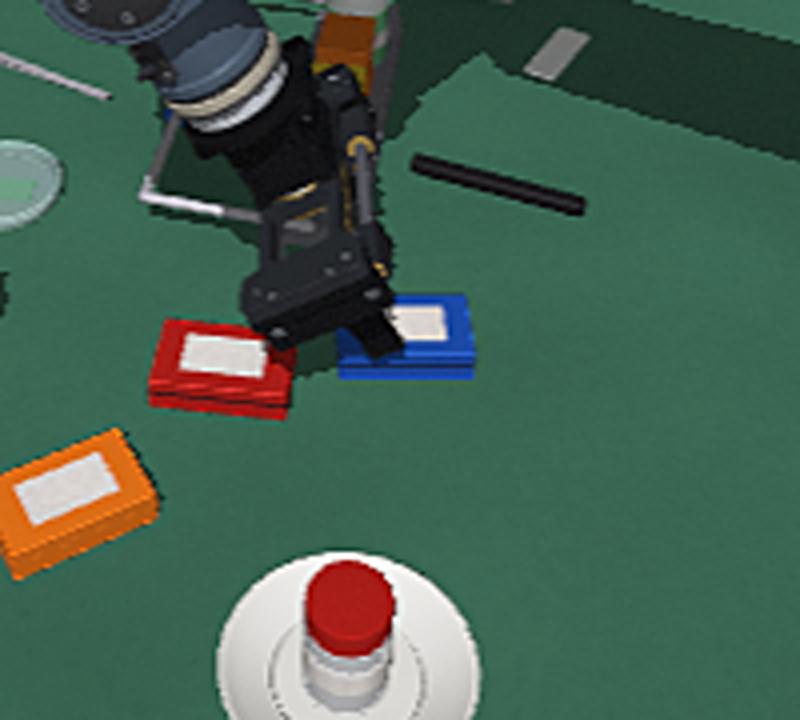

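```bash
python3 -m inch '[{"ax":0,"ay":0,"az":0,"dx":-6,"dy":1.7,"dz":15,"gripper":85},{"ax":0,"ay":0,"az":0,"dx":-4,"dy":0,"dz":10,"gripper":85},{"ax":0,"ay":0,"az":0,"dx":-2,"dy":0,"dz":5,"gripper":85},{"ax":0,"ay":0,"az":0,"dx":0,"dy":0,"dz":0,"gripper":85},{"ax":0,"ay":0,"az":0,"dx":0,"dy":0,"dz":0,"gripper":85}]';python3 go.py 483 230 8 185.4 30
python3 - <<'E'
from meas import *
c=cam("side"); save(c["img"],"s20.png",(280,230,420,340),5.5)
E
```

```text
time: 45.65
position: [0.4818, 0.2311, 0.0075]
tool_rot: [-0.045, 0.965, -0.011, -0.258]
ft_force: [0.0, 0.3, -0.7]
grip_width: 0.0741
t 45.65 pos [481.8 231.1   7.5] q [ 0.2   0.93  1.42  0.06  1.32 -1.49] F [ 0.   0.3 -0.7] w 74.1
phi now -174.6 tiltz [-0.498 -0.044 -0.866]
rotvec tool [0.003 0.001 0.   ] rows>= 1.0
shift in current axes [-0.7 -1.2 -0.9]  in target axes [-0.7 -1.2 -0.9] len 2.0
```

View pics/s20.png

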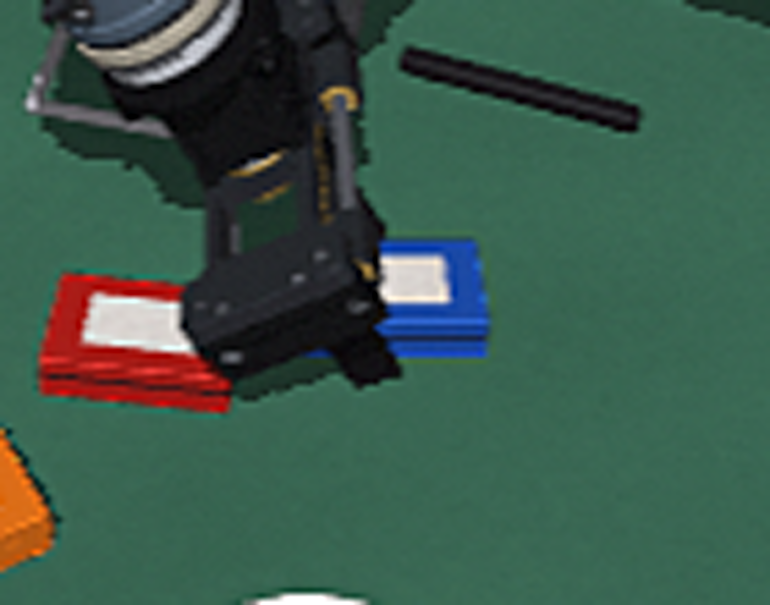

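Straddled, clear of the red box. Close.

```bash
python3 -m inch '[{"ax":0,"ay":0,"az":0,"dx":0,"dy":0,"dz":0,"gripper":25},{"ax":0,"ay":0,"az":0,"dx":0,"dy":0,"dz":0,"gripper":25},{"ax":0,"ay":0,"az":0,"dx":0,"dy":0,"dz":0,"gripper":25},{"ax":0,"ay":0,"az":0,"dx":0,"dy":0,"dz":0,"gripper":25},{"ax":0,"ay":0,"az":0,"dx":0,"dy":0,"dz":0,"gripper":25},{"ax":0,"ay":0,"az":0,"dx":0,"dy":0,"dz":0,"gripper":25}]' 35;python3 go.py 483 230 8 185.4 30;python3 -m inch '[{"ax":0,"ay":0,"az":0,"dx":10,"dy":0,"dz":-17,"gripper":25},{"ax":0,"ay":0,"az":0,"dx":20,"dy":0,"dz":-34,"gripper":25},{"ax":0,"ay":0,"az":0,"dx":20,"dy":0,"dz":-34,"gripper":25},{"ax":0,"ay":0,"az":0,"dx":20,"dy":0,"dz":-34,"gripper":25},{"ax":0,"ay":0,"az":0,"dx":20,"dy":0,"dz":-34,"gripper":25},{"ax":0,"ay":0,"az":0,"dx":0,"dy":0,"dz":0,"gripper":25}]'
python3 go.py 535 100 185 85 0
python3 - <<'E'
from meas import *
c=cam("side"); save(c["img"],"s21.png",(250,150,450,340),4)
E
```

```text
time: 46.3
position: [0.4821, 0.2309, 0.0078]
tool_rot: [-0.045, 0.965, -0.011, -0.258]
ft_force: [0.5, -0.9, 1.2]
grip_width: 0.0537
t 46.3 pos [482.1 230.9   7.8] q [ 0.2   0.93  1.42  0.06  1.32 -1.49] F [ 0.5 -0.9  1.2] w 53.7
phi now -174.6 tiltz [-0.497 -0.044 -0.867]
rotvec tool [0.003 0.001 0.   ] rows>= 1.0
shift in current axes [-0.6 -1.  -0.6]  in target axes [-0.6 -1.  -0.5] len 1.0
time: 46.9
position: [0.4832, 0.2312, 0.1914]
tool_rot: [-0.046, 0.966, -0.009, -0.253]
ft_force: [-0.7, 0.1, -0.2]
grip_width: 0.0536
t 46.9 pos [483.2 231.2 191.4] q [ 0.2   0.67  1.35  0.06  1.62 -1.47] F [-0.7  0.1 -0.2] w 53.6
phi now -174.5 tiltz [-0.487 -0.041 -0.872]
rotvec tool [-0.443 -0.377  1.71 ] rows>= 13.0
shift in current axes [ -37.2 -135.5  -14.3]  in target axes [-126.2   63.1    6.4] len 141.0
```

View pics/s21.png

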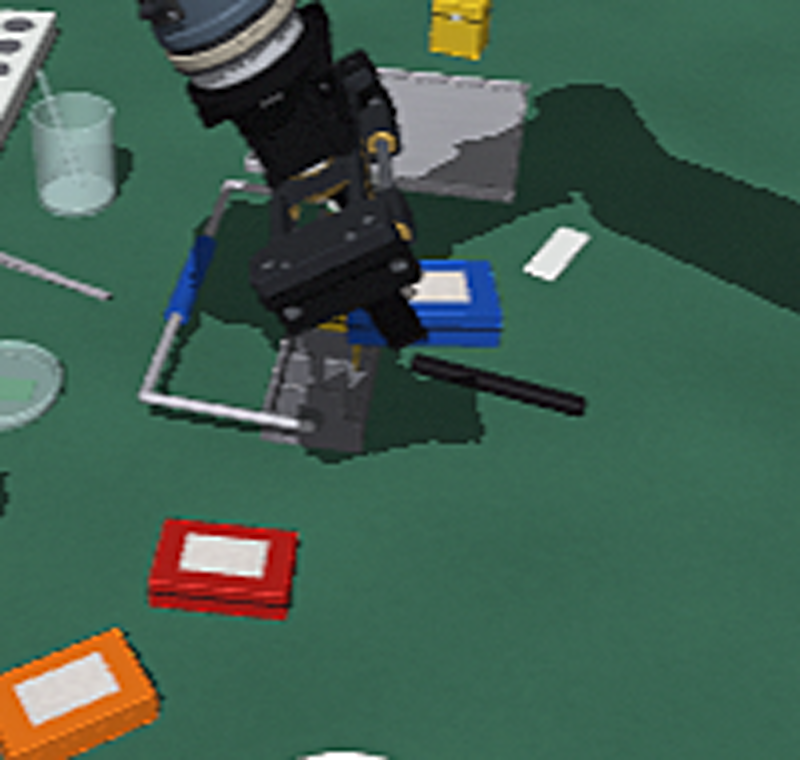

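```bash
python3 -m inch '[{"ax":0,"ay":-0.13,"az":0,"dx":0,"dy":0,"dz":0,"gripper":25},{"ax":0,"ay":-0.13,"az":0,"dx":0,"dy":0,"dz":0,"gripper":25},{"ax":0,"ay":-0.13,"az":0,"dx":0,"dy":0,"dz":0,"gripper":25},{"ax":0,"ay":-0.13,"az":0,"dx":0,"dy":0,"dz":0,"gripper":25},{"ax":0,"ay":0,"az":0.149,"dx":0,"dy":0,"dz":0,"gripper":25},{"ax":0,"ay":0,"az":0.149,"dx":0,"dy":0,"dz":0,"gripper":25},{"ax":0,"ay":0,"az":0.149,"dx":0,"dy":0,"dz":0,"gripper":25},{"ax":0,"ay":0,"az":0.149,"dx":0,"dy":0,"dz":0,"gripper":25}]';python3 -m inch '[{"ax":0,"ay":0,"az":0.149,"dx":0,"dy":0,"dz":0,"gripper":25},{"ax":0,"ay":0,"az":0.149,"dx":0,"dy":0,"dz":0,"gripper":25},{"ax":0,"ay":0,"az":0.149,"dx":0,"dy":0,"dz":0,"gripper":25},{"ax":0,"ay":0,"az":0.149,"dx":0,"dy":0,"dz":0,"gripper":25},{"ax":0,"ay":0,"az":0.149,"dx":0,"dy":0,"dz":0,"gripper":25},{"ax":0,"ay":0,"az":0.149,"dx":0,"dy":0,"dz":0,"gripper":25},{"ax":0,"ay":0,"az":0.149,"dx":0,"dy":0,"dz":0,"gripper":25},{"ax":0,"ay":0,"az":0,"dx":0,"dy":0,"dz":0,"gripper":25}]';python3 go.py 535 100 190 85 0
```

```text
time: 47.75
position: [0.4789, 0.23, 0.1841]
tool_rot: [0.252, 0.968, 0.0, -0.003]
ft_force: [-0.3, 0.4, -1.4]
grip_width: 0.0538
time: 48.55
position: [0.4791, 0.2301, 0.1841]
tool_rot: [0.698, 0.716, -0.001, -0.003]
ft_force: [-0.1, 1.1, -0.3]
grip_width: 0.0535
t 48.55 pos [479.1 230.1 184.1] q [0.24 0.46 1.7  0.   0.99 0.21] F [-0.1  1.1 -0.3] w 53.5
phi now 91.4 tiltz [-0.006  0.002 -1.   ]
rotvec tool [-0.006 -0.002  0.112] rows>= 1.0
shift in current axes [-131.4   52.6   -6.5]  in target axes [-124.7   67.    -5.9] len 142.0
```

```bash
python3 -m inch '[{"ax":-0.006,"ay":0,"az":0.112,"dx":0,"dy":0,"dz":0,"gripper":25},{"ax":0,"ay":0,"az":0,"dx":-35,"dy":17,"dz":-3,"gripper":25},{"ax":0,"ay":0,"az":0,"dx":-35,"dy":17,"dz":-3,"gripper":25},{"ax":0,"ay":0,"az":0,"dx":-35,"dy":17,"dz":0,"gripper":25},{"ax":0,"ay":0,"az":0,"dx":-25,"dy":16,"dz":0,"gripper":25},{"ax":0,"ay":-0.13,"az":0,"dx":0,"dy":0,"dz":0,"gripper":25},{"ax":0,"ay":-0.13,"az":0,"dx":0,"dy":0,"dz":0,"gripper":25},{"ax":0,"ay":-0.13,"az":0,"dx":0,"dy":0,"dz":0,"gripper":25}]';python3 -m inch '[{"ax":0,"ay":-0.13,"az":0,"dx":0,"dy":0,"dz":0,"gripper":25},{"ax":0,"ay":-0.13,"az":0,"dx":0,"dy":0,"dz":0,"gripper":25},{"ax":0,"ay":-0.13,"az":0,"dx":0,"dy":0,"dz":0,"gripper":25},{"ax":0,"ay":-0.13,"az":0,"dx":0,"dy":0,"dz":0,"gripper":25},{"ax":0,"ay":-0.13,"az":0,"dx":0,"dy":0,"dz":0,"gripper":25},{"ax":0,"ay":0,"az":0,"dx":0,"dy":0,"dz":0,"gripper":25},{"ax":0,"ay":0,"az":0,"dx":0,"dy":0,"dz":0,"gripper":25}]';python3 go.py 533.4 83 130 85 -60
python3 - <<'E'
from meas import *
c=cam("side"); save(c["img"],"s22.png",(200,100,450,300),3.2)
c=cam("wrist"); save(c["img"],"w22.png")
c=cam("top"); save(c["img"],"t22.png",(200,130,400,280),4)
E
```

```text
time: 49.35
position: [0.5358, 0.0937, 0.1911]
tool_rot: [0.723, 0.663, -0.143, 0.132]
ft_force: [-0.3, 0.4, -1.2]
grip_width: 0.0542
time: 50.05
position: [0.5353, 0.0951, 0.1898]
tool_rot: [0.64, 0.588, -0.365, 0.334]
ft_force: [0.5, -0.3, -0.5]
grip_width: 0.0537
t 50.05 pos [535.3  95.1 189.8] q [ 0.4   0.8   1.46 -0.86  1.56  0.82] F [ 0.5 -0.3 -0.5] w 53.7
phi now 85.2 tiltz [-0.075 -0.857 -0.51 ]
rotvec tool [ 0.    -0.011  0.002] rows>= 1.0
shift in current axes [45.2 -0.7 40.9]  in target axes [45.7 -0.8 40.4] len 61.0
```

View pics/s22.png

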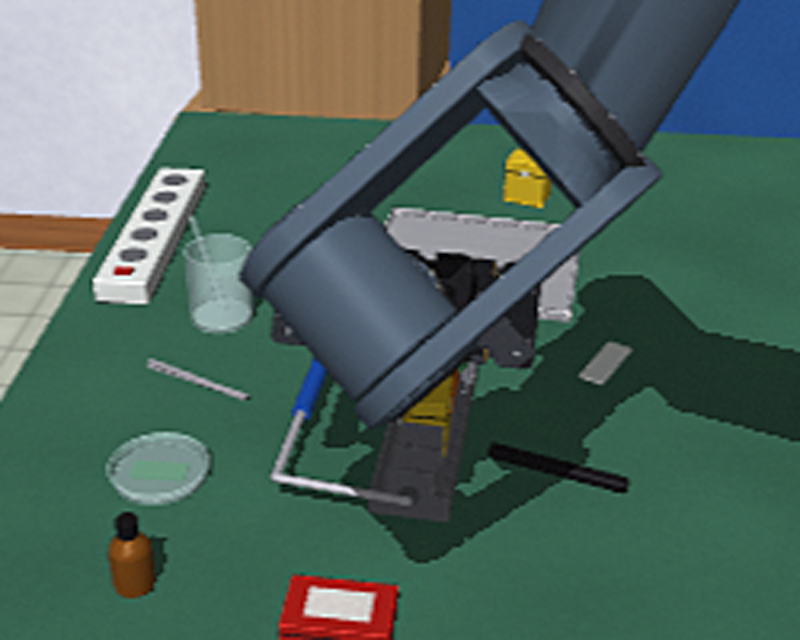

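View pics/w22.png

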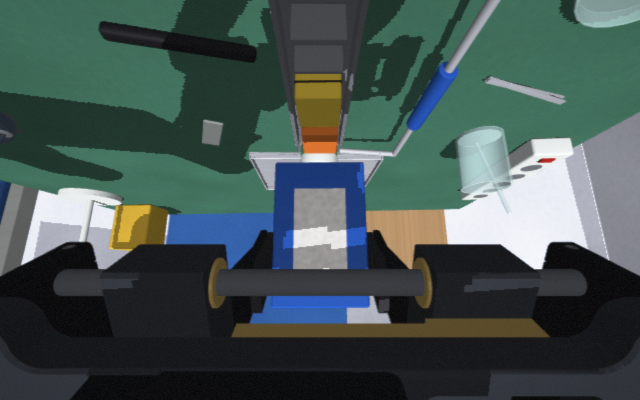

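View pics/t22.png

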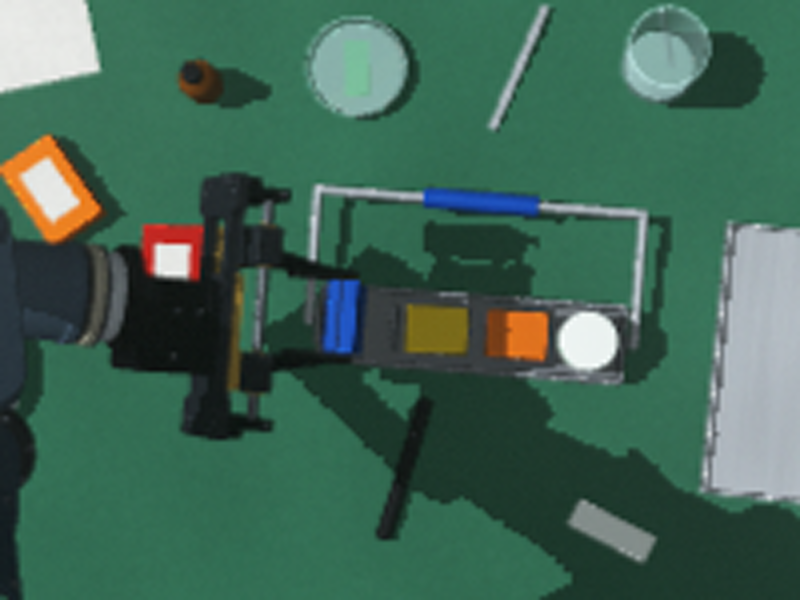

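```bash
cat > btop.py <<'E'
from meas import *
import sys
which,zt=sys.argv[1],float(sys.argv[2])
c=cam("top");H=hsv(c);P=cloud(c)
m=(cv2.inRange(H,(105,120,60),(130,255,255))>0) if which=="blue" else red(H)
m=box(m,(270,185,310,235)); 
print("depth z",np.percentile(P[m][:,2],[10,50,90]).round(4) if m.any() else None)
cen(c,m,zt,which)
o=robot.get_obs();print(o["position"]*1000)
p=P[m&(P[...,2]>zt-.01)][:,:2]*1000
X=np.array([np.cos(np.radians(-5)),np.sin(np.radians(-5))]);Y=np.array([-X[1],X[0]])
cs,_=cv2.findContours((m*255).astype(np.uint8),cv2.RETR_EXTERNAL,cv2.CHAIN_APPROX_NONE); k=max(cs,key=cv2.contourArea)[:,0].astype(float)
q=onplane(c,k[:,0],k[:,1],zt)[:,:2]*1000-[526.5,4]; print("in carrier x",(q@X).min().round(1),(q@X).max().round(1),"y",(q@Y).min().round(1),(q@Y).max().round(1))
E
python3 btop.py blue .2226
```

```text
depth z [0.1575 0.226  0.229 ]
blue circle [534.9  96.4] d 55.9 rect [534.3  96.1] [30.3 54.4] 84.7
[536.07377929  94.21994639 192.34983768]
in carrier x -27.4 27.0 y 77.2 107.7
```

```bash
python3 -m inch '[{"ax":0,"ay":-0.015,"az":0.002,"dx":0,"dy":0,"dz":0,"gripper":25},{"ax":0,"ay":0,"az":0,"dx":20,"dy":0,"dz":18,"gripper":25},{"ax":0,"ay":0,"az":0,"dx":22,"dy":-1,"dz":20,"gripper":25},{"ax":0,"ay":0,"az":0,"dx":22,"dy":0,"dz":4,"gripper":25},{"ax":0,"ay":0,"az":0,"dx":0,"dy":0,"dz":0,"gripper":25},{"ax":0,"ay":0,"az":0,"dx":0,"dy":0,"dz":0,"gripper":25}]';python3 go.py 533.4 83 112 85 -60
python3 btop.py blue .145
python3 - <<'E'
from meas import *
c=cam("wrist"); save(c["img"],"w23.png")
c=cam("top"); save(c["img"],"t23.png",(260,180,340,240),10)
E
```

```text
time: 50.85
position: [0.535, 0.09, 0.1153]
tool_rot: [0.639, 0.583, -0.369, 0.341]
ft_force: [0.7, 0.4, 0.0]
grip_width: 0.0538
t 50.85 pos [535.   90.  115.3] q [ 0.4   0.92  1.47 -0.88  1.48  0.92] F [0.7 0.4 0. ] w 53.8
phi now 84.4 tiltz [-0.075 -0.866 -0.495]
rotvec tool [ 0.001  0.006 -0.005] rows>= 1.0
shift in current axes [-0.7 -1.   7.8]  in target axes [-0.7 -0.9  7.8] len 8.0
depth z [0.1291 0.1493 0.1526]
blue circle [533.6  96.3] d 58.6 rect [533.5  91.6] [28.6 57.2] 89.4
[535.26576349  90.16319503 115.78625457]
in carrier x -29.0 27.5 y 74.3 104.0
```

View pics/t23.png

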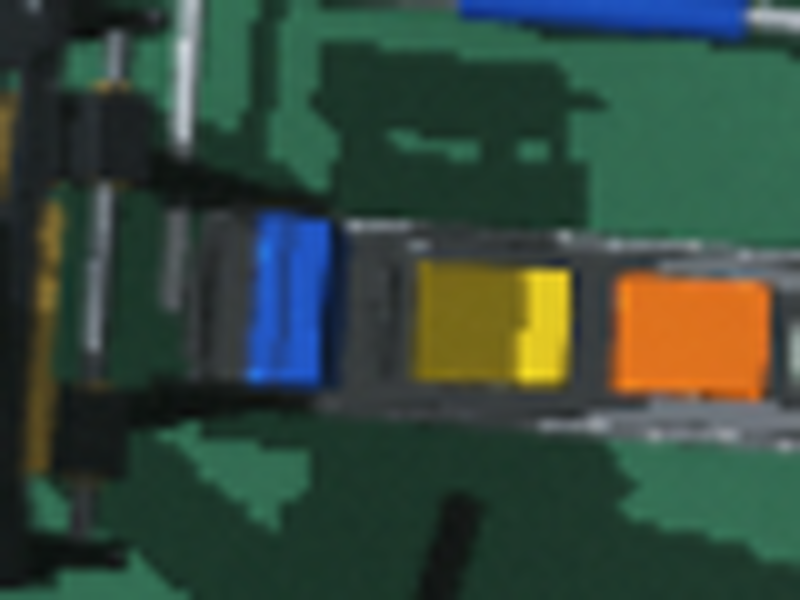

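View pics/w23.png

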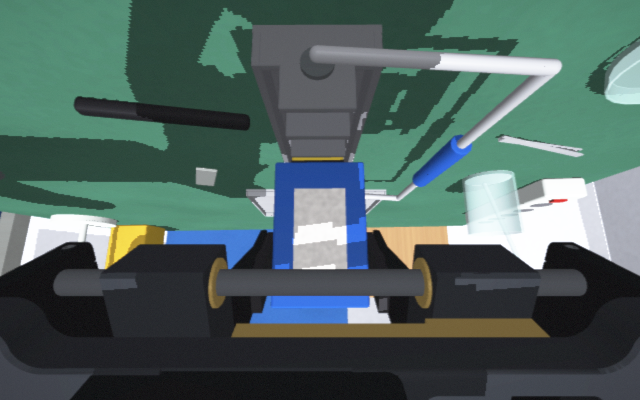

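```bash
python3 go.py 533.2 80 113 85 -59; python3 -m inch '[{"ax":0,"ay":0.02,"az":-0.005,"dx":0,"dy":0,"dz":0,"gripper":25},{"ax":0,"ay":0,"az":0,"dx":-2,"dy":-1.2,"dz":5,"gripper":25},{"ax":0,"ay":0,"az":0,"dx":-2,"dy":0,"dz":4,"gripper":25},{"ax":0,"ay":0,"az":0,"dx":0,"dy":0,"dz":0,"gripper":25},{"ax":0,"ay":0,"az":0,"dx":0,"dy":0,"dz":0,"gripper":25}]';python3 go.py 533.2 80 113 85 -59
python3 btop.py blue .147
python3 - <<'E'
from meas import *
c=cam("wrist"); save(c["img"],"w24.png",(200,0,440,320),2)
c=cam("top"); save(c["img"],"t24.png",(260,180,340,240),10)
E
```

```text
t 51.0 pos [535.4  90.3 116.1] q [ 0.4   0.92  1.47 -0.88  1.48  0.93] F [-0.1 -0.4 -0.6] w 53.7
phi now 84.2 tiltz [-0.073 -0.865 -0.496]
rotvec tool [ 0.002  0.022 -0.007] rows>= 1.0
shift in current axes [-2.5 -1.3 10.6]  in target axes [-2.8 -1.3 10.6] len 11.0
time: 51.5
position: [0.5326, 0.0803, 0.1134]
tool_rot: [0.641, 0.588, -0.364, 0.334]
ft_force: [0.4, -0.5, -0.7]
grip_width: 0.0537
t 51.5 pos [532.6  80.3 113.4] q [ 0.38  0.91  1.5  -0.88  1.45  0.92] F [ 0.4 -0.5 -0.7] w 53.7
phi now 85.0 tiltz [-0.074 -0.855 -0.513]
rotvec tool [0.001 0.002 0.   ] rows>= 1.0
shift in current axes [0.2 0.7 0.4]  in target axes [0.2 0.7 0.4] len 1.0
depth z [0.1211 0.1477 0.1507]
blue circle [531.8  85.1] d 58.1 rect [531.7  83.5] [25.3 53.9] 89.4
[532.64589748  80.50715329 113.33321155]
in carrier x -29.5 25.8 y 66.4 92.9
```

View pics/t24.png

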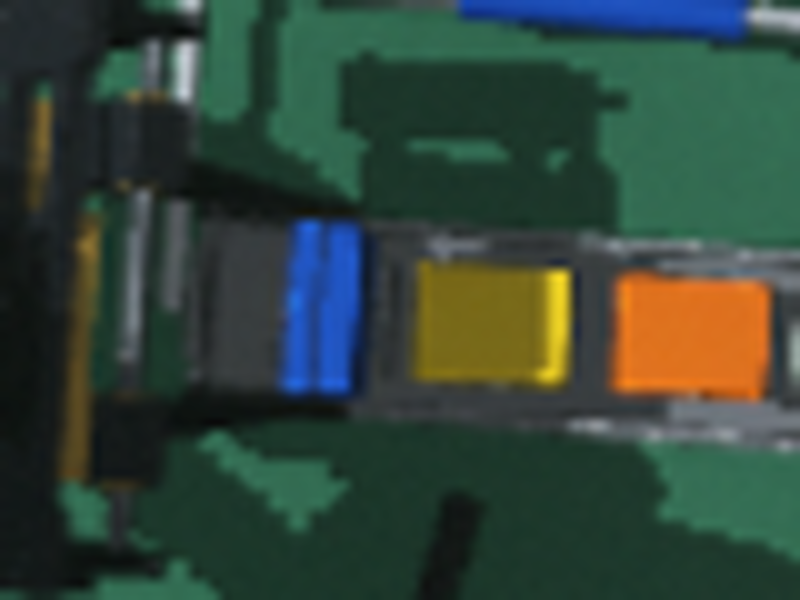

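View pics/w24.png

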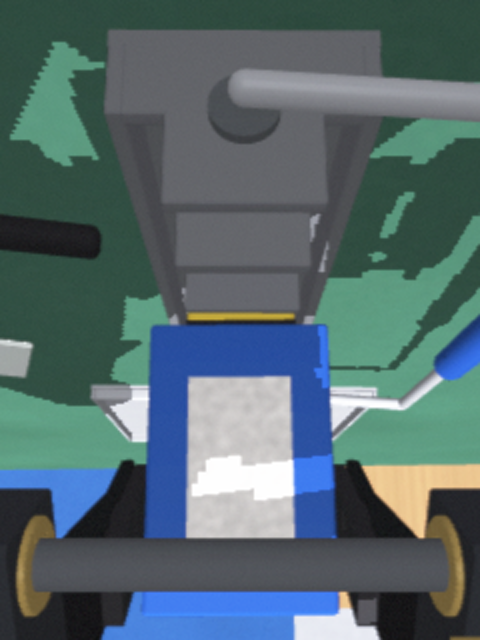

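```bash
python3 -m inch '[{"ax":0,"ay":0,"az":0,"dx":8.6,"dy":1,"dz":5.1,"gripper":25},{"ax":0,"ay":0,"az":0,"dx":6.8,"dy":0,"dz":4.1,"gripper":25},{"ax":0,"ay":0,"az":0,"dx":0,"dy":0,"dz":0,"gripper":25},{"ax":0,"ay":0,"az":0,"dx":0,"dy":0,"dz":0,"gripper":25}]';python3 go.py 533.5 80.3 56 85 -59
python3 btop.py blue .129
python3 - <<'E'
from meas import *
c=cam("wrist"); save(c["img"],"w25.png",(200,0,440,320),2)
E
```

```text
time: 52.05
position: [0.5334, 0.0805, 0.0947]
tool_rot: [0.641, 0.588, -0.364, 0.333]
ft_force: [0.2, -0.0, -1.3]
grip_width: 0.0537
t 52.05 pos [533.4  80.5  94.7] q [ 0.38  0.94  1.49 -0.88  1.43  0.94] F [ 0.2 -0.  -1.3] w 53.7
phi now 85.2 tiltz [-0.074 -0.855 -0.513]
rotvec tool [0.001 0.003 0.002] rows>= 1.0
shift in current axes [33.1  0.2 20.1]  in target axes [33.1  0.1 20.1] len 39.0
depth z [0.0907 0.1291 0.132 ]
blue circle [532.3  85. ] d 58.0 rect [532.1  83. ] [27.3 55.8] 85.3
[533.54827612  80.55750368  95.12875225]
in carrier x -29.2 26.7 y 65.6 92.9
```

View pics/w25.png

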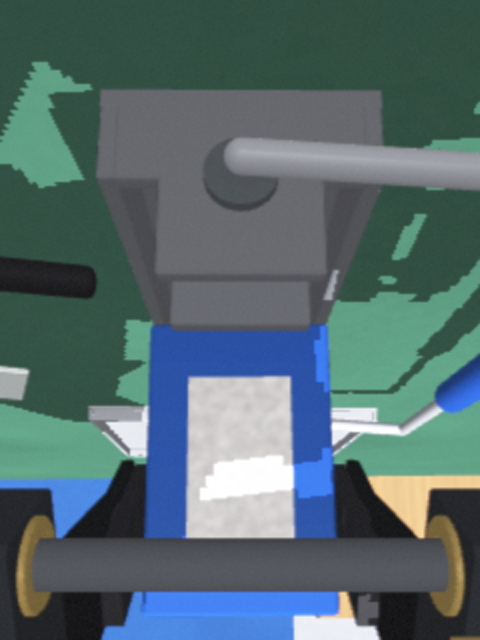

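```bash
python3 -m inch '[{"ax":0,"ay":0,"az":0,"dx":6.8,"dy":0,"dz":4.1,"gripper":25},{"ax":0,"ay":0,"az":0,"dx":6.8,"dy":0,"dz":4.1,"gripper":25},{"ax":0,"ay":0,"az":0,"dx":0,"dy":0,"dz":0,"gripper":25},{"ax":0,"ay":0,"az":0,"dx":0,"dy":0,"dz":0,"gripper":25}]';python3 go.py 533.5 80.3 56 85 -59;python3 -m inch '[{"ax":0,"ay":0,"az":0,"dx":6.8,"dy":0,"dz":4.1,"gripper":25},{"ax":0,"ay":0,"az":0,"dx":5.1,"dy":0,"dz":3.1,"gripper":25},{"ax":0,"ay":0,"az":0,"dx":0,"dy":0,"dz":0,"gripper":25},{"ax":0,"ay":0,"az":0,"dx":0,"dy":0,"dz":0,"gripper":25}]';python3 go.py 533.5 80.3 56 85 -59
```

```text
time: 52.55
position: [0.5335, 0.0807, 0.0789]
tool_rot: [0.641, 0.588, -0.364, 0.333]
ft_force: [-1.1, 1.1, -1.3]
grip_width: 0.0539
t 52.55 pos [533.5  80.7  78.9] q [ 0.38  0.96  1.49 -0.89  1.42  0.96] F [-1.1  1.1 -1.3] w 53.9
phi now 85.1 tiltz [-0.074 -0.855 -0.514]
rotvec tool [0.001 0.002 0.001] rows>= 1.0
shift in current axes [19.4  0.1 12.1]  in target axes [19.4  0.1 12.1] len 23.0
time: 52.95
position: [0.5339, 0.0808, 0.0647]
tool_rot: [0.641, 0.588, -0.363, 0.333]
ft_force: [0.7, 2.9, -3.0]
grip_width: 0.0535
t 52.95 pos [533.9  80.8  64.7] q [ 0.38  0.98  1.49 -0.89  1.41  0.97] F [ 0.7  2.9 -3. ] w 53.5
phi now 85.1 tiltz [-0.073 -0.854 -0.515]
rotvec tool [0.002 0.    0.001] rows>= 1.0
shift in current axes [ 7.2 -0.3  5. ]  in target axes [ 7.2 -0.3  5. ] len 9.0
```

```bash
python3 -m inch '[{"ax":0,"ay":0,"az":0,"dx":4.9,"dy":0,"dz":1.6,"gripper":25},{"ax":0,"ay":0,"az":0,"dx":2.6,"dy":0,"dz":1.6,"gripper":25},{"ax":0,"ay":0,"az":0,"dx":0,"dy":0,"dz":0,"gripper":25},{"ax":0,"ay":0,"az":0,"dx":0,"dy":0,"dz":0,"gripper":25}]';python3 go.py 533.5 80.3 56 85 -59
python3 btop.py blue .090
```

```text
time: 53.35
position: [0.5334, 0.0812, 0.0574]
tool_rot: [0.641, 0.588, -0.364, 0.334]
ft_force: [-0.6, 0.5, -1.5]
grip_width: 0.0534
t 53.35 pos [533.4  81.2  57.4] q [ 0.38  1.    1.49 -0.89  1.4   0.98] F [-0.6  0.5 -1.5] w 53.4
phi now 85.1 tiltz [-0.075 -0.856 -0.512]
rotvec tool [0.    0.003 0.001] rows>= 1.0
shift in current axes [0.8 0.2 1.5]  in target axes [0.8 0.2 1.5] len 2.0
depth z [0.0509 0.0916 0.0949]
blue circle [531.8  83.5] d 57.8 rect [532.   85.3] [25.2 54.9] 84.2
[533.4726335   81.15441611  57.56502059]
in carrier x -29.0 25.6 y 68.7 94.2
```

Down further until it touches.

```bash
python3 -m inch '[{"ax":0,"ay":0,"az":0,"dx":1.3,"dy":0,"dz":0.8,"gripper":25},{"ax":0,"ay":0,"az":0,"dx":0,"dy":0,"dz":0,"gripper":25},{"ax":0,"ay":0,"az":0,"dx":0,"dy":0,"dz":0,"gripper":25}]';python3 go.py 533.5 80.3 56 85 -59;python3 -m inch '[{"ax":0,"ay":0,"az":0,"dx":1.3,"dy":0,"dz":0.8,"gripper":25},{"ax":0,"ay":0,"az":0,"dx":0,"dy":0,"dz":0,"gripper":25},{"ax":0,"ay":0,"az":0,"dx":0,"dy":0,"dz":0,"gripper":25}]';python3 go.py 533.5 80.3 56 85 -59
```

```text
time: 53.7
position: [0.5337, 0.0813, 0.0561]
tool_rot: [0.641, 0.588, -0.364, 0.334]
ft_force: [0.2, -1.1, -1.1]
grip_width: 0.0535
t 53.7 pos [533.7  81.3  56.1] q [ 0.38  1.    1.48 -0.89  1.4   0.98] F [ 0.2 -1.1 -1.1] w 53.5
phi now 85.1 tiltz [-0.074 -0.855 -0.513]
rotvec tool [0.001 0.003 0.   ] rows>= 1.0
shift in current axes [-0.5 -0.1  0.9]  in target axes [-0.5 -0.1  0.9] len 1.0
time: 54.0
position: [0.5338, 0.0814, 0.0553]
tool_rot: [0.641, 0.588, -0.364, 0.334]
ft_force: [0.2, 1.3, 2.8]
grip_width: 0.0539
t 54.0 pos [533.8  81.4  55.3] q [ 0.38  1.    1.48 -0.89  1.4   0.99] F [0.2 1.3 2.8] w 53.9
phi now 85.0 tiltz [-0.073 -0.856 -0.512]
rotvec tool [ 0.001  0.004 -0.   ] rows>= 1.0
shift in current axes [-1.2 -0.2  0.6]  in target axes [-1.2 -0.2  0.6] len 1.0
```

```bash
python3 -m inch '[{"ax":0,"ay":0,"az":0,"dx":0,"dy":0,"dz":0,"gripper":85},{"ax":0,"ay":0,"az":0,"dx":0,"dy":0,"dz":0,"gripper":85},{"ax":0,"ay":0,"az":0,"dx":0,"dy":0,"dz":0,"gripper":85},{"ax":0,"ay":0,"az":0,"dx":0,"dy":0,"dz":-25,"gripper":85},{"ax":0,"ay":0,"az":0,"dx":0,"dy":0,"dz":-40,"gripper":85},{"ax":0,"ay":0,"az":0,"dx":-20,"dy":0,"dz":-40,"gripper":85},{"ax":0,"ay":0,"az":0,"dx":-35,"dy":0,"dz":-20,"gripper":85},{"ax":0,"ay":0,"az":0,"dx":0,"dy":0,"dz":0,"gripper":85}]';python3 go.py 590 267 200 180 0
python3 - <<'E'
from meas import *
c=cam("wrist"); save(c["img"],"w26.png")
c=cam("top"); save(c["img"],"t26.png",(200,130,400,280),4)
E
```

```text
time: 54.8
position: [0.543, 0.162, 0.1708]
tool_rot: [0.643, 0.587, -0.359, 0.336]
ft_force: [0.2, -0.3, -0.2]
grip_width: 0.0742
t 54.8 pos [543.  162.  170.8] q [ 0.49  0.87  1.34 -0.81  1.63  0.83] F [ 0.2 -0.3 -0.2] w 74.2
phi now 84.3 tiltz [-0.067 -0.854 -0.516]
rotvec tool [-0.837  0.783 -1.497] rows>= 13.0
shift in current axes [  31.3   38.3 -107.8]  in target axes [-47.  105.  -29.2] len 119.0
```

View pics/w26.png

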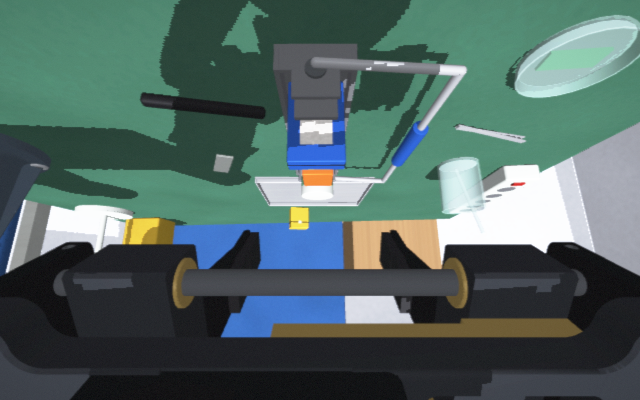

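View pics/t26.png

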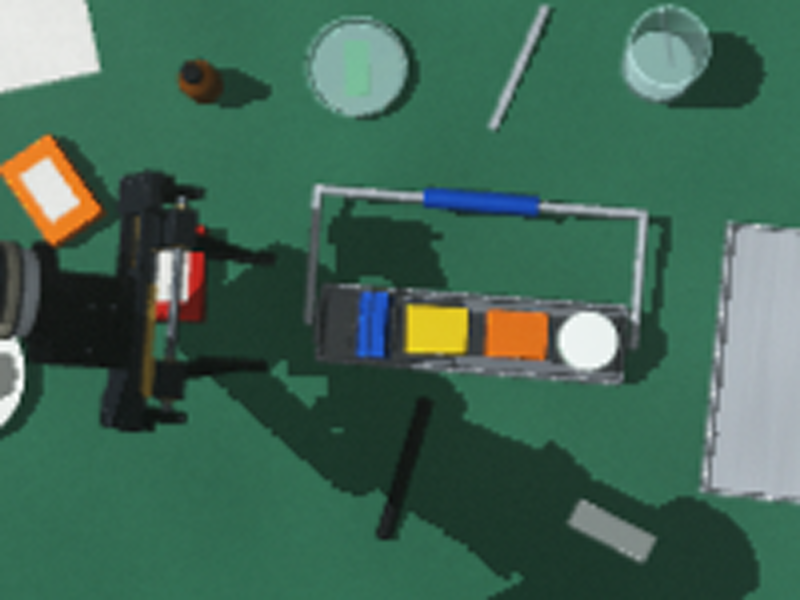

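```bash
python3 -m inch '[{"ax":0,"ay":0.149,"az":0,"dx":-30,"dy":0,"dz":-15,"gripper":85},{"ax":0,"ay":0.149,"az":0,"dx":0,"dy":0,"dz":0,"gripper":85},{"ax":0,"ay":0.149,"az":0,"dx":0,"dy":0,"dz":0,"gripper":85},{"ax":0,"ay":0.149,"az":0,"dx":0,"dy":0,"dz":0,"gripper":85},{"ax":0,"ay":0.149,"az":0,"dx":0,"dy":0,"dz":0,"gripper":85},{"ax":0,"ay":0.149,"az":0,"dx":0,"dy":0,"dz":0,"gripper":85},{"ax":0,"ay":0.13,"az":0,"dx":0,"dy":0,"dz":0,"gripper":85},{"ax":0,"ay":0,"az":-0.149,"dx":0,"dy":0,"dz":0,"gripper":85}]';python3 -m inch '[{"ax":0,"ay":0,"az":-0.149,"dx":0,"dy":0,"dz":0,"gripper":85},{"ax":0,"ay":0,"az":-0.149,"dx":0,"dy":0,"dz":0,"gripper":85},{"ax":0,"ay":0,"az":-0.149,"dx":0,"dy":0,"dz":0,"gripper":85},{"ax":0,"ay":0,"az":-0.149,"dx":0,"dy":0,"dz":0,"gripper":85},{"ax":0,"ay":0,"az":-0.149,"dx":0,"dy":0,"dz":0,"gripper":85},{"ax":0,"ay":0,"az":-0.149,"dx":0,"dy":0,"dz":0,"gripper":85},{"ax":0,"ay":0,"az":-0.149,"dx":0,"dy":0,"dz":0,"gripper":85},{"ax":0,"ay":0,"az":-0.149,"dx":0,"dy":0,"dz":0,"gripper":85}]';python3 -m inch '[{"ax":0,"ay":0,"az":-0.149,"dx":0,"dy":0,"dz":0,"gripper":85},{"ax":0,"ay":0,"az":-0.149,"dx":0,"dy":0,"dz":0,"gripper":85},{"ax":0,"ay":0,"az":0,"dx":0,"dy":0,"dz":0,"gripper":85}]';python3 go.py 592 267 180 178 20
python3 - <<'E'
from meas import *
c=cam("top"); H=hsv(c); save(c["img"],"t27.png",(180,130,300,240),6)
cen(c,box(red(H),(225,180,262,218)),.022,"red")
P=cloud(c); print("dropper",onplane(c,250.,151.,.035).round(3)); m=(P[...,2]>.03)&(P[...,2]<.09); m=box(m,(238,140,265,165)); print(P[m].min(0),P[m].max(0))
E
```

```text
time: 55.7
position: [0.5393, 0.1542, 0.1981]
tool_rot: [0.686, 0.728, -0.003, 0.001]
ft_force: [-0.3, 0.1, 1.1]
grip_width: 0.0737
time: 56.5
position: [0.539, 0.1572, 0.1971]
tool_rot: [0.155, 0.988, -0.004, -0.002]
ft_force: [-0.1, -0.2, -0.2]
grip_width: 0.0737
time: 56.8
position: [0.5391, 0.1572, 0.1973]
tool_rot: [0.01, 1.0, -0.004, -0.002]
ft_force: [1.1, -0.5, -0.4]
grip_width: 0.0739
t 56.8 pos [539.1 157.2 197.3] q [ 0.09  0.48  1.62 -0.01  1.06 -1.46] F [ 1.1 -0.5 -0.4] w 73.9
phi now 178.9 tiltz [-0.005 -0.008 -1.   ]
rotvec tool [-0.011  0.345  0.014] rows>= 3.0
shift in current axes [-50.9 110.9  16.2]  in target axes [-52.  111.6  -0.5] len 123.0
red circle [624.4 289.5] d 0.0 rect [624.4 289.5] [0. 0.] 0.0
dropper [0.745 0.237 0.035]
[0.73384596 0.22303667 0.0323405 ] [0.76368786 0.25274005 0.07371757]
```

View pics/t27.png

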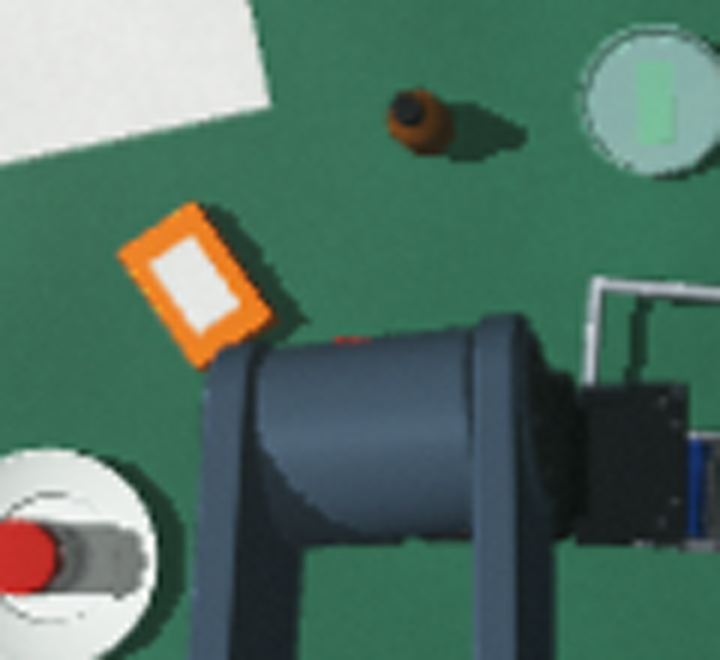

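```bash
python3 - <<'E'
from meas import *
s=cam("side"); H=hsv(s); save(s["img"],"s27.png",(220,200,420,360),4)
P=cloud(s)
m=box(red(H),(270,260,345,320))
m2=m&(P[...,2]>.017)
m3=cv2.morphologyEx((m2*255).astype(np.uint8),cv2.MORPH_CLOSE,np.ones((9,9)))>0
cen(s,m3,.022,"red top side")
E
```

```text
red top side circle [583.2 268.3] d 96.9 rect [583.7 269. ] [59.1 83.1] 87.5
```

View pics/s27.png

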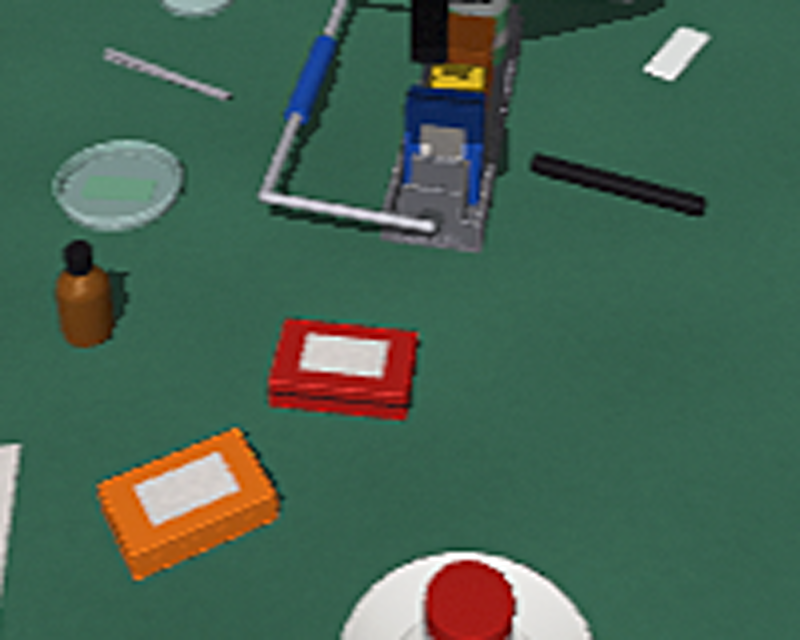

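```bash
python3 -m inch '[{"ax":-0.007,"ay":0.13,"az":0.02,"dx":0,"dy":0,"dz":0,"gripper":85},{"ax":0,"ay":0.13,"az":0,"dx":0,"dy":0,"dz":0,"gripper":85},{"ax":0,"ay":0.13,"az":0,"dx":0,"dy":0,"dz":0,"gripper":85},{"ax":0,"ay":0.13,"az":0,"dx":0,"dy":0,"dz":0,"gripper":85},{"ax":0,"ay":0,"az":0,"dx":-15,"dy":37,"dz":0,"gripper":85},{"ax":0,"ay":0,"az":0,"dx":-15,"dy":37,"dz":0,"gripper":85},{"ax":0,"ay":0,"az":0,"dx":-15,"dy":37,"dz":0,"gripper":85},{"ax":0,"ay":0,"az":0,"dx":0,"dy":0,"dz":0,"gripper":85}]';python3 go.py 592.5 266 50 177.5 30
```

```text
time: 57.7
position: [0.5834, 0.2713, 0.1737]
tool_rot: [0.018, 0.966, 0.004, -0.258]
ft_force: [0.2, -0.7, 0.3]
grip_width: 0.0736
t 57.7 pos [583.4 271.3 173.7] q [ 0.2   0.84  1.05  0.12  1.77 -1.34] F [ 0.2 -0.7  0.3] w 73.6
phi now 177.8 tiltz [-0.498  0.017 -0.867]
rotvec tool [-0.005  0.002  0.005] rows>= 1.0
shift in current axes [-69.7  -4.7 102.7]  in target axes [-69.9  -4.9 102.5] len 124.0
```

```bash
python3 -m inch '[{"ax":-0.005,"ay":0.002,"az":0.005,"dx":-18,"dy":-2,"dz":26,"gripper":85},{"ax":0,"ay":0,"az":0,"dx":-18,"dy":-2,"dz":26,"gripper":85},{"ax":0,"ay":0,"az":0,"dx":-18,"dy":-1,"dz":26,"gripper":85},{"ax":0,"ay":0,"az":0,"dx":-16,"dy":0,"dz":24,"gripper":85},{"ax":0,"ay":0,"az":0,"dx":0,"dy":0,"dz":0,"gripper":85},{"ax":0,"ay":0,"az":0,"dx":0,"dy":0,"dz":0,"gripper":85}]';python3 go.py 592.5 266 8 177.5 30
python3 - <<'E'
from meas import *
c=cam("side"); save(c["img"],"s28.png",(250,200,400,330),5)
E
```

```text
time: 58.3
position: [0.5926, 0.2609, 0.0532]
tool_rot: [0.023, 0.966, 0.005, -0.259]
ft_force: [-0.4, 0.5, 0.8]
grip_width: 0.0737
t 58.3 pos [592.6 260.9  53.2] q [ 0.19  0.98  1.08  0.11  1.59 -1.36] F [-0.4  0.5  0.8] w 73.7
phi now 177.3 tiltz [-0.5    0.022 -0.866]
rotvec tool [ 0.    -0.001 -0.003] rows>= 1.0
shift in current axes [-22.3   5.2  39.3]  in target axes [-22.3   5.1  39.3] len 45.0
```

View pics/s28.png

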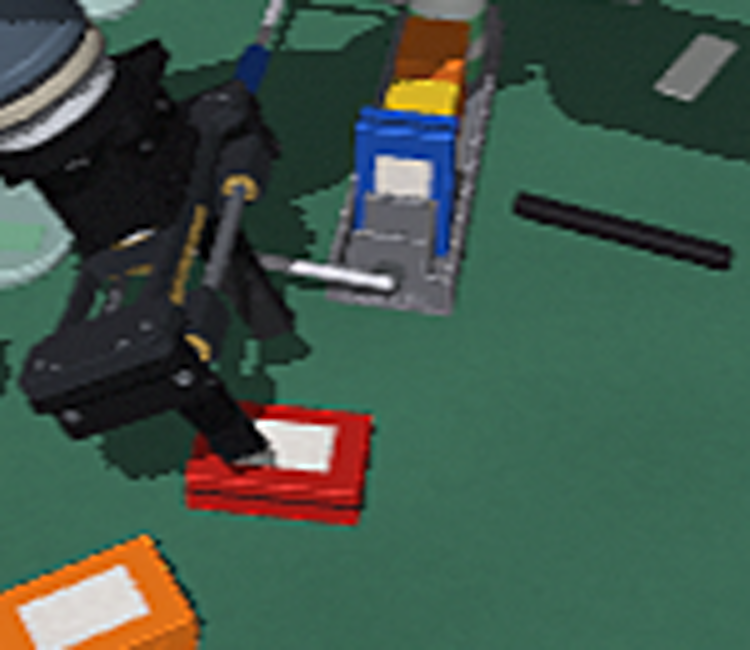

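```bash
python3 -m inch '[{"ax":0,"ay":0,"az":0,"dx":0,"dy":6,"dz":0,"gripper":85},{"ax":0,"ay":0,"az":0,"dx":-8,"dy":0,"dz":14,"gripper":85},{"ax":0,"ay":0,"az":0,"dx":0,"dy":0,"dz":0,"gripper":85},{"ax":0,"ay":0,"az":0,"dx":0,"dy":0,"dz":0,"gripper":85}]';python3 go.py 592.5 266.5 8 177.5 30
python3 - <<'E'
from meas import *
c=cam("side"); save(c["img"],"s29.png",(250,230,400,330),5)
E
```

```text
time: 58.75
position: [0.5928, 0.2676, 0.0368]
tool_rot: [0.022, 0.966, 0.005, -0.259]
ft_force: [0.0, -0.7, 0.4]
grip_width: 0.0736
t 58.75 pos [592.8 267.6  36.8] q [ 0.2   1.    1.08  0.12  1.57 -1.36] F [ 0.  -0.7  0.4] w 73.6
phi now 177.4 tiltz [-0.5    0.021 -0.866]
rotvec tool [-0.    -0.    -0.001] rows>= 1.0
shift in current axes [-14.2  -1.1  25. ]  in target axes [-14.2  -1.1  25. ] len 29.0
```

View pics/s29.png

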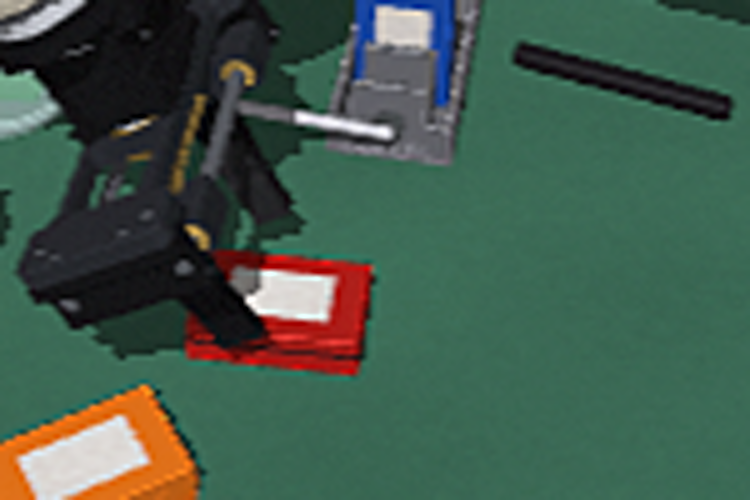

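```bash
python3 -m inch '[{"ax":0,"ay":0,"az":0,"dx":-7,"dy":0,"dz":12,"gripper":85},{"ax":0,"ay":0,"az":0,"dx":-7,"dy":0,"dz":12,"gripper":85},{"ax":0,"ay":0,"az":0,"dx":0,"dy":0,"dz":0,"gripper":85},{"ax":0,"ay":0,"az":0,"dx":0,"dy":0,"dz":0,"gripper":85}]';python3 go.py 592.5 266.5 8 177.5 30
python3 - <<'E'
from meas import *
c=cam("side"); save(c["img"],"s30.png",(250,230,400,330),5)
E
```

```text
time: 59.2
position: [0.5928, 0.2673, 0.0083]
tool_rot: [0.022, 0.966, 0.005, -0.259]
ft_force: [0.8, 0.2, -0.3]
grip_width: 0.0741
t 59.2 pos [592.8 267.3   8.3] q [ 0.2   1.04  1.08  0.12  1.54 -1.36] F [ 0.8  0.2 -0.3] w 74.1
phi now 177.4 tiltz [-0.5    0.022 -0.865]
rotvec tool [-0.    -0.001 -0.002] rows>= 1.0
shift in current axes [ 0.1 -0.8  0.4]  in target axes [ 0.1 -0.8  0.4] len 1.0
```

View pics/s30.png

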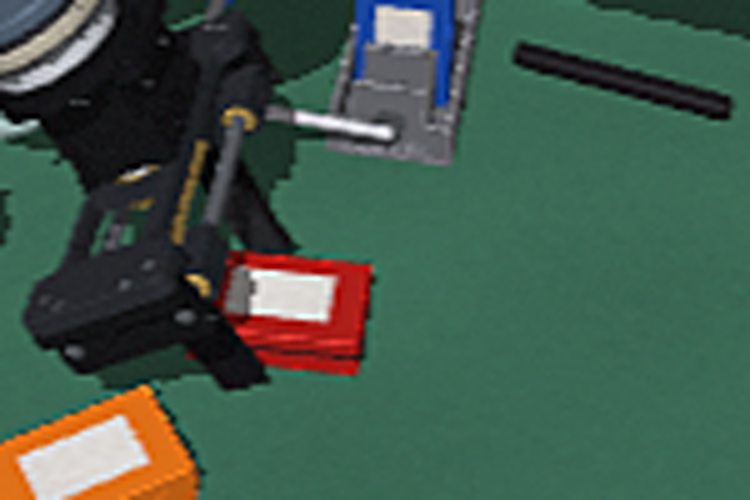

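```bash
python3 -m inch '[{"ax":0,"ay":0,"az":0,"dx":0,"dy":0,"dz":0,"gripper":25},{"ax":0,"ay":0,"az":0,"dx":0,"dy":0,"dz":0,"gripper":25},{"ax":0,"ay":0,"az":0,"dx":0,"dy":0,"dz":0,"gripper":25},{"ax":0,"ay":0,"az":0,"dx":0,"dy":0,"dz":0,"gripper":25},{"ax":0,"ay":0,"az":0,"dx":0,"dy":0,"dz":0,"gripper":25},{"ax":0,"ay":0,"az":0,"dx":0,"dy":0,"dz":0,"gripper":25}]' 35;python3 go.py 592.5 266.5 8 177.5 30;python3 -m inch '[{"ax":0,"ay":0,"az":0,"dx":10,"dy":0,"dz":-17,"gripper":25},{"ax":0,"ay":0,"az":0,"dx":20,"dy":0,"dz":-34,"gripper":25},{"ax":0,"ay":0,"az":0,"dx":20,"dy":0,"dz":-34,"gripper":25},{"ax":0,"ay":0,"az":0,"dx":20,"dy":0,"dz":-34,"gripper":25},{"ax":0,"ay":0,"az":0,"dx":20,"dy":0,"dz":-34,"gripper":25},{"ax":0,"ay":0,"az":0,"dx":0,"dy":0,"dz":0,"gripper":25}]'
python3 -m inch '[{"ax":0,"ay":-0.13,"az":0,"dx":0,"dy":0,"dz":0,"gripper":25},{"ax":0,"ay":-0.13,"az":0,"dx":0,"dy":0,"dz":0,"gripper":25},{"ax":0,"ay":-0.13,"az":0,"dx":0,"dy":0,"dz":0,"gripper":25},{"ax":0,"ay":-0.13,"az":0,"dx":0,"dy":0,"dz":0,"gripper":25},{"ax":0,"ay":0,"az":0.149,"dx":0,"dy":0,"dz":0,"gripper":25},{"ax":0,"ay":0,"az":0.149,"dx":0,"dy":0,"dz":0,"gripper":25},{"ax":0,"ay":0,"az":0.149,"dx":0,"dy":0,"dz":0,"gripper":25},{"ax":0,"ay":0,"az":0.149,"dx":0,"dy":0,"dz":0,"gripper":25}]';python3 -m inch '[{"ax":0,"ay":0,"az":0.149,"dx":0,"dy":0,"dz":0,"gripper":25},{"ax":0,"ay":0,"az":0.149,"dx":0,"dy":0,"dz":0,"gripper":25},{"ax":0,"ay":0,"az":0.149,"dx":0,"dy":0,"dz":0,"gripper":25},{"ax":0,"ay":0,"az":0.149,"dx":0,"dy":0,"dz":0,"gripper":25},{"ax":0,"ay":0,"az":0.149,"dx":0,"dy":0,"dz":0,"gripper":25},{"ax":0,"ay":0,"az":0.149,"dx":0,"dy":0,"dz":0,"gripper":25},{"ax":0,"ay":0,"az":0.12,"dx":0,"dy":0,"dz":0,"gripper":25},{"ax":0,"ay":0,"az":0,"dx":0,"dy":0,"dz":0,"gripper":25}]';python3 go.py 536 124 200 85 0
```

```text
time: 59.85
position: [0.5938, 0.2674, 0.0099]
tool_rot: [0.022, 0.966, 0.005, -0.258]
ft_force: [0.3, -0.9, 2.4]
grip_width: 0.0539
t 59.85 pos [593.8 267.4   9.9] q [ 0.2   1.03  1.08  0.12  1.54 -1.36] F [ 0.3 -0.9  2.4] w 53.9
phi now 177.4 tiltz [-0.498  0.022 -0.867]
rotvec tool [-0.     0.002 -0.002] rows>= 1.0
shift in current axes [ 0.1 -0.9  2.2]  in target axes [ 0.1 -0.9  2.2] len 2.0
time: 60.45
position: [0.595, 0.2689, 0.1948]
tool_rot: [0.021, 0.968, 0.007, -0.252]
ft_force: [-0.3, -0.9, -1.4]
grip_width: 0.0537
time: 61.25
position: [0.5909, 0.2678, 0.187]
tool_rot: [0.318, 0.948, -0.001, -0.002]
ft_force: [1.0, 0.4, -1.2]
grip_width: 0.0537
time: 62.05
position: [0.5911, 0.2677, 0.1868]
tool_rot: [0.736, 0.677, -0.001, -0.001]
ft_force: [-0.7, 1.3, -0.5]
grip_width: 0.0537
t 62.05 pos [591.1 267.7 186.8] q [0.25 0.6  1.4  0.   1.14 0.34] F [-0.7  1.3 -0.5] w 53.7
phi now 85.2 tiltz [-0.004 -0.    -1.   ]
rotvec tool [-0.003  0.001  0.003] rows>= 1.0
shift in current axes [-147.9  -42.9  -12.9]  in target axes [-148.   -42.4  -13.2] len 155.0
```

```bash
python3 -m inch '[{"ax":0,"ay":0,"az":0.003,"dx":-37,"dy":-11,"dz":-3,"gripper":25},{"ax":0,"ay":0,"az":0,"dx":-37,"dy":-11,"dz":-3,"gripper":25},{"ax":0,"ay":0,"az":0,"dx":-37,"dy":-10,"dz":-3,"gripper":25},{"ax":0,"ay":0,"az":0,"dx":-36,"dy":-10,"dz":-3,"gripper":25},{"ax":0,"ay":-0.13,"az":0,"dx":0,"dy":0,"dz":0,"gripper":25},{"ax":0,"ay":-0.13,"az":0,"dx":0,"dy":0,"dz":0,"gripper":25},{"ax":0,"ay":-0.13,"az":0,"dx":0,"dy":0,"dz":0,"gripper":25},{"ax":0,"ay":-0.13,"az":0,"dx":0,"dy":0,"dz":0,"gripper":25}]';python3 -m inch '[{"ax":0,"ay":-0.13,"az":0,"dx":0,"dy":0,"dz":0,"gripper":25},{"ax":0,"ay":-0.13,"az":0,"dx":0,"dy":0,"dz":0,"gripper":25},{"ax":0,"ay":-0.13,"az":0,"dx":0,"dy":0,"dz":0,"gripper":25},{"ax":0,"ay":-0.13,"az":0,"dx":0,"dy":0,"dz":0,"gripper":25},{"ax":0,"ay":0,"az":0,"dx":0,"dy":0,"dz":0,"gripper":25},{"ax":0,"ay":0,"az":0,"dx":0,"dy":0,"dz":0,"gripper":25}]';python3 go.py 536.6 122 125 85 -59.5
python3 - <<'E'
from meas import *
c=cam("side"); save(c["img"],"s31.png",(200,100,450,300),3.2)
c=cam("top"); save(c["img"],"t31.png",(200,130,400,280),4)
E
```

```text
time: 62.85
position: [0.5377, 0.1248, 0.2002]
tool_rot: [0.712, 0.653, -0.191, 0.175]
ft_force: [-0.6, 0.1, -1.8]
grip_width: 0.0537
time: 63.45
position: [0.5371, 0.1252, 0.1983]
tool_rot: [0.639, 0.588, -0.367, 0.334]
ft_force: [-0.0, 0.3, -1.2]
grip_width: 0.0535
t 63.45 pos [537.1 125.2 198.3] q [ 0.44  0.81  1.4  -0.84  1.62  0.8 ] F [-0.   0.3 -1.2] w 53.5
phi now 85.6 tiltz [-0.077 -0.858 -0.507]
rotvec tool [-0.001  0.     0.005] rows>= 1.0
shift in current axes [61.6  0.1 40. ]  in target axes [61.5 -0.2 40. ] len 73.0
```

View pics/t31.png

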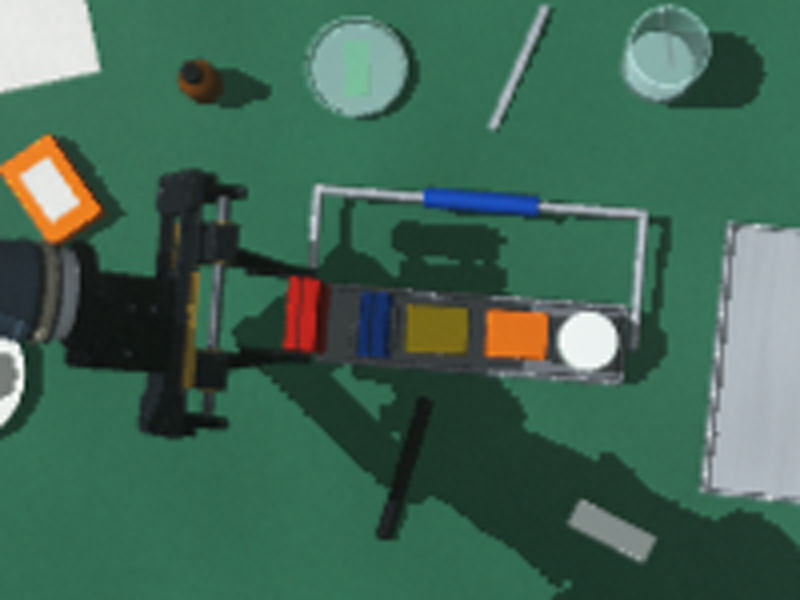

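```bash
python3 -m inch '[{"ax":0,"ay":0,"az":0.005,"dx":24,"dy":0,"dz":15,"gripper":25},{"ax":0,"ay":0,"az":0,"dx":24,"dy":0,"dz":15,"gripper":25},{"ax":0,"ay":0,"az":0,"dx":19,"dy":0,"dz":13,"gripper":25},{"ax":0,"ay":0,"az":0,"dx":0,"dy":0,"dz":0,"gripper":25},{"ax":0,"ay":0,"az":0,"dx":0,"dy":0,"dz":0,"gripper":25}]';python3 go.py 536.6 122 118 85 -59.5
sed -i 's/(270,185,310,235)/(262,185,310,235)/' btop.py
python3 btop.py red .150
python3 btop.py blue .089
python3 - <<'E'
from meas import *
c=cam("wrist"); save(c["img"],"w32.png",(200,0,440,320),2)
c=cam("top"); save(c["img"],"t32.png",(260,180,340,240),10)
E
```

```text
time: 64.05
position: [0.5377, 0.1211, 0.1212]
tool_rot: [0.642, 0.584, -0.366, 0.336]
ft_force: [-0.2, -0.5, -0.9]
grip_width: 0.0534
t 64.05 pos [537.7 121.1 121.2] q [ 0.44  0.92  1.42 -0.84  1.53  0.9 ] F [-0.2 -0.5 -0.9] w 53.4
phi now 84.4 tiltz [-0.076 -0.859 -0.506]
rotvec tool [-0.001  0.001 -0.005] rows>= 1.0
shift in current axes [ 3.1 -1.2  0.9]  in target axes [ 3.1 -1.2  0.9] len 3.0
depth z [0.1026 0.1522 0.1557]
red circle [536.6 124.3] d 59.1 rect [536.1 120.8] [29.7 56.9] 84.7
[538.04585817 121.42116836 121.59444501]
in carrier x -29.1 27.9 y 102.3 132.1
depth z [0.0835 0.0892 0.0926]
blue circle [532.3  84.2] d 55.2 rect [532.6  84.9] [24.8 53.2] 83.7
[538.13158669 121.6715881  121.6711691 ]
in carrier x -27.8 25.4 y 68.6 93.8
```

View pics/t32.png

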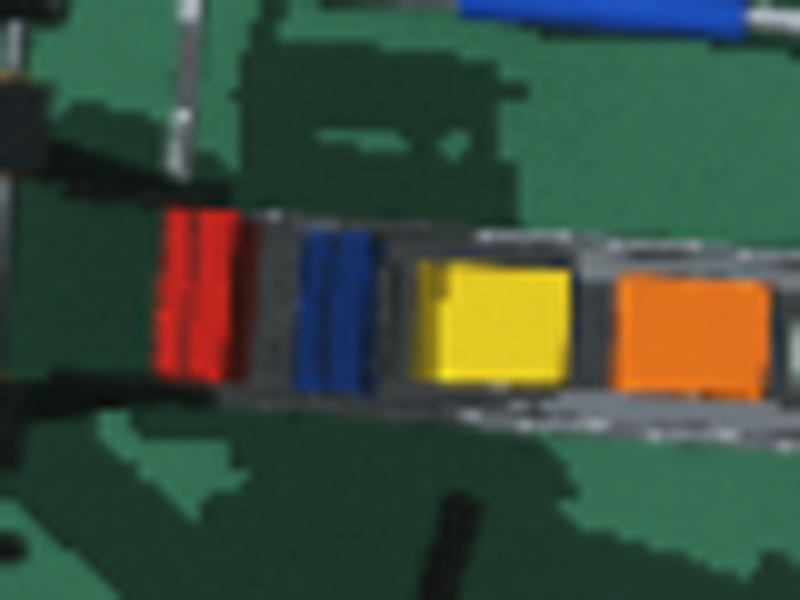

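View pics/w32.png

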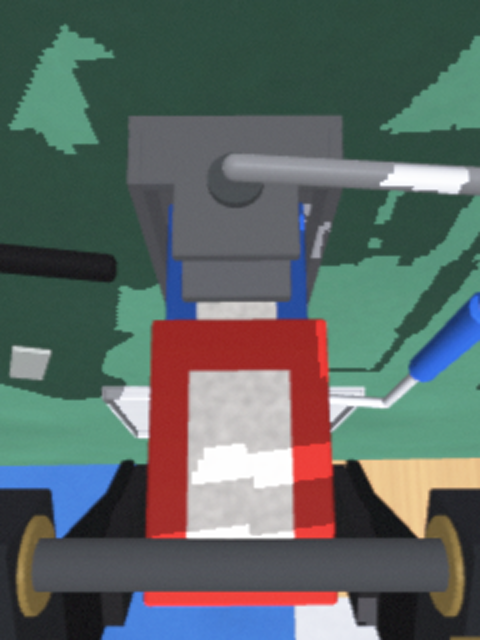

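```bash
python3 -m inch '[{"ax":0,"ay":0,"az":-0.006,"dx":0,"dy":-1.2,"dz":0,"gripper":25},{"ax":0,"ay":0,"az":0,"dx":-2.8,"dy":0,"dz":4.7,"gripper":25},{"ax":0,"ay":0,"az":0,"dx":0,"dy":0,"dz":0,"gripper":25},{"ax":0,"ay":0,"az":0,"dx":0,"dy":0,"dz":0,"gripper":25}]';python3 go.py 536.6 116 118 85 -59.5
python3 btop.py red .152
python3 - <<'E'
from meas import *
c=cam("wrist"); save(c["img"],"w33.png",(200,0,440,320),2)
E
```

```text
time: 64.65
position: [0.5354, 0.1161, 0.1197]
tool_rot: [0.639, 0.587, -0.367, 0.335]
ft_force: [0.2, 0.0, -0.8]
grip_width: 0.0534
t 64.65 pos [535.4 116.1 119.7] q [ 0.43  0.92  1.43 -0.85  1.52  0.9 ] F [ 0.2  0.  -0.8] w 53.4
phi now 85.3 tiltz [-0.077 -0.859 -0.506]
rotvec tool [-0.001  0.002  0.003] rows>= 1.0
shift in current axes [1.4 1.2 0.9]  in target axes [1.4 1.2 0.9] len 2.0
depth z [0.1058 0.1509 0.1544]
red circle [534.7 116. ] d 57.0 rect [535.2 116.1] [28.4 53.7] 89.4
[535.42989313 116.2401728  119.59973013]
in carrier x -28.6 25.8 y 96.7 126.2
```

View pics/w33.png

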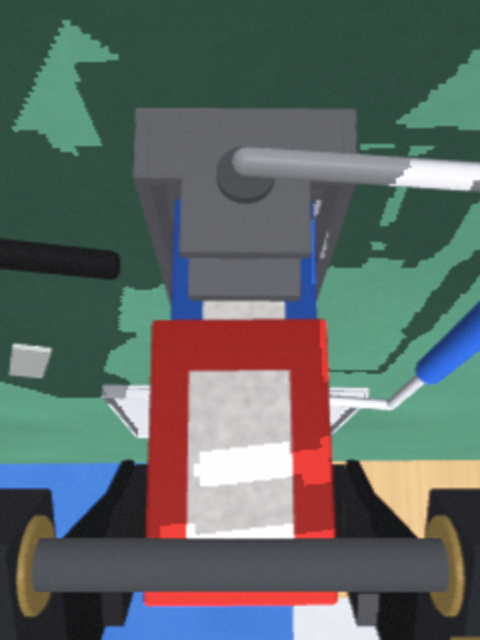

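```bash
python3 -m inch '[{"ax":0,"ay":0,"az":0.001,"dx":8.6,"dy":1.6,"dz":5.1,"gripper":25},{"ax":0,"ay":0,"az":0,"dx":8.6,"dy":0,"dz":5.1,"gripper":25},{"ax":0,"ay":0,"az":0,"dx":4.3,"dy":0,"dz":2.5,"gripper":25},{"ax":0,"ay":0,"az":0,"dx":0,"dy":0,"dz":0,"gripper":25},{"ax":0,"ay":0,"az":0,"dx":0,"dy":0,"dz":0,"gripper":25}]';python3 go.py 536.6 116 58 85 -59.5
python3 btop.py red .127
python3 - <<'E'
from meas import *
c=cam("wrist"); save(c["img"],"w34.png",(200,0,440,320),2)
E
```

```text
time: 65.25
position: [0.5369, 0.1161, 0.0943]
tool_rot: [0.639, 0.587, -0.368, 0.335]
ft_force: [0.6, -0.8, -0.9]
grip_width: 0.0538
t 65.25 pos [536.9 116.1  94.3] q [ 0.43  0.96  1.43 -0.85  1.5   0.93] F [ 0.6 -0.8 -0.9] w 53.8
phi now 85.3 tiltz [-0.077 -0.86  -0.505]
rotvec tool [-0.001  0.003  0.003] rows>= 1.0
shift in current axes [31.3 -0.1 18.4]  in target axes [31.2 -0.2 18.5] len 36.0
depth z [0.0845 0.1254 0.1292]
red circle [535.4 117.2] d 59.4 rect [536.  115.7] [29.  54.8] 89.2
[536.99529533 116.12367659  94.5556323 ]
in carrier x -28.6 27.2 y 97.6 126.5
```

View pics/w34.png

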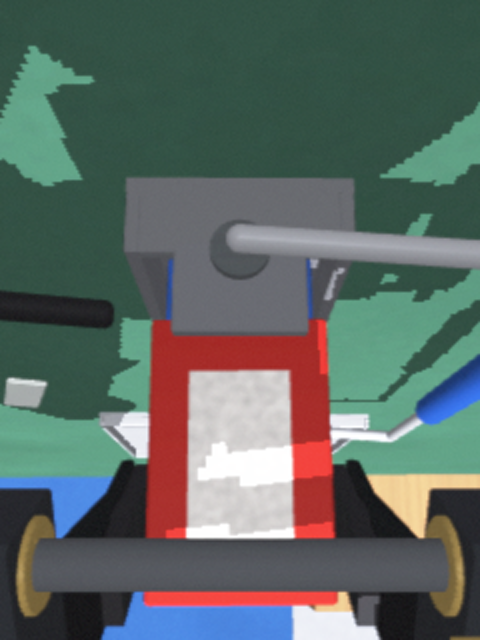

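```bash
python3 -m inch '[{"ax":0,"ay":0,"az":0,"dx":7.2,"dy":0,"dz":4.6,"gripper":25},{"ax":0,"ay":0,"az":0,"dx":6.8,"dy":0,"dz":4.1,"gripper":25},{"ax":0,"ay":0,"az":0,"dx":0,"dy":0,"dz":0,"gripper":25},{"ax":0,"ay":0,"az":0,"dx":0,"dy":0,"dz":0,"gripper":25}]';python3 go.py 536.6 116 58 85 -59.5;python3 -m inch '[{"ax":0,"ay":0,"az":0,"dx":6.8,"dy":0,"dz":4.1,"gripper":25},{"ax":0,"ay":0,"az":0,"dx":6.8,"dy":0,"dz":4.1,"gripper":25},{"ax":0,"ay":0,"az":0,"dx":0,"dy":0,"dz":0,"gripper":25},{"ax":0,"ay":0,"az":0,"dx":0,"dy":0,"dz":0,"gripper":25}]';python3 go.py 536.6 116 58 85 -59.5
```

```text
time: 65.75
position: [0.5367, 0.1158, 0.0776]
tool_rot: [0.639, 0.587, -0.367, 0.335]
ft_force: [0.3, 0.9, -2.0]
grip_width: 0.0535
t 65.75 pos [536.7 115.8  77.6] q [ 0.43  0.98  1.43 -0.85  1.48  0.94] F [ 0.3  0.9 -2. ] w 53.5
phi now 85.3 tiltz [-0.077 -0.859 -0.506]
rotvec tool [-0.002  0.002  0.002] rows>= 1.0
shift in current axes [17.  -0.1  9.7]  in target axes [16.9 -0.1  9.8] len 20.0
time: 66.15
position: [0.5368, 0.1159, 0.0613]
tool_rot: [0.639, 0.587, -0.367, 0.335]
ft_force: [0.4, 2.3, -3.0]
grip_width: 0.0536
t 66.15 pos [536.8 115.9  61.3] q [ 0.43  1.01  1.42 -0.85  1.46  0.96] F [ 0.4  2.3 -3. ] w 53.6
phi now 85.3 tiltz [-0.076 -0.859 -0.507]
rotvec tool [-0.001  0.001  0.002] rows>= 1.0
shift in current axes [ 2.9 -0.2  1.6]  in target axes [ 2.9 -0.2  1.6] len 3.0
```

```bash
python3 -m inch '[{"ax":0,"ay":0,"az":0,"dx":2.3,"dy":0,"dz":0.4,"gripper":25},{"ax":0,"ay":0,"az":0,"dx":0,"dy":0,"dz":0,"gripper":25},{"ax":0,"ay":0,"az":0,"dx":0,"dy":0,"dz":0,"gripper":25}]';python3 go.py 536.6 116 58 85 -59.5;python3 -m inch '[{"ax":0,"ay":0,"az":0,"dx":1.7,"dy":0,"dz":1,"gripper":25},{"ax":0,"ay":0,"az":0,"dx":0,"dy":0,"dz":0,"gripper":25},{"ax":0,"ay":0,"az":0,"dx":0,"dy":0,"dz":0,"gripper":25}]';python3 go.py 536.6 116 58 85 -59.5
```

```text
time: 66.45
position: [0.5367, 0.116, 0.0602]
tool_rot: [0.639, 0.586, -0.368, 0.335]
ft_force: [-0.8, 1.5, -1.7]
grip_width: 0.0534
t 66.45 pos [536.7 116.   60.2] q [ 0.43  1.01  1.42 -0.85  1.47  0.96] F [-0.8  1.5 -1.7] w 53.4
phi now 85.2 tiltz [-0.077 -0.86  -0.505]
rotvec tool [-0.002  0.003  0.002] rows>= 1.0
shift in current axes [ 1.9 -0.1  1.1]  in target axes [ 1.9 -0.1  1.2] len 2.0
time: 66.75
position: [0.5368, 0.1161, 0.0582]
tool_rot: [0.639, 0.587, -0.367, 0.335]
ft_force: [0.2, 0.6, -0.9]
grip_width: 0.0537
t 66.75 pos [536.8 116.1  58.2] q [ 0.43  1.01  1.42 -0.85  1.46  0.96] F [ 0.2  0.6 -0.9] w 53.7
phi now 85.2 tiltz [-0.077 -0.86  -0.505]
rotvec tool [-0.001  0.003  0.002] rows>= 1.0
shift in current axes [ 0.1 -0.2  0.2]  in target axes [ 0.1 -0.2  0.2] len 0.0
```

```bash
python3 -m inch '[{"ax":0,"ay":0,"az":0,"dx":1,"dy":0,"dz":0.6,"gripper":25},{"ax":0,"ay":0,"az":0,"dx":0,"dy":0,"dz":0,"gripper":25},{"ax":0,"ay":0,"az":0,"dx":0,"dy":0,"dz":0,"gripper":25}]';python3 go.py 536.6 116 58 85 -59.5
```

```text
time: 67.05
position: [0.5369, 0.1162, 0.0577]
tool_rot: [0.639, 0.586, -0.368, 0.336]
ft_force: [-0.8, 1.8, 2.3]
grip_width: 0.0534
t 67.05 pos [536.9 116.2  57.7] q [ 0.43  1.02  1.42 -0.85  1.46  0.97] F [-0.8  1.8  2.3] w 53.4
phi now 85.2 tiltz [-0.076 -0.86  -0.504]
rotvec tool [-0.001  0.004  0.002] rows>= 1.0
shift in current axes [-0.4 -0.3  0.1]  in target axes [-0.4 -0.3  0.1] len 0.0
```

Floor contact. Release and back out, then check everything.

```bash
python3 -m inch '[{"ax":0,"ay":0,"az":0,"dx":0,"dy":0,"dz":0,"gripper":85},{"ax":0,"ay":0,"az":0,"dx":0,"dy":0,"dz":0,"gripper":85},{"ax":0,"ay":0,"az":0,"dx":0,"dy":0,"dz":0,"gripper":85},{"ax":0,"ay":0,"az":0,"dx":0,"dy":0,"dz":-25,"gripper":85},{"ax":0,"ay":0,"az":0,"dx":0,"dy":0,"dz":-40,"gripper":85},{"ax":0,"ay":0,"az":0,"dx":-30,"dy":0,"dz":-40,"gripper":85},{"ax":0,"ay":0,"az":0,"dx":-40,"dy":0,"dz":-20,"gripper":85},{"ax":0,"ay":0,"az":0,"dx":-30,"dy":0,"dz":0,"gripper":85}]';python3 -m inch '[{"ax":0,"ay":0.149,"az":0,"dx":0,"dy":0,"dz":0,"gripper":70},{"ax":0,"ay":0.149,"az":0,"dx":0,"dy":0,"dz":0,"gripper":70},{"ax":0,"ay":0.149,"az":0,"dx":0,"dy":0,"dz":0,"gripper":70},{"ax":0,"ay":0.149,"az":0,"dx":0,"dy":0,"dz":0,"gripper":70},{"ax":0,"ay":0.149,"az":0,"dx":0,"dy":0,"dz":0,"gripper":70},{"ax":0,"ay":0.149,"az":0,"dx":0,"dy":0,"dz":0,"gripper":70},{"ax":0,"ay":0.13,"az":0,"dx":0,"dy":0,"dz":0,"gripper":70},{"ax":0,"ay":0,"az":0,"dx":0,"dy":0,"dz":0,"gripper":70}]';python3 go.py 540 -4 200 85 0
python3 - <<'E'
from meas import *
c=cam("top"); save(c["img"],"t35.png",(250,160,400,260),5.3)
c=cam("side"); save(c["img"],"s35.png",(260,150,420,290),4.5)
E
```

```text
time: 67.85
position: [0.5436, 0.1756, 0.2094]
tool_rot: [0.64, 0.587, -0.364, 0.337]
ft_force: [0.7, -0.1, 0.2]
grip_width: 0.0743
time: 68.65
position: [0.5421, 0.1702, 0.2072]
tool_rot: [0.739, 0.674, -0.007, 0.005]
ft_force: [-0.1, -0.5, 1.0]
grip_width: 0.0613
t 68.65 pos [542.1 170.2 207.2] q [ 0.12  0.47  1.59 -0.02  1.09  0.22] F [-0.1 -0.5  1. ] w 61.3
phi now 84.7 tiltz [-0.003 -0.016 -1.   ]
rotvec tool [-0.002  0.016 -0.005] rows>= 1.0
shift in current axes [-173.5   14.    10. ]  in target axes [-173.7   13.1    7.2] len 174.0
```

View pics/t35.png

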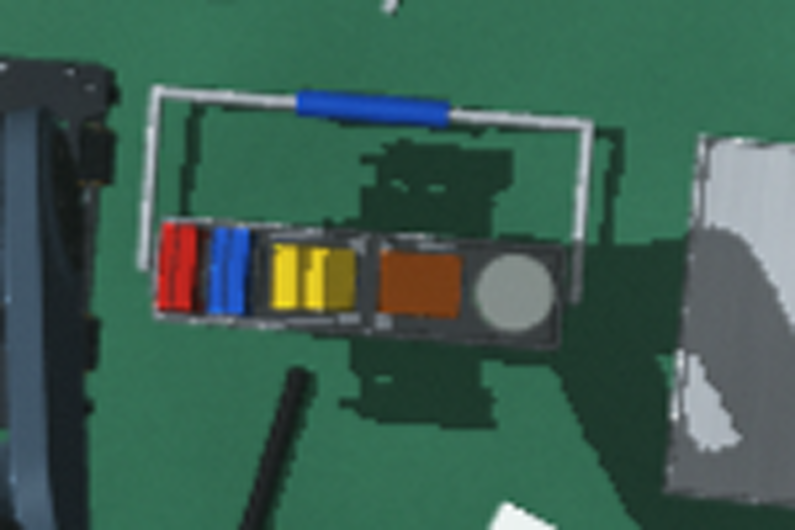

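View pics/s35.png

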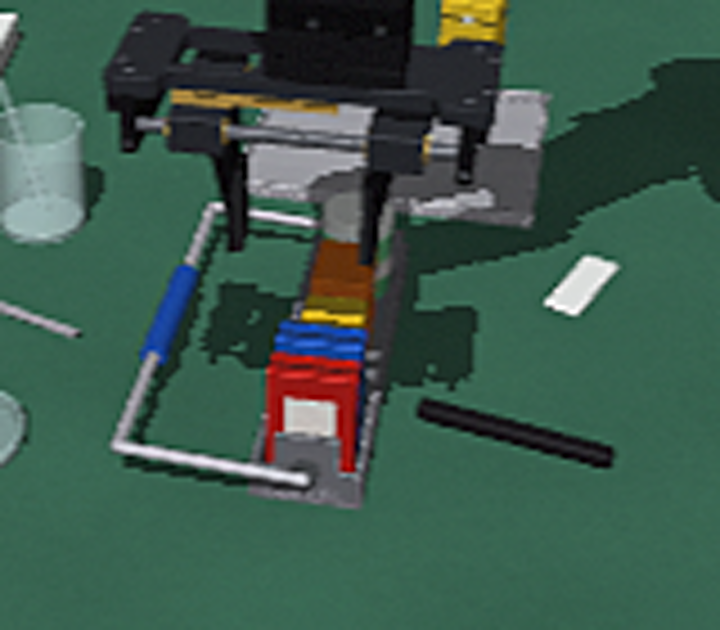

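```bash
python3 - <<'E'
from meas import *
c=cam("top"); H=hsv(c); P=cloud(c)
bl=cv2.inRange(H,(105,120,40),(130,255,255))>0
cen(c,box(bl,(300,170,345,190)),.038,"grip")
f=lambda m,n: print(n,np.percentile(P[m][:,2],[50,80,95]).round(4),m.sum())
f(box(red(H),(270,195,290,225)),"red"); f(box(bl,(285,195,300,225)),"blue")
f(box(cv2.inRange(H,(22,120,40),(34,255,255))>0,(298,195,325,225)),"yellow")
f(box(cv2.inRange(H,(4,120,40),(18,255,255))>0,(318,200,340,225)),"orange")
f(box(np.hypot(*(np.indices((400,640))-np.array([215,346])[:,None,None]))<6,(0,0,640,400)),"jar")
E
```

```text
grip circle [639.4  -5.3] d 99.3 rect [639.3  -5.3] [98.4 16.8] 84.8
red [0.0892 0.0914 0.0936] 124
blue [0.0889 0.0915 0.0934] 130
yellow [0.0654 0.0677 0.0703] 191
orange [0.0654 0.0679 0.0697] 181
jar [0.0717 0.0735 0.0757] 109
```

```bash
python3 -m inch '[{"ax":0,"ay":0.016,"az":-0.005,"dx":-37,"dy":16,"dz":0,"gripper":55},{"ax":0,"ay":0,"az":0,"dx":-37,"dy":16,"dz":0,"gripper":55},{"ax":0,"ay":0,"az":0,"dx":-37,"dy":16,"dz":0,"gripper":55},{"ax":0,"ay":0,"az":0,"dx":-37,"dy":16,"dz":0,"gripper":55},{"ax":0,"ay":0,"az":0,"dx":-35,"dy":17,"dz":0,"gripper":55},{"ax":0,"ay":0,"az":0,"dx":0,"dy":25,"dz":0,"gripper":55},{"ax":0,"ay":0,"az":0,"dx":0,"dy":0,"dz":0,"gripper":55},{"ax":0,"ay":0,"az":0,"dx":0,"dy":0,"dz":0,"gripper":55}]';python3 go.py 640 -3 80 85 0
```

```text
time: 69.6
position: [0.6323, -0.0163, 0.2058]
tool_rot: [0.735, 0.678, -0.002, -0.002]
ft_force: [0.3, 1.0, -0.6]
grip_width: 0.0475
t 69.6 pos [632.3 -16.3 205.8] q [-0.2   0.56  1.43 -0.    1.16 -0.12] F [ 0.3  1.  -0.6] w 47.5
phi now 85.4 tiltz [-0.005 -0.001 -1.   ]
rotvec tool [-0.005  0.001  0.007] rows>= 1.0
shift in current axes [ 14.    7.3 125.8]  in target axes [ 13.9   6.5 125.8] len 127.0
```

```bash
python3 -m inch '[{"ax":-0.005,"ay":0,"az":0.007,"dx":14,"dy":6.5,"dz":40,"gripper":55},{"ax":0,"ay":0,"az":0,"dx":0,"dy":0,"dz":45,"gripper":55},{"ax":0,"ay":0,"az":0,"dx":0,"dy":0,"dz":40,"gripper":55},{"ax":0,"ay":0,"az":0,"dx":0,"dy":0,"dz":0,"gripper":55},{"ax":0,"ay":0,"az":0,"dx":0,"dy":0,"dz":0,"gripper":55}]';python3 go.py 640 -3 17 85 0
python3 - <<'E'
from meas import *
c=cam("side"); save(c["img"],"s36.png",(260,150,420,290),4.5)
E
```

```text
time: 70.1
position: [0.6394, -0.003, 0.0817]
tool_rot: [0.737, 0.676, -0.0, 0.0]
ft_force: [-0.6, 0.5, 0.3]
grip_width: 0.0477
t 70.1 pos [639.4  -3.   81.7] q [-0.18  0.72  1.5  -0.    0.92 -0.09] F [-0.6  0.5  0.3] w 47.7
phi now 85.0 tiltz [ 0.    -0.001 -1.   ]
rotvec tool [ 0.     0.001 -0.   ] rows>= 1.0
shift in current axes [ 0.1  0.5 64.7]  in target axes [ 0.1  0.5 64.7] len 65.0
```

View pics/s36.png

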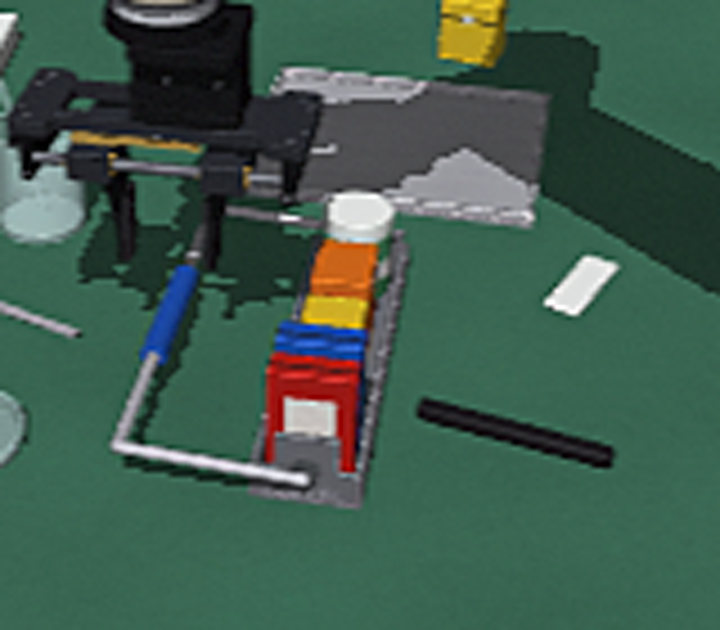

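```bash
python3 -m inch '[{"ax":0,"ay":0,"az":0,"dx":0,"dy":0,"dz":30,"gripper":55},{"ax":0,"ay":0,"az":0,"dx":0,"dy":0,"dz":22,"gripper":55},{"ax":0,"ay":0,"az":0,"dx":0,"dy":0,"dz":12,"gripper":55},{"ax":0,"ay":0,"az":0,"dx":0,"dy":0,"dz":0,"gripper":55},{"ax":0,"ay":0,"az":0,"dx":0,"dy":0,"dz":0,"gripper":0},{"ax":0,"ay":0,"az":0,"dx":0,"dy":0,"dz":0,"gripper":0},{"ax":0,"ay":0,"az":0,"dx":0,"dy":0,"dz":0,"gripper":0},{"ax":0,"ay":0,"az":0,"dx":0,"dy":0,"dz":0,"gripper":0}]' 15;python3 go.py 640 -3 17 85 0
```

```text
time: 70.95
position: [0.6411, -0.0046, 0.0188]
tool_rot: [0.738, 0.675, 0.001, 0.002]
ft_force: [0.7, 0.2, 0.3]
grip_width: 0.0237
t 70.95 pos [641.1  -4.6  18.8] q [-0.18  0.81  1.52 -0.    0.8  -0.09] F [0.7 0.2 0.3] w 23.7
phi now 84.9 tiltz [ 0.004 -0.001 -1.   ]
rotvec tool [ 0.004  0.001 -0.002] rows>= 1.0
shift in current axes [ 1.5 -1.3  1.8]  in target axes [ 1.5 -1.3  1.8] len 3.0
```

```bash
python3 -m inch '[{"ax":0,"ay":0,"az":0,"dx":0,"dy":0,"dz":0,"gripper":0},{"ax":0,"ay":0,"az":0,"dx":0,"dy":0,"dz":0,"gripper":0},{"ax":0,"ay":0,"az":0,"dx":0,"dy":-2.5,"dz":-17,"gripper":0},{"ax":0,"ay":0,"az":0,"dx":0,"dy":-5,"dz":-16.5,"gripper":0},{"ax":0,"ay":0,"az":0,"dx":0,"dy":-7.4,"dz":-15.5,"gripper":0},{"ax":0,"ay":0,"az":0,"dx":0,"dy":-9.7,"dz":-14.3,"gripper":0},{"ax":0,"ay":0,"az":0,"dx":0,"dy":0,"dz":0,"gripper":0}]' 15;python3 go.py 640 -3 17 85 0
python3 - <<'E'
from meas import *
c=cam("side"); save(c["img"],"s37.png",(260,130,420,290),4.5)
E
```

```text
time: 71.65
position: [0.6179, -0.0025, 0.0849]
tool_rot: [0.738, 0.675, 0.003, 0.004]
ft_force: [3.7, 0.6, 3.1]
grip_width: 0.0172
t 71.65 pos [617.9  -2.5  84.9] q [-0.18  0.69  1.57 -0.    0.87 -0.1 ] F [3.7 0.6 3.1] w 17.2
phi now 84.9 tiltz [ 0.01  -0.002 -1.   ]
rotvec tool [ 0.01   0.001 -0.002] rows>= 1.0
shift in current axes [ 1.6 21.4 68.1]  in target axes [ 1.4 22.1 67.9] len 71.0
```

View pics/s37.png

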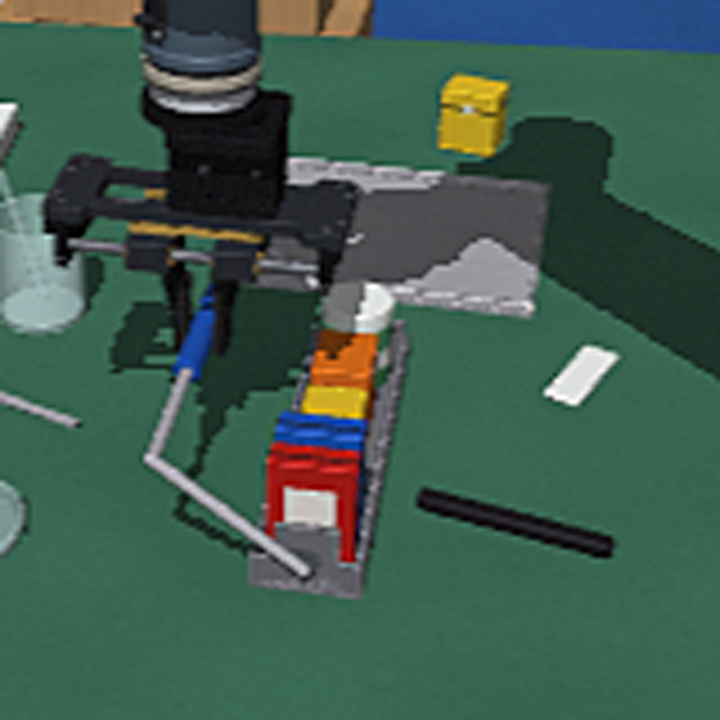

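Lifting well. Continue along the arc.

```bash
python3 -m inch '[{"ax":0,"ay":0,"az":0,"dx":0,"dy":-11.7,"dz":-12.6,"gripper":0},{"ax":0,"ay":0,"az":0,"dx":0,"dy":-13.5,"dz":-10.8,"gripper":0},{"ax":0,"ay":0,"az":0,"dx":0,"dy":-14.9,"dz":-8.7,"gripper":0},{"ax":0,"ay":0,"az":0,"dx":0,"dy":-16,"dz":-6.3,"gripper":0},{"ax":0,"ay":0,"az":0,"dx":0,"dy":-16.8,"dz":-3.8,"gripper":0},{"ax":0,"ay":0,"az":0,"dx":0,"dy":-12,"dz":-1,"gripper":0},{"ax":0,"ay":0,"az":0,"dx":0,"dy":0,"dz":0,"gripper":0}]';python3 go.py 526 -3 125 85 0
python3 - <<'E'
from meas import *
c=cam("side"); save(c["img"],"s38.png",(260,110,420,290),4.2)
E
```

```text
time: 72.4
position: [0.5347, 0.005, 0.1285]
tool_rot: [0.738, 0.675, 0.004, 0.005]
ft_force: [1.2, 1.4, 23.1]
grip_width: 0.0178
t 72.4 pos [534.7   5.  128.5] q [-0.2   0.54  1.76  0.    0.83 -0.11] F [ 1.2  1.4 23.1] w 17.8
phi now 84.9 tiltz [ 0.013 -0.002 -1.   ]
rotvec tool [ 0.013  0.001 -0.002] rows>= 1.0
shift in current axes [-8.7 -8.   3.4]  in target axes [-8.7 -7.9  3.5] len 12.0
```

View pics/s38.png

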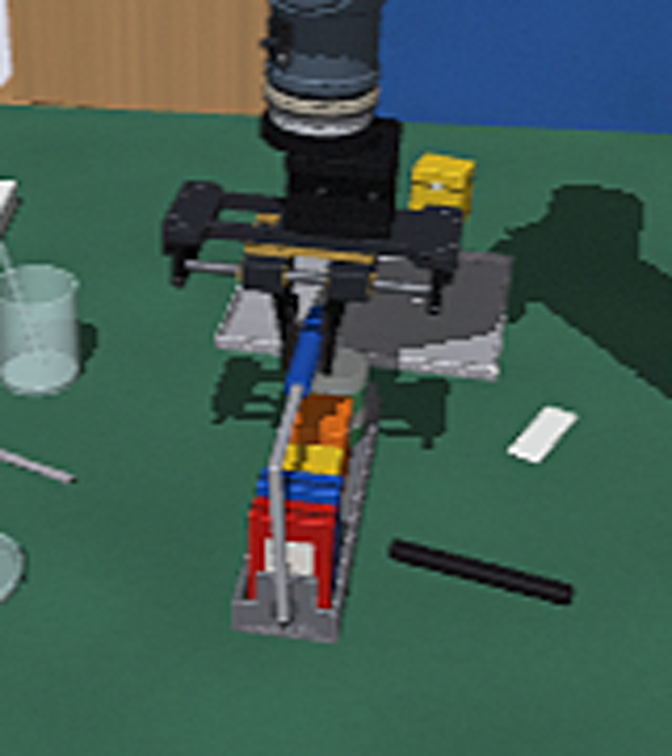

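```bash
python3 -m inch '[{"ax":0,"ay":0,"az":0,"dx":0,"dy":-3,"dz":0,"gripper":0},{"ax":0,"ay":0,"az":0,"dx":0,"dy":-3,"dz":0,"gripper":0},{"ax":0,"ay":0,"az":0,"dx":0,"dy":0,"dz":0,"gripper":0}]';python3 go.py 526 -3 125 85 0
```

```text
time: 72.75
position: [0.5297, 0.0054, 0.1282]
tool_rot: [0.738, 0.675, 0.004, 0.005]
ft_force: [1.7, 1.7, 23.3]
grip_width: 0.0174
t 72.75 pos [529.7   5.4 128.2] q [-0.2   0.53  1.77  0.    0.82 -0.11] F [ 1.7  1.7 23.3] w 17.4
phi now 84.9 tiltz [ 0.014 -0.002 -1.   ]
rotvec tool [ 0.014  0.001 -0.002] rows>= 1.0
shift in current axes [-8.7 -3.   3.2]  in target axes [-8.7 -3.   3.2] len 10.0
```

```bash
python3 -m inch '[{"ax":0,"ay":0,"az":0,"dx":0,"dy":-3,"dz":-3,"gripper":0},{"ax":0,"ay":0,"az":0,"dx":0,"dy":-1.5,"dz":0,"gripper":0},{"ax":0,"ay":0,"az":0,"dx":0,"dy":0,"dz":0,"gripper":0},{"ax":0,"ay":0,"az":0,"dx":0,"dy":0,"dz":0,"gripper":0}]';python3 go.py 526 -3 125 85 0
```

```text
time: 73.15
position: [0.5267, 0.0057, 0.1288]
tool_rot: [0.738, 0.674, 0.005, 0.006]
ft_force: [10.1, 1.9, 3.5]
grip_width: 0.0172
t 73.15 pos [526.7   5.7 128.8] q [-0.2   0.53  1.78  0.    0.82 -0.11] F [10.1  1.9  3.5] w 17.2
phi now 84.8 tiltz [ 0.015 -0.002 -1.   ]
rotvec tool [ 0.016  0.001 -0.003] rows>= 1.0
shift in current axes [-8.7  0.   3.8]  in target axes [-8.7  0.1  3.8] len 9.0
```

```bash
python3 -m inch '[{"ax":0,"ay":0,"az":0,"dx":0,"dy":1.5,"dz":0,"gripper":50},{"ax":0,"ay":0,"az":0,"dx":0,"dy":0,"dz":0,"gripper":50},{"ax":0,"ay":0,"az":0,"dx":0,"dy":0,"dz":0,"gripper":50},{"ax":0,"ay":0,"az":0,"dx":0,"dy":0,"dz":-25,"gripper":50},{"ax":0,"ay":0,"az":0,"dx":0,"dy":0,"dz":-40,"gripper":50},{"ax":0,"ay":0,"az":0,"dx":0,"dy":0,"dz":-40,"gripper":50},{"ax":0,"ay":0,"az":0,"dx":-45,"dy":0,"dz":0,"gripper":50},{"ax":0,"ay":0,"az":0,"dx":-45,"dy":0,"dz":0,"gripper":50}]';python3 -m inch '[{"ax":0,"ay":0,"az":0,"dx":-45,"dy":-5,"dz":0,"gripper":50},{"ax":0,"ay":0,"az":0,"dx":-45,"dy":-5,"dz":0,"gripper":50},{"ax":0,"ay":0,"az":0,"dx":-45,"dy":-5,"dz":0,"gripper":50},{"ax":0,"ay":0,"az":0,"dx":-45,"dy":-5,"dz":0,"gripper":50},{"ax":0,"ay":0,"az":0,"dx":-45,"dy":-5,"dz":0,"gripper":50},{"ax":0,"ay":0,"az":0,"dx":-45,"dy":-5,"dz":0,"gripper":50},{"ax":0,"ay":0,"az":0,"dx":0,"dy":0,"dz":0,"gripper":50}]';python3 go.py 526 -3 125 85 0
python3 - <<'E'
from meas import *
c=cam("top"); save(c["img"],"t39.png",(160,120,500,280),2.3)
H=hsv(c);P=cloud(c)
bl=cv2.inRange(H,(105,120,40),(130,255,255))>0
m=box(bl,(300,190,345,225))&(P[...,2]>.11); p=P[m]; print("grip",len(p),np.median(p,0).round(4),p.min(0),p.max(0)); cen(c,m,.145,"grip")
cen(c,box(red(H),(165,200,212,246)),.067,"used lid")
c=cam("side"); save(c["img"],"s39.png",(150,120,450,400),2.6)
E
```

```text
time: 73.95
position: [0.5125, -0.0828, 0.2327]
tool_rot: [0.737, 0.676, 0.0, 0.001]
ft_force: [0.6, -0.9, -0.7]
grip_width: 0.0434
time: 74.65
position: [0.4575, -0.3544, 0.2309]
tool_rot: [0.74, 0.673, -0.0, 0.0]
ft_force: [0.0, -0.3, -0.5]
grip_width: 0.0435
t 74.65 pos [ 457.5 -354.4  230.9] q [-0.85  0.46  1.54 -0.    1.14 -0.76] F [ 0.  -0.3 -0.5] w 43.5
phi now 84.6 tiltz [-0.    -0.001 -1.   ]
rotvec tool [ 0.     0.001 -0.008] rows>= 1.0
shift in current axes [356.4  34.8 105.5]  in target axes [356.   37.6 105.9] len 373.0
grip 151 [0.5254 0.0013 0.148 ] [ 0.49415099 -0.04303885  0.13773026] [0.53607971 0.05510512 1.35157168]
grip circle [524.3   6.1] d 98.8 rect [525.   6.] [98.7 16. ] 85.8
used lid circle [498.4 458.9] d 43.1 rect [499.1 458.1] [40.7 37. ] 89.2
```

View pics/t39.png

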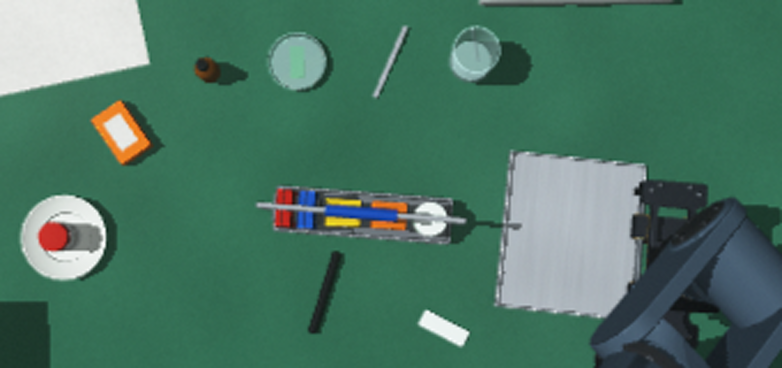

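View pics/s39.png

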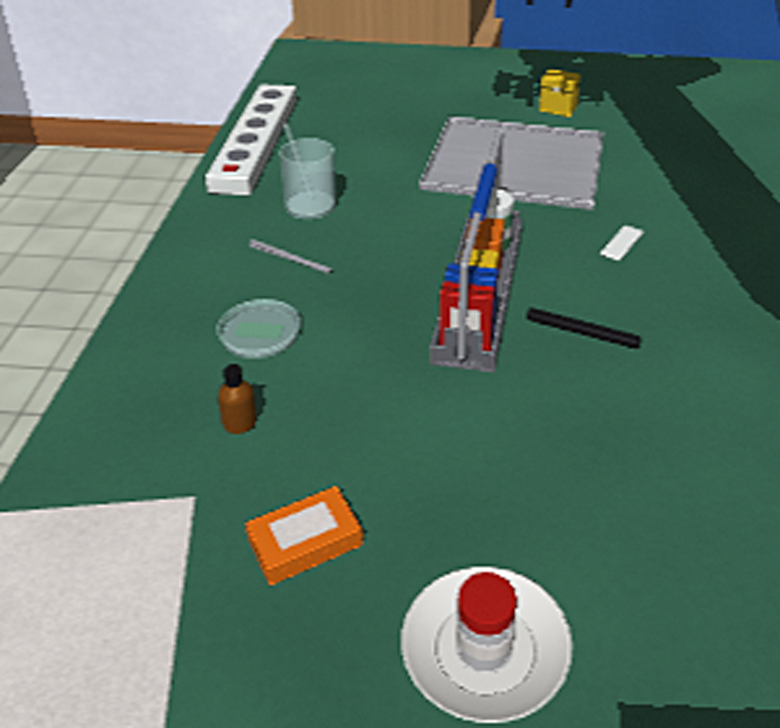

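```bash
python3 -c "
from rig import robot
print(robot.hand_in()); print(robot.get_obs()['time'])"
```

```text
the job is handed in; nothing more can be done
None
the job is handed in; nothing more can be done
```

The carrier is packed with the handle upright again, and the job was handed in at about 75 s of the 208 s allowed. I folded the handle down to its stop and stood the used jar in the dish. Then I packed the yellow case, the orange case and the green jar in the bay, stood the blue and red slide boxes in slots 1 and 2, and swung the handle back up. `jar_a` was not in the scene.

Last checks, all within what the job asks for:
- **Used jar:** upright, about 4 mm from the dish centre.
- **Cases, jar and slide boxes:** before the handle came up, their tops read about 65, 72 and 89 mm, which matches everything standing on the carrier floor.
- **Handle:** the grip sits over the carrier's centre line, so it is upright to within the measurement error.
- **Other things on the bench:** look unmoved in the final pictures, and the gripper was clear of everything.

Three things went off plan or disagreed:
- **Handle:** my first press on it slipped off the far side with an 18 N side force, and a second press finished the fold.
- **Blue box:** it was knocked aside partway through, so I measured it again before picking it up.
- **Camera and tool positions:** they disagreed by 2–3 mm near the slots, so I lined the boxes up by eye against the carrier before lowering them.

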